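# Make a van tray of bottles ready to travel

## Task

Get the bottle tray ready for the van: stand every tipped bottle upright again, cap up, on the floor of the tray's lane. Work the orange stop block free of the two spare blocks it is packed between, set it fully down in the pocket at the end of the tray, then swing the locking lever fully shut over it. Do not knock over the bottle that already stands or topple the spare blocks, which may shift but stay on the bench.

Things in the scene. Friction and masses are not known exactly. Their poses are not given: they have to be found in the camera images.
- tray: fixed aluminium tray on the bench, 220 mm (its x) by 620 mm (its y), origin at the centre of its underside; z up. Its floor is 6 mm above the bench. The bottle lane is its floor from y = -304 mm to y = 200 mm, between blue rails along x = +-107 mm that stand 12 mm above the floor (a like rail closes the end at y = -307 mm). The five bottle places lie about x = 0, y = -250, -150, -50, 50 and 150 mm. At its +y end it has the stop-block pocket and the locking lever
- pocket (a point): centre of the floor of the blue rectangular pocket at the tray's +y end; axes as the tray's. Inside 106 mm along x and 42 mm along y; walls 8 mm thick and 22 mm high above this floor
- lever (a joint): locking lever of the pocket, turning about a vertical pivot (point lever_pivot). 0 = shut (its arm points along the tray's +x, above the pocket, 3.5 mm over a seated block's top), growing counter-clockwise from above as it opens; 1.57 = its arm points along the tray's +y, off to the side; end stop at 1.75. It stays where it is left; about 1 N at the knob moves it
- lever_pivot (a point): the lever's pivot axis, 80 mm on the -x side of the pocket's centre, at the middle height of the lever's arm (73.5 mm above the bench); fixed to the tray
- lever_knob (a point): mid-height of the upright red round knob on the lever's arm, 16 mm across and 34 mm tall, 80 mm from the pivot, top 17 mm above this point; the arm (16 mm wide, 8 mm thick) goes on 15 mm past it; its underside is 63.5 mm above the tray's floor
- stop_block: orange plastic stop block, 100 mm (its x) by 36 mm (its y) by 60 mm high, 0.13 to 0.25 kg, origin at the centre of its underside, z up. It stands on the bench packed between the two spare blocks, its long sides touching theirs; it fits the pocket either way round, 3 mm clear all round, standing 38 mm above the walls
- spare_left: grey spare block of the same size and origin as stop_block, loose, against its +y side
- spare_right: green spare block of the same size and origin as stop_block, loose, against its -y side
- bottle1: square plastic bottle, white with a yellow label and a red round cap; body 46 x 46 x 88 mm, cap 32 mm across on a short neck, 118 mm tall in all, about 0.22 kg. Origin on its long axis, 50 mm above its foot (68 mm below the top of the cap); z runs from the foot to the cap, x and y are square to its flat sides. If present, it starts tipped over, lying on a flat side across the lane, cap towards the tray's +x, away from the robot (within 0.2 rad).
- bottle2: square plastic bottle, white with a yellow label and a red round cap; body 46 x 46 x 88 mm, cap 32 mm across on a short neck, 118 mm tall in all, about 0.22 kg. Origin on its long axis, 50 mm above its foot (68 mm below the top of the cap); z runs from the foot to the cap, x and y are square to its flat sides. If present, it starts tipped over, lying on a flat side across the lane, cap towards the tray's +x, away from the robot (within 0.2 rad).
- bottle3: square plastic bottle, white with a yellow label and a red round cap; body 46 x 46 x 88 mm, cap 32 mm across on a short neck, 118 mm tall in all, about 0.22 kg. Origin on its long axis, 50 mm above its foot (68 mm below the top of the cap); z runs from the foot to the cap, x and y are square to its flat sides. If present, it starts tipped over, lying on a flat side across the lane, cap towards the tray's +x, away from the robot (within 0.2 rad).
- bottle4: square plastic bottle, white with a yellow label and a red round cap; body 46 x 46 x 88 mm, cap 32 mm across on a short neck, 118 mm tall in all, about 0.22 kg. Origin on its long axis, 50 mm above its foot (68 mm below the top of the cap); z runs from the foot to the cap, x and y are square to its flat sides. If present, it starts tipped over, lying on a flat side across the lane, cap towards the tray's +x, away from the robot (within 0.2 rad).
- bottle5: square plastic bottle, white with a yellow label and a red round cap; body 46 x 46 x 88 mm, cap 32 mm across on a short neck, 118 mm tall in all, about 0.22 kg. Origin on its long axis, 50 mm above its foot (68 mm below the top of the cap); z runs from the foot to the cap, x and y are square to its flat sides. It starts standing in the lane.
Not all that is in view belongs to the job. What is shaped like the bottle2 but pink is not meant.

How it is judged:
By the outcome, as a careful person would: the job done as asked, in the order asked, and still so for the second after the job is handed in, with the robot touching nothing.
Of bottle1, bottle2, bottle3, bottle4 only 2 to 4 are there at a start; the rules pass over those that are not, and their reading is None.
At some moment in a run one of stop_block may be knocked a few centimetres aside while the robot is not near it.
It also fails if it takes over 210 s, if anything falls off the work surface, if the arm or the gripper's body presses on something with over 40 N, if the wrist force passes 120 N, or if a joint passes its speed limit or range.

## Robot

A 6-joint arm with a two-finger parallel gripper is mounted at the origin on the work surface. World frame = base frame: x ahead of the robot, y to its left, z up, the work surface at z = 0. Lengths are in m, angles in rad, forces in N, time in s.
With the tool pointing down it reaches from about 0.25 to 0.725 m from the base axis. Payload 4 kg.
Tool frame: the origin (TCP) lies midway between the tips of the shut fingers; the grasp point (between the pads) lies 19 mm behind it (bot.grasp_offset is the distance from the TCP to the grasp point, in m); z points along the fingers, y is the direction in which the jaws open and shut (so a half turn about z gives the same grasp; the last joint's range is limited). The gripper opens to 85 mm and grips with 20 to 120 N. Pads are 22 mm wide; open, the fingers measure 114 mm over their backs; the gripper's body (76 mm by 85 mm) begins 54 mm behind the grasp point. The pads swing forward as they close: fully open they stand 13 mm farther back than shut.
Start: joints at [-1.304, 0.241, 0.005, 1.335, 0, 1.571], TCP at [0.132, -0.482, 0.231] pointing down, gripper open.
Joint ranges: [-2.72, 2.72], [-1.05, 1.87], [-1.09, 1.28], [-1.99, 2.15], [-1.42, 1.44], [-3.14, 3.14]. Speed limits (rad/s): [2.79, 2.79, 3.14, 3.14, 3.14, 3.14].

## Interface

Orientations are given as a unit quaternion [x, y, z, w].
In Python, from workcell import sensors, optics, bot gives the robot as it stands.
- The arm moves only by the tool apply_moves, never from a script. Its argument "plan" is one flat list of numbers, 6 for each row, row after row: the shift along the tool's x, y, z in m, then the turn, a rotation vector about the tool's x, y, z in rad. In form: [tx, ty, tz, ax, ay, az, tx, ty, tz, ax, ay, az, ...]. A call has 1 to 12 rows; each row is the pose to reach, as a shift and turn from the pose commanded when the call began, along the tool's axes at that moment; what a row does not reach only later rows make up. A row lasts 1/12 s, in which the tool goes at most 41.7 mm and 7.16 degrees, less where a joint would pass 70% of its speed; a pose out of reach is approached as far as the arm can. A call with a gripper value outside its range is refused whole. "grip" is the finger opening in m, from 0 to 0.0854, set as the call begins (left out, the last holds). The fingers move at their own pace and stop on an object; the grip force is fixed at half the most. Time passes only in rows, so rows that repeat a pose let the fingers close. It gives the time, the measured TCP pose, the force and the opening at its end, in the units of the state.
- sensors.get_obs(): the state, without advancing time (a new reading comes with each control period).
- optics.camera(name): name is "scene" or "top" or "wrist"; returns a dict with "pixels" (480x640x3 uint8, red, green, blue), "fx", "fy", "cx", "cy" (pixels), "pose" (4x4, takes a point from camera to world coordinates); the wrist camera has in their place "tool_from_camera" (4x4, takes a point from camera to tool coordinates, whose origin is the TCP and whose axes are the flange's). Camera axes: x right, y up, looking along -z (the intrinsics and any distortion apply to the point x, -y, -z); pixel columns grow to the right and rows downward; lengths in m; the calibration is good to about 2 mm. A picture is of the moment at which its call begins: read the wrist's pose just before it. There is no depth.
- bot.job_done(): hands the job in, once; it reports no verdict.
The state is a dict: "clock": time; "joint_pos": joint angles; "joint_vel": joint speeds; "tau": joint torques, N m; "eef_pos": TCP position; "tool_rot": TCP orientation; "ft_force": force on the tool from outside, world axes, zero at the start; "ft_torque": the same for the moment, N m; "grip_width": finger opening in m.
Only numpy, scipy, OpenCV 4.12 (cv2) and the standard library are available. Lean on these libraries where they do the work, as an engineer would, in place of code of your own. Each camera call takes 0.05 s, during which the arm holds its last target.

## Working session

There is one attempt and no reset: what is moved stays moved. The work goes in short steps, Python scripts to look and compute and a tool call to move; the robot and the scene stay as the last step left them, time stands still between calls to the robot, and variables do not carry over. Pictures are saved under pics/ and viewed, and the job is handed in when it is done.

Besides the shell and the picture viewer there is one more tool, called after "Emit:" as a command line: name --argument value ..., lists and objects as JSON in quotes. apply_moves: Moves the arm, as the interface text tells. Its arguments: {"type":"object","properties":{"plan":{"type":"array","items":{"type":"number"}},"grip":{"type":"number"}},"required":["plan"]}

```bash
ls; mkdir -p pics
python3 - <<'E'
from workcell import sensors, optics, bot
import cv2, numpy as np
np.set_printoptions(precision=4,suppress=True)
print(sensors.get_obs()); print(bot.grasp_offset)
for n in ["scene","top","wrist"]:
    c=optics.camera(n); cv2.imwrite(f"pics/{n}0.png",c["pixels"][:,:,::-1])
    print(n,{k:v for k,v in c.items() if k!="pixels"})
E
```

```text
pics
{'clock': 0.0, 'joint_pos': array([-1.304 ,  0.2414,  0.0037,  1.3352, -0.    ,  1.5708]), 'joint_vel': array([-0.0006, -0.0017, -0.    ,  0.0005, -0.0003, -0.0004]), 'tau': array([  0.0018, -37.2316,  25.2408,   0.0169,   0.0001,   0.    ]), 'eef_pos': array([ 0.1316, -0.4817,  0.2304]), 'tool_rot': array([ 0.9911,  0.133 , -0.0001, -0.001 ]), 'ft_force': array([-0.1455, -0.7393, -0.216 ]), 'ft_torque': array([ 0.0104, -0.0775,  0.0205]), 'grip_width': 0.08538556520494242}
0.0187
scene {'fx': 474.70581702755885, 'fy': 474.70581702755885, 'cx': 315.4488385196762, 'cy': 235.12090281656776, 'pose': array([[ 0.6394, -0.5376,  0.5497,  1.0496],
       [ 0.7689,  0.4438, -0.4604, -0.4812],
       [ 0.0036,  0.717 ,  0.6971,  0.925 ],
       [ 0.    ,  0.    ,  0.    ,  1.    ]])}
top {'fx': 510.6515360891131, 'fy': 510.6515360891131, 'cx': 319.82103404495433, 'cy': 232.45559652664076, 'pose': array([[ 0.0119,  0.9915, -0.1295,  0.2612],
       [-0.9999,  0.0106, -0.0107,  0.0657],
       [-0.0092,  0.1297,  0.9915,  1.2729],
       [ 0.    ,  0.    ,  0.    ,  1.    ]])}
wrist {'fx': 415.8614365120603, 'fy': 415.8614365120603, 'cx': 318.67785509138025, 'cy': 237.21109408759682, 'tool_from_camera': array([[-0.    ,  0.9496,  0.3134,  0.0798],
       [ 1.    ,  0.    , -0.    , -0.001 ],
       [-0.    ,  0.3134, -0.9496, -0.1425],
       [ 0.    ,  0.    ,  0.    ,  1.    ]])}
```

View pics/top0.png

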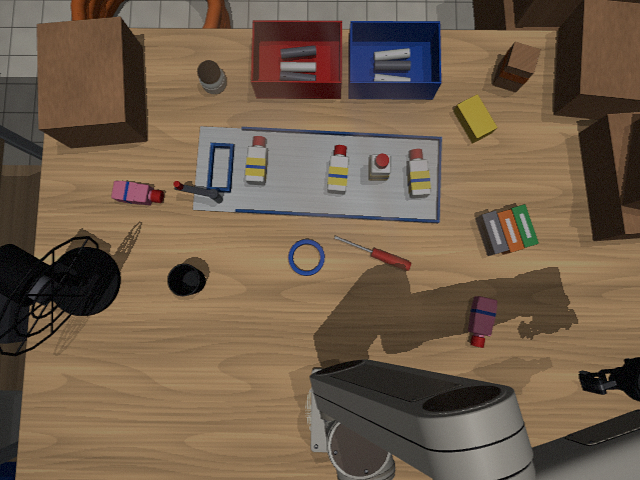

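View pics/scene0.png

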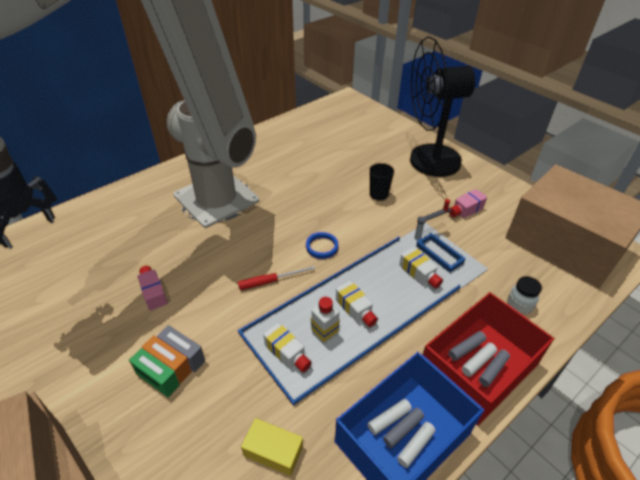

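View pics/wrist0.png

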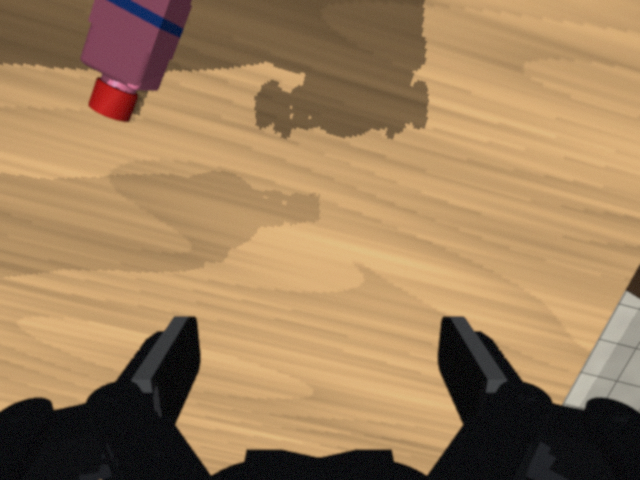

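The top view shows three tipped bottles with yellow labels (about (256,160), (339,170), (419,173)) and one standing at (380,165). The pink look-alikes, outside the tray at (137,192) and (482,320), are not meant. The grey/orange/green pack is at (507,230), and the lever is open with its knob near (179,185).

```bash
cat > h.py <<'E'
from workcell import sensors, optics, bot
import cv2, numpy as np
from scipy.spatial.transform import Rotation as R
np.set_printoptions(precision=4,suppress=True)
def shot(n,f=None):
    o=sensors.get_obs(); c=optics.camera(n)
    if n=="wrist":
        T=np.eye(4);T[:3,:3]=R.from_quat(o["tool_rot"]).as_matrix();T[:3,3]=o["eef_pos"]
        c["pose"]=T@c["tool_from_camera"]
    im=np.ascontiguousarray(c["pixels"][:,:,::-1])
    if f: cv2.imwrite(f"pics/{f}.png",im)
    np.savez(f"pics/last_{n}.npz",**{k:v for k,v in c.items()})
    return c
def load(n): return dict(np.load(f"pics/last_{n}.npz"))
def ray(c,u,v):
    d=np.array([(u-c["cx"])/c["fx"],-(v-c["cy"])/c["fy"],-1.]); P=c["pose"]
    return P[:3,3],P[:3,:3]@d
def at(c,u,v,z):
    o,d=ray(c,u,v); return o+d*(z-o[2])/d[2]
def proj(c,p):
    q=np.linalg.inv(c["pose"])@np.append(p,1); return np.array([c["cx"]+c["fx"]*q[0]/-q[2], c["cy"]-c["fy"]*q[1]/-q[2]])
def crop(c,u0,v0,u1,v1,s,f):
    im=c["pixels"][v0:v1,u0:u1,::-1]; cv2.imwrite(f"pics/{f}.png",cv2.resize(np.ascontiguousarray(im),None,fx=s,fy=s,interpolation=cv2.INTER_CUBIC))
E
python3 - <<'E'
from h import *
c=shot("top","t1"); s=shot("scene","s1")
crop(c,165,110,305,230,5,"ca"); crop(c,300,120,460,230,5,"cb"); crop(c,465,185,555,265,8,"cc")
E
```

```text
(no output)
```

View pics/ca.png

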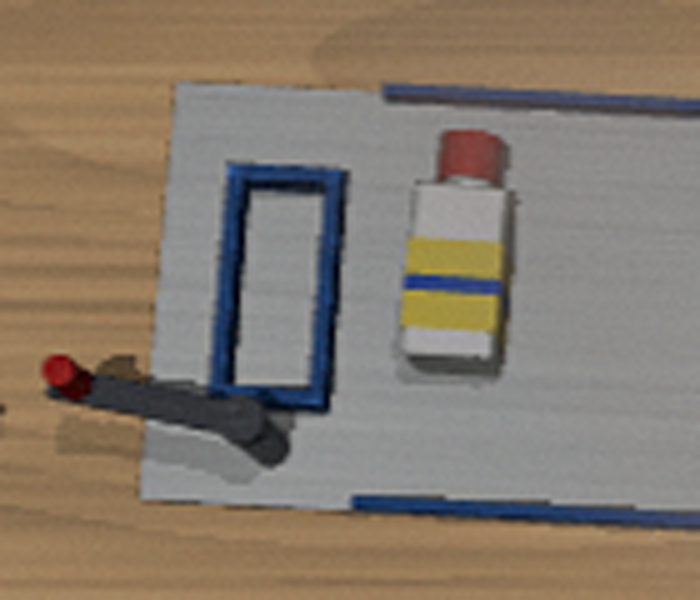

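View pics/cb.png

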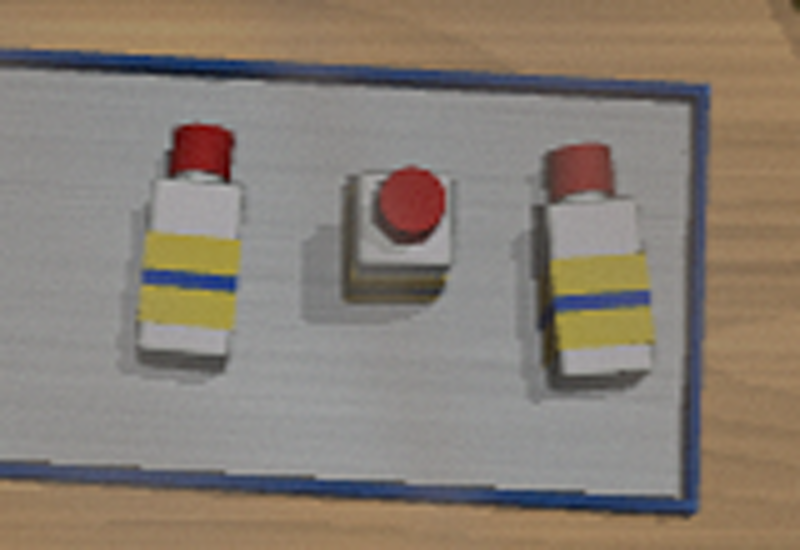

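View pics/cc.png

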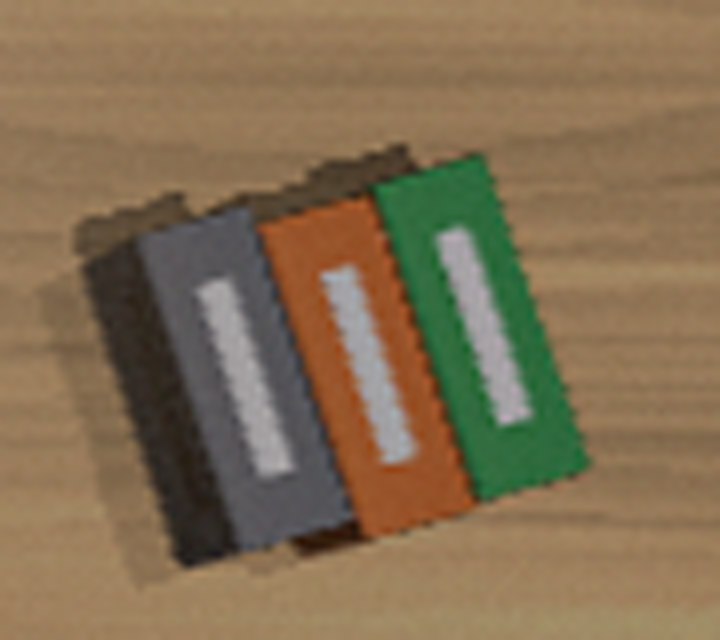

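```bash
cat > m1.py <<'E'
from h import *
from scipy.optimize import least_squares
c=load("top")
def A(pts,u0,v0,s,z): return np.array([at(c,u0+(U+.5)/s-.5,v0+(V+.5)/s-.5,z)[:2] for U,V in pts])
obs=[];loc=[]
def add(px,l,o,s,z):
    obs.append(A([px],*o,s,z)[0]); loc.append(l)
a=(165,110); b=(300,120)
add((176,83),(.11,.31),a,5,.006); add((142,498),(-.11,.31),a,5,.006)
add((710,87),(.11,-.31),b,5,.018); add((697,514),(-.11,-.31),b,5,.018)
obs=np.array(obs);loc=np.array(loc)
def f(p):
    C,S=np.cos(p[2]),np.sin(p[2]); return (loc@np.array([[C,S],[-S,C]])+p[:2]-obs).ravel()
r=least_squares(f,[.45,.05,0]); print("tray",r.x,r.fun.reshape(-1,2)*1000)
np.save("tray.npy",r.x)
C,S=np.cos(r.x[2]),np.sin(r.x[2]); Rm=np.array([[C,-S],[S,C]])
tl=lambda w:(w-r.x[:2])@Rm
def box(n,pts,o,s,z):
    w=A(pts,*o,s,z); m=w.mean(0); lng=(w[0]+w[1]-w[2]-w[3])/2; wd=(w[0]+w[3]-w[1]-w[2])/2
    print(n,"world",m,"tray",tl(m),"len",np.linalg.norm(lng),"wid",np.linalg.norm(wd),"ang",np.arctan2(lng[1],lng[0]))
box("pocket",[(228,163),(349,170),(330,410),(210,395)],a,5,.028)
box("A",[(415,183),(510,188),(491,360),(400,354)],a,5,.052)
box("B",[(153,180),(243,184),(227,355),(138,350)],b,5,.052)
box("C",[(547,203),(635,198),(651,372),(563,377)],b,5,.052)
box("D",[(360,172),(453,170),(450,264),(357,266)],b,5,.094)
q=(465,185)
box("orange",[(258,228),(378,196),(477,503),(368,538)],q,8,.06)
box("grey",[(135,238),(248,208),(356,520),(238,550)],q,8,.06)
box("green",[(375,186),(485,155),(590,465),(480,500)],q,8,.06)
k=A([(58,370)],*a,5,.0905); p=A([(245,418)],*a,5,.0775); print("knob",k,tl(k),"piv",p,tl(p))
# checks in scene cam
E
python3 m1.py
```

```text
tray [ 0.577   0.0874 -0.0452] [[ 1.2473  0.0684]
 [-1.3572  2.0204]
 [ 0.4458 -0.7206]
 [-0.3359 -1.3681]]
pocket world [0.5882 0.33  ] tray [0.0002 0.2429] len 0.12146273988754094 wid 0.060918385666360264 ang -0.03940321707214373
A world [0.5892 0.2391] tray [0.0054 0.1522] len 0.08678572546060048 wid 0.04590405407787232 ang -0.06826088486572926
B world [0.568  0.0369] tray [-0.0067 -0.0508] len 0.08583079344563807 wid 0.043855894174188864 ang -0.08113854294873064
C world [ 0.5598 -0.1626] tray [-0.0059 -0.2505] len 0.08711121498869541 wid 0.043022547663457776 ang 0.07627371916007254
D world [ 0.5822 -0.0636] tray [ 0.012  -0.1505] len 0.04574550018311161 wid 0.044014167498923444 ang -0.03455062373448256
orange world [ 0.4299 -0.3774] tray [-0.126  -0.4709] len 0.09670266476047433 wid 0.03599410592715244 ang 0.29055046963389425
grey world [ 0.4256 -0.3397] tray [-0.1319 -0.4335] len 0.09784224557861101 wid 0.03591145272050085 ang 0.293887610101214
green world [ 0.4422 -0.4112] tray [-0.1121 -0.5042] len 0.09786610201658022 wid 0.03471653671496701 ang 0.28479918381522723
knob [[0.5289 0.4203]] [[-0.0631  0.3305]] piv [[0.5093 0.3335]] [[-0.0788  0.2428]]
```

```bash
cat >> h.py <<'E'
TR=np.load("tray.npy")
def t2w(x,y):
    C,S=np.cos(TR[2]),np.sin(TR[2]); return np.array([TR[0]+C*x-S*y,TR[1]+S*x+C*y])
def w2t(p):
    C,S=np.cos(TR[2]),np.sin(TR[2]); d=np.asarray(p)[:2]-TR[:2]; return np.array([C*d[0]+S*d[1],-S*d[0]+C*d[1]])
G=0.0187
def toolR(yaw,pitch=0): # pitch 0 = down, pi/2 = horizontal forward along yaw
    d=R.from_matrix(np.array([[np.cos(yaw),np.sin(yaw),0],[np.sin(yaw),-np.cos(yaw),0],[0,0,-1.]]).T)
    return d*R.from_rotvec([0,pitch,0])
def goto(g,yaw,pitch=0,cur=None):
    """g: world grasp point"""
    Rt=toolR(yaw,pitch); p=np.asarray(g)+G*Rt.as_matrix()[:,2]
    if cur is None:
        o=sensors.get_obs(); R0=R.from_quat(o["tool_rot"]); p0=np.array(o["eef_pos"])
    else: p0,R0=cur
    sh=R0.inv().apply(p-p0); rv=(R0.inv()*Rt).as_rotvec()
    print("row",np.round(sh,4).tolist(),np.round(rv,4).tolist(),"tcp",p)
    return (p,Rt)
def st():
    o=sensors.get_obs(); r=R.from_quat(o["tool_rot"]).as_matrix()
    print("t",round(o["clock"],2),"tcp",o["eef_pos"],"grasp",o["eef_pos"]-G*r[:,2],"xax",r[:,0],"zax",r[:,2],"F",o["ft_force"],"w",o["grip_width"],"q",o["joint_pos"])
E
python3 - <<'E'
from h import *
def gp(c,ang,s=.024): return np.array(c)+s*np.array([np.cos(ang),np.sin(ang)])
g=gp((.5598,-.1626),.076); print(g)
goto([*g,.15],.076)
E
```

```text
[ 0.5837 -0.1608]
row [0.5207, -0.1906, 0.0997] [-0.001, 0.0001, 0.1908] tcp [ 0.5837 -0.1608  0.1313]
```

Emit:
apply_moves --plan '[0.04, -0.015, 0.0, 0, 0, 0.01, 0.52, -0.19, 0.06, 0, 0, 0.19, 0.52, -0.19, 0.06, 0, 0, 0.19, 0.52, -0.19, 0.06, 0, 0, 0.19, 0.52, -0.19, 0.06, 0, 0, 0.19, 0.52, -0.19, 0.06, 0, 0, 0.19, 0.52, -0.19, 0.06, 0, 0, 0.19, 0.52, -0.19, 0.06, 0, 0, 0.19, 0.52, -0.19, 0.06, 0, 0, 0.19, 0.52, -0.19, 0.06, 0, 0, 0.19, 0.52, -0.19, 0.06, 0, 0, 0.19, 0.52, -0.19, 0.06, 0, 0, 0.19]' --grip 0.075

```text
clock: 1.25
eef_pos: [0.5344, -0.1961, 0.1782]
tool_rot: [0.999, 0.039, -0.0, 0.0]
ft_force: [0.1, -1.6, 0.5]
grip_width: 0.0752
```

Emit:
apply_moves --plan '[0.045, 0, 0, 0, 0, 0, 0.045, -0.03, 0, 0, 0, 0, 0.045, -0.03, 0, 0, 0, 0]'

```text
clock: 1.5
eef_pos: [0.5773, -0.1595, 0.1749]
tool_rot: [0.999, 0.041, -0.002, -0.002]
ft_force: [-0.5, -0.8, 0.1]
grip_width: 0.075
```

Run:
```python
from h import *
st(); c=shot("wrist","w1"); st()
```

```text
t 1.5 tcp [ 0.5773 -0.1595  0.1749] grasp [ 0.5774 -0.1596  0.1936] xax [ 0.9966  0.0826 -0.0044] zax [-0.0047  0.0037 -1.    ] F [-0.4938 -0.7815  0.1359] w 0.07500841134299258 q [-0.2707  0.469   0.1879  1.2952  0.0023  2.7882]
t 1.55 tcp [ 0.5762 -0.1617  0.1761] grasp [ 0.5763 -0.1617  0.1948] xax [ 0.9967  0.0811 -0.0038] zax [-0.0039  0.0014 -1.    ] F [-0.1232 -0.2186 -0.1711] w 0.07486593018668374 q [-0.2737  0.4662  0.1866  1.2953  0.0003  2.7867]
```

View pics/w1.png

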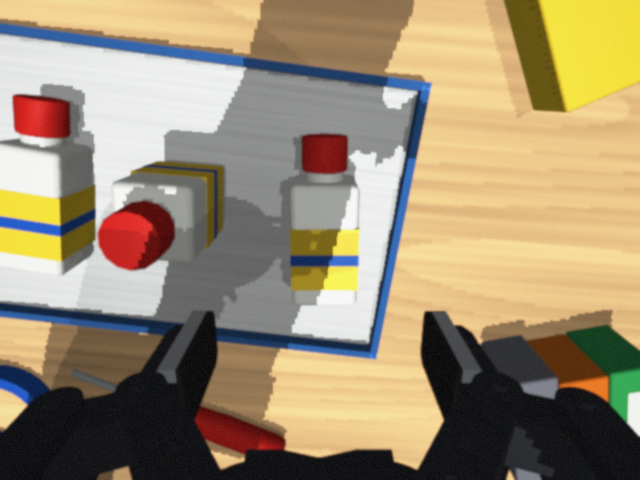

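Run:
```python
from h import *
c=shot("scene","s2"); crop(c,120,120,520,420,2,"s2c")
```

```text
(no output)
```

View pics/s2c.png

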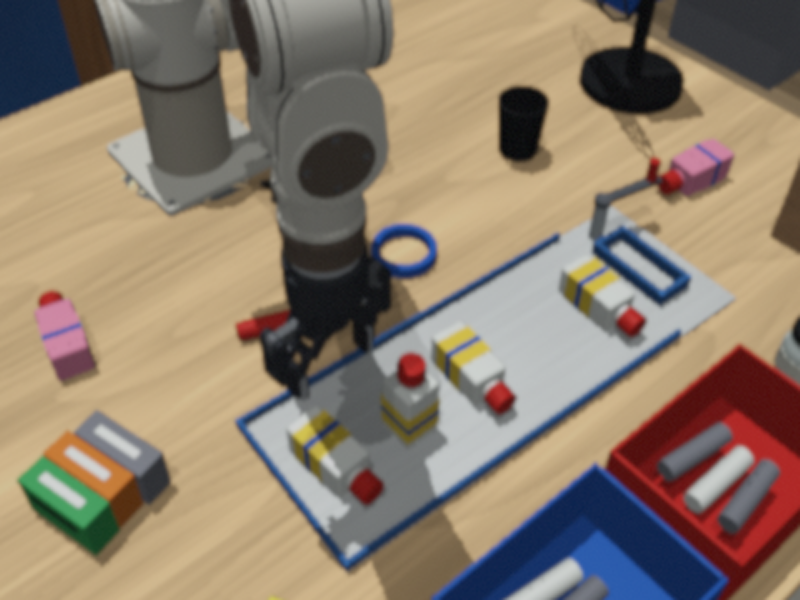

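Run:
```python
from h import *
c=load("wrist")
w=np.array([at(c,u,v,.052)[:2] for u,v in [(293,186),(357,186),(357,302),(291,302)]])
print(w, w.mean(0)); l=w[0]+w[1]-w[2]-w[3]; print(np.arctan2(l[1],l[0]),np.linalg.norm(l)/2)
T=load("top")
# cross check: corner of tray rail in wrist (430,84) z=.018
print(at(c,430,84,.018), t2w(.11,-.31), at(c,374,357,.018), t2w(-.11,-.31))
```

```text
[[ 0.6021 -0.1394]
 [ 0.6055 -0.1806]
 [ 0.5227 -0.1899]
 [ 0.5187 -0.1433]] [ 0.5622 -0.1633]
0.0789234781815946 0.0833269256309351
[ 0.6722 -0.2255  0.018 ] [ 0.6729 -0.2273] [ 0.4556 -0.2146  0.018 ] [ 0.4531 -0.2174]
```

Emit:
apply_moves --plan '[0, 0, 0, 0, 0, -0.12, 0, 0, 0, 0, 0, -0.24, 0, 0, 0, 0, 0, -0.36, 0, 0, 0, 0, 0, -0.48, 0, 0, 0, 0, 0, -0.6, 0, 0, 0, 0, 0, -0.72, 0, 0, 0, 0, 0, -0.84, 0, 0, 0, 0, 0, -0.96, 0, 0, 0, 0, 0, -1.08, 0, 0, 0, 0, 0, -1.2, 0, 0, 0, 0, 0, -1.32, 0, 0, 0, 0, 0, -1.44]'

```text
clock: 2.6
eef_pos: [0.5747, -0.1658, 0.1797]
tool_rot: [0.725, 0.689, 0.0, 0.001]
ft_force: [0.3, -0.3, 0.0]
grip_width: 0.0751
```

Emit:
apply_moves --plan '[0, 0, 0, 0, 0, -0.12, 0, 0, 0, 0, 0, -0.24, 0, 0, 0, 0, 0, -0.36, 0, 0, 0, 0, 0, -0.48, 0, 0, 0, 0, 0, -0.6, 0, 0, 0, 0, 0, -0.72, 0, 0, 0, 0, 0, -0.84, 0, 0, 0, 0, 0, -0.96, 0, 0, 0, 0, 0, -1.08, 0, 0, 0, 0, 0, -1.2, 0, 0, 0, 0, 0, -1.32, 0, 0, 0, 0, 0, -1.44]'

```text
clock: 3.6
eef_pos: [0.5747, -0.1658, 0.1797]
tool_rot: [0.09, 0.996, -0.0, 0.001]
ft_force: [1.3, -0.6, 0.0]
grip_width: 0.0748
```

Run:
```python
from h import *
st()
```

```text
t 3.6 tcp [ 0.5747 -0.1658  0.1797] grasp [ 0.5747 -0.1658  0.1984] xax [-0.9836  0.1802 -0.0015] zax [ 0.0013 -0.0009 -1.    ] F [ 1.3397 -0.5887  0.0248] w 0.07481002754568812 q [-0.2807  0.4591  0.1848  1.2949 -0.0005 -0.0996]
```

Run:
```python
from h import *
g=np.array([.561,-.163])+.024*np.array([np.cos(.077),np.sin(.077)])
goto([*g,.12],.077+np.pi); goto([*g,.033],.077+np.pi)
```

```text
row [-0.0091, 0.0065, 0.0784] [-0.0008, 0.0014, -0.2581] tcp [ 0.5849 -0.1612  0.1013]
row [-0.009, 0.0066, 0.1654] [-0.0008, 0.0014, -0.2581] tcp [ 0.5849 -0.1612  0.0143]
```

Emit:
apply_moves --plan '[-0.009, 0.0065, 0.03, 0, 0, -0.12, -0.009, 0.0065, 0.05, 0, 0, -0.258, -0.009, 0.0065, 0.07, 0, 0, -0.258, -0.009, 0.0065, 0.09, 0, 0, -0.258, -0.009, 0.0065, 0.11, 0, 0, -0.258, -0.009, 0.0065, 0.13, 0, 0, -0.258, -0.009, 0.0065, 0.145, 0, 0, -0.258, -0.009, 0.0065, 0.158, 0, 0, -0.258, -0.009, 0.0065, 0.165, 0, 0, -0.258, -0.009, 0.0065, 0.165, 0, 0, -0.258, -0.009, 0.0065, 0.165, 0, 0, -0.258]'

```text
clock: 4.52
eef_pos: [0.5854, -0.1604, 0.0142]
tool_rot: [-0.036, 0.999, -0.0, 0.0]
ft_force: [1.2, -0.8, -0.0]
grip_width: 0.0751
```

Emit:
apply_moves --plan '[0, 0, 0, 0, 0, 0, 0, 0, 0, 0, 0, 0, 0, 0, 0, 0, 0, 0, 0, 0, 0, 0, 0, 0, 0, 0, 0, 0, 0, 0, 0, 0, 0, 0, 0, 0, 0, 0, 0, 0, 0, 0, 0, 0, 0, 0, 0, 0]' --grip 0.03

```text
clock: 5.18
eef_pos: [0.5869, -0.1602, 0.0153]
tool_rot: [-0.037, 0.999, -0.001, 0.002]
ft_force: [0.2, -1.1, 6.0]
grip_width: 0.0456
```

Run:
```python
from h import *
st()
```

```text
t 5.18 tcp [ 0.5869 -0.1602  0.0153] grasp [ 0.5868 -0.1601  0.034 ] xax [-0.9973 -0.0731 -0.003 ] zax [ 0.0031 -0.0014 -1.    ] F [ 0.151  -1.1414  5.9661] w 0.04560589225894295 q [-0.2661  0.6166 -0.01    0.9408 -0.0006 -0.3393]
```

Run:
```python
from h import *
o=sensors.get_obs();g=np.array(o["eef_pos"])+[0,0,.0187]
y=.077+np.pi
goto([g[0],g[1],.15],y)
q=[*t2w(0,-.255),.15]
for k in range(1,9): goto([*(g[:2]+(np.array(q[:2])-g[:2])*min(1,k/4)),.15],y,-k*np.pi/16)
```

```text
row [-0.0004, -0.0002, -0.116] [-0.0017, 0.003, -0.0039] tcp [ 0.5869 -0.1602  0.1313]
row [0.0015, -0.0016, -0.1164] [-0.002, -0.1933, -0.0037] tcp [ 0.5852 -0.1617  0.1317]
row [0.0034, -0.003, -0.1175] [-0.0024, -0.3897, -0.0035] tcp [ 0.5833 -0.1632  0.1327]
row [0.0057, -0.0044, -0.1192] [-0.0027, -0.586, -0.0033] tcp [ 0.5812 -0.1648  0.1345]
row [0.0083, -0.0058, -0.1215] [-0.0031, -0.7824, -0.003] tcp [ 0.5787 -0.1664  0.1368]
row [0.0059, -0.0058, -0.1244] [-0.0034, -0.9787, -0.0027] tcp [ 0.581  -0.1662  0.1396]
row [0.0042, -0.0058, -0.1276] [-0.0037, -1.1751, -0.0024] tcp [ 0.5827 -0.1661  0.1428]
row [0.0031, -0.0058, -0.1311] [-0.004, -1.3714, -0.0021] tcp [ 0.5838 -0.166   0.1464]
row [0.0028, -0.0058, -0.1347] [-0.0043, -1.5678, -0.0017] tcp [ 0.5841 -0.1659  0.15  ]
```

Emit:
apply_moves --plan '[0, 0, -0.01, 0, 0, 0, 0, 0, -0.03, 0, 0, 0, 0, 0, -0.055, 0, 0, 0, 0, 0, -0.08, 0, 0, 0, 0, 0, -0.1, 0, 0, 0, 0.001, -0.001, -0.116, 0, -0.1, 0, 0.0025, -0.002, -0.117, 0, -0.2, 0, 0.0035, -0.003, -0.118, 0, -0.3, 0, 0.0035, -0.003, -0.1175, 0, -0.4, 0, 0.005, -0.004, -0.118, 0, -0.5, 0, 0.006, -0.005, -0.119, 0, -0.6, 0, 0.008, -0.006, -0.121, 0, -0.7, 0]'

```text
clock: 6.18
eef_pos: [0.5769, -0.1655, 0.1351]
tool_rot: [-0.035, 0.938, 0.013, 0.344]
ft_force: [0.8, -0.3, -4.4]
grip_width: 0.0451
```

Run:
```python
from h import *
st()
y=.077+np.pi
q=[*t2w(0,-.255),.15]
for k in (4,5,6,7,8): goto(q,y,-k*np.pi/16)
```

```text
t 6.18 tcp [ 0.5769 -0.1655  0.1351] grasp [ 0.5648 -0.1664  0.1493] xax [-0.7604 -0.056  -0.6471] zax [ 0.6453  0.0477 -0.7624] F [ 0.7995 -0.2997 -4.4413] w 0.04509276602338192 q [-0.4412  0.175  -0.6368  0.1229  0.3243 -0.4072]
row [-0.0024, -0.001, -0.0002] [-0.0022, -0.0817, -0.0025] tcp [ 0.5787 -0.1664  0.1368]
row [-0.006, -0.001, -0.0008] [-0.0025, -0.278, -0.0023] tcp [ 0.581  -0.1662  0.1396]
row [-0.0095, -0.001, -0.0022] [-0.0027, -0.4744, -0.0021] tcp [ 0.5827 -0.1661  0.1428]
row [-0.0125, -0.001, -0.0041] [-0.0029, -0.6707, -0.0018] tcp [ 0.5838 -0.166   0.1464]
row [-0.0152, -0.001, -0.0067] [-0.0031, -0.8671, -0.0015] tcp [ 0.5841 -0.1659  0.15  ]
```

Emit:
apply_moves --plan '[-0.003, -0.001, 0, 0, -0.1, 0, -0.005, -0.001, -0.0005, 0, -0.2, 0, -0.006, -0.001, -0.001, 0, -0.3, 0, -0.008, -0.001, -0.0015, 0, -0.4, 0, -0.01, -0.001, -0.0025, 0, -0.5, 0, -0.0115, -0.001, -0.0035, 0, -0.6, 0, -0.013, -0.001, -0.0045, 0, -0.7, 0, -0.0145, -0.001, -0.006, 0, -0.8, 0, -0.0152, -0.001, -0.0067, 0, -0.867, 0, -0.0152, -0.001, -0.0067, 0, -0.867, 0, -0.0152, -0.001, -0.0067, 0, -0.867, 0]'

```text
clock: 7.1
eef_pos: [0.5908, -0.17, 0.151]
tool_rot: [-0.026, 0.729, 0.026, 0.684]
ft_force: [1.6, -1.0, -1.5]
grip_width: 0.0453
```

Run:
```python
from h import *
st()
c=shot("scene","s3"); crop(c,120,120,520,420,2,"s3c")
y=.077+np.pi
q=t2w(0,-.255)
goto([*q,.081],y,-np.pi/2)
goto([*q,.077],y,-np.pi/2)
```

```text
t 7.1 tcp [ 0.5908 -0.17    0.151 ] grasp [ 0.5722 -0.1713  0.1522] xax [-0.0628 -0.0019 -0.998 ] zax [ 0.9954  0.0729 -0.0628] F [ 1.5734 -0.99   -1.4842] w 0.04533941889001241 q [-0.5871  0.9149 -1.0567 -1.8921  0.6587 -0.046 ]
row [0.0634, 0.0042, -0.0019] [-0.0043, -0.0662, -0.0073] tcp [ 0.5841 -0.1659  0.081 ]
row [0.0674, 0.0042, -0.0016] [-0.0043, -0.0662, -0.0073] tcp [ 0.5841 -0.1659  0.077 ]
```

View pics/s3c.png

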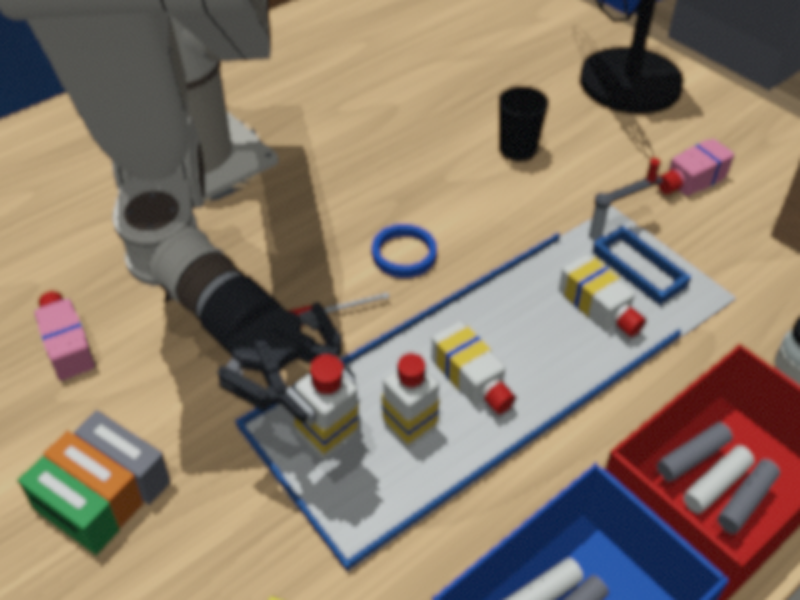

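```bash
cat > fk.py <<'E'
import numpy as np
from scipy.optimize import least_squares
from scipy.spatial.transform import Rotation as R
LIM=np.array([[-2.72,2.72],[-1.05,1.87],[-1.09,1.28],[-1.99,2.15],[-1.42,1.44],[-3.14,3.14]])
D=[([-1.304,.2414,.0037,1.3352,0,1.5708],[.1316,-.4817,.2304]),
([-.2737,.4662,.1866,1.2953,.0003,2.7867],[.5762,-.1617,.1761]),
([-.2807,.4591,.1848,1.2949,-.0005,-.0996],[.5747,-.1658,.1797]),
([-.2661,.6166,-.01,.9408,-.0006,-.3393],[.5869,-.1602,.0153]),
([-.4412,.175,-.6368,.1229,.3243,-.4072],[.5769,-.1655,.1351]),
([-.5871,.9149,-1.0567,-1.8921,.6587,-.046],[.5908,-.17,.151])]
def fk(p,q):
    h,a,L1,L2,e,d4,d5=p
    Rz=R.from_rotvec([0,0,q[0]])
    A=R.from_rotvec([0,q[1],0]); B=R.from_rotvec([0,q[1]-q[2],0]); C=R.from_rotvec([0,q[1]-q[2]+q[3],0])
    E=C*R.from_rotvec([0,0,q[4]])
    x=np.array([a,0,h])+A.apply([0,0,L1])+B.apply([L2,0,e])+C.apply([d4,0,0])+E.apply([d5,0,0])
    return Rz.apply(x),Rz*E
def fit(D=D):
    f=lambda p:np.concatenate([fk(p,q)[0]-t for q,t in D])
    best=None
    for s in ([.3,0,.4,.35,0,.05,.25],[.15,.05,.3,.4,0.05,0,.3],[.3,.0,.4,.4,0,.1,.2]):
        r=least_squares(f,s)
        if best is None or r.cost<best.cost: best=r
    return best
if __name__=="__main__":
    np.set_printoptions(precision=4,suppress=True)
    b=fit(); print(b.x, np.abs(b.fun).max()); print(b.fun.reshape(-1,3))
    for q,t in D: print(fk(b.x,q)[1].as_matrix()[:,0])
E
python3 fk.py
```

```text
[0.2408 0.0002 0.493  0.3912 0.0081 0.1014 0.3035] 5.735233989734301e-05
[[ 0.0001 -0.     -0.    ]
 [-0.      0.      0.    ]
 [-0.     -0.0001  0.    ]
 [-0.      0.      0.    ]
 [-0.      0.     -0.    ]
 [ 0.     -0.      0.    ]]
[-0.0006  0.002  -1.    ]
[-0.0039  0.0014 -1.    ]
[ 0.0014 -0.0009 -1.    ]
[ 0.0031 -0.0015 -1.    ]
[ 0.6452  0.0477 -0.7625]
[ 0.9954  0.0729 -0.0628]
```

```bash
cat >> fk.py <<'E'
P=fit().x
# constant: tool frame relative to E*Rx(q6): at q6=0, horizontal: tool z = E x, tool x = -E z (down), tool y = z cross x
K=np.array([[0,0,-1.],[1,0,0],[0,1,0]]) # placeholder replaced below
def toolrot(q,s,M): return fk(P,q)[1]*R.from_rotvec([s*q[5],0,0])*M
M0=R.from_matrix(np.array([[0,0,-1.],[0,-1,0],[1,0,0]]) .T.T)
def _M():
    # columns: tool x,y,z expressed in E frame at q6=0: x=-z, z=+x, y=z cross x = x cross(-z)=+y
    return R.from_matrix(np.array([[0,0,1.],[0,1,0],[-1,0,0]]))
M=_M(); S=1
def full(q): 
    p,_=fk(P,q); return p,toolrot(q,S,M)
def ik(p,Rt,q0,n=1):
    def f(q):
        a,b=full(q); return np.concatenate([(a-p)*10,(Rt.inv()*b).as_rotvec()])
    lo=LIM[:,0]+.01; hi=LIM[:,1]-.01
    r=least_squares(f,np.clip(q0,lo+1e-3,hi-1e-3),bounds=(lo,hi))
    return r.x,np.abs(r.fun).max()
E
python3 - <<'E'
from h import *; import fk
o=sensors.get_obs()
for s in (1,-1):
    fk.S=s; p,r=fk.full(o["joint_pos"]); print(s,p-o["eef_pos"],(r.inv()*R.from_quat(o["tool_rot"])).as_rotvec())
fk.S=1
from fk import *
q0=o["joint_pos"]
for (tx,ty) in ((0,-.255),(0.03,-.255),(.05,-.255)):
  for psi in (-.6,-.4,-.2,0.077,.2,.4,.6,.8):
    for z in (.15,.077):
        Rt=toolR(psi+np.pi,-np.pi/2); p=np.array([*t2w(tx,ty),z])+G*Rt.as_matrix()[:,2]
        q,e=ik(p,Rt,q0)
        print(tx,ty,psi,z,"err %.4f"%e,q)
E
```

```text
Traceback (most recent call last):
  File "fk.py", line 33, in <module>
    M0=R.from_matrix(np.array([[0,0,-1.],[0,-1,0],[1,0,0]]) .T.T)
  File "scipy/spatial/transform/_rotation.pyx", line 1143, in scipy.spatial.transform._rotation.Rotation.from_matrix
ValueError: Non-positive determinant (left-handed or null coordinate frame) in rotation matrix 0: [[ 0.  0. -1.]
 [ 0. -1.  0.]
 [ 1.  0.  0.]].
```

```bash
sed -i '/^M0=/d;/^K=/d' fk.py
cat > t1.py <<'E'
from h import *; import fk
o=sensors.get_obs()
for s in (1,-1):
    fk.S=s; p,r=fk.full(o["joint_pos"]); print(s,p-o["eef_pos"],(r.inv()*R.from_quat(o["tool_rot"])).as_rotvec())
fk.S=1
from fk import *
q0=o["joint_pos"]
for (tx,ty) in ((0,-.255),(0.03,-.255),(.05,-.255)):
  for psi in (-.6,-.4,-.2,0.077,.2,.4,.6,.8):
    for z in (.15,.077):
        Rt=toolR(psi+np.pi,-np.pi/2); p=np.array([*t2w(tx,ty),z])+G*Rt.as_matrix()[:,2]
        q,e=ik(p,Rt,q0)
        print(tx,ty,psi,z,"err %.4f"%e,q)
E
python3 t1.py
```

```text
1 [ 0. -0. -0.] [ 0. -0. -0.]
-1 [ 0. -0. -0.] [ 0.     -0.     -0.0884]
0 -0.255 -0.6 0.15 err 0.0483 [-0.004   0.9592 -1.08   -1.98   -0.6171  0.0338]
0 -0.255 -0.6 0.077 err 0.1118 [ 0.0128  1.1015 -1.0198 -1.98   -0.6564  0.0839]
0 -0.255 -0.4 0.15 err 0.1543 [-0.0463  0.9596 -1.08   -1.98   -0.5074  0.0249]
0 -0.255 -0.4 0.077 err 0.1632 [-0.117   1.074  -1.08   -1.98   -0.3542  0.0547]
0 -0.255 -0.2 0.15 err 0.1686 [-0.5222  0.9596 -1.08   -1.98    0.4902 -0.0236]
0 -0.255 -0.2 0.077 err 0.1647 [-0.4459  1.0737 -1.08   -1.98    0.3262 -0.0492]
0 -0.255 0.077 0.15 err 0.0359 [-0.6     0.9667 -1.0599 -1.98    0.6887 -0.0294]
0 -0.255 0.077 0.077 err 0.0936 [-0.618   1.1112 -0.9948 -1.98    0.733  -0.0826]
0 -0.255 0.2 0.15 err 0.0018 [-0.6639  0.987  -0.9958 -1.98    0.8645 -0.0021]
0 -0.255 0.2 0.077 err 0.0519 [-0.6748  1.1323 -0.9308 -1.98    0.8956 -0.0644]
0 -0.255 0.4 0.15 err 0.0000 [-0.7425  0.9411 -0.8786 -1.8197  1.1425  0.    ]
0 -0.255 0.4 0.077 err 0.0000 [-0.7425  1.1496 -0.8078 -1.9574  1.1425 -0.    ]
0 -0.255 0.6 0.15 err 0.0000 [-0.7819  0.9178 -0.744  -1.6618  
[... 2214 characters left out ...]
 1.1381 -0.8842 -1.98    0.6199 -0.0243]
0.05 -0.255 0.2 0.15 err 0.0000 [-0.5921  0.9457 -0.8938 -1.8395  0.7921  0.    ]
0.05 -0.255 0.2 0.077 err 0.0000 [-0.5921  1.1562 -0.8219 -1.978   0.7921 -0.    ]
0.05 -0.255 0.4 0.15 err 0.0000 [-0.6713  0.9215 -0.7809 -1.7024  1.0713  0.    ]
0.05 -0.255 0.4 0.077 err 0.0000 [-0.6713  1.1171 -0.7163 -1.8334  1.0713 -0.    ]
0.05 -0.255 0.6 0.15 err 0.0000 [-0.7152  0.9158 -0.6469 -1.5627  1.3152 -0.    ]
0.05 -0.255 0.6 0.077 err 0.0000 [-0.7152  1.095  -0.5886 -1.6836  1.3152 -0.    ]
0.05 -0.255 0.8 0.15 err 0.0933 [-0.7233  0.9201 -0.574  -1.4942  1.43    0.0001]
0.05 -0.255 0.8 0.077 err 0.0933 [-0.7233  1.0913 -0.5183 -1.6095  1.43   -0.0001]
```

```bash
cat > t2.py <<'E'
from h import *; from fk import *
o=sensors.get_obs(); q0=o["joint_pos"]
psi=.42
for z in (.15,.11,.085,.079):
    goto([*t2w(.03,-.258),z],psi+np.pi,-np.pi/2)
    Rt=toolR(psi+np.pi,-np.pi/2); p=np.array([*t2w(.03,-.258),z])+G*Rt.as_matrix()[:,2]
    print(ik(p,Rt,q0))
E
python3 t2.py
```

```text
row [-0.0074, 0.0045, 0.0218] [-0.3472, -0.0643, -0.0186] tcp [ 0.6124 -0.1641  0.15  ]
(array([-0.7094,  0.9247, -0.8036, -1.7282,  1.1294,  0.    ]), np.float64(2.9198865547641617e-13))
row [0.0326, 0.0042, 0.0245] [-0.3472, -0.0643, -0.0186] tcp [ 0.6124 -0.1641  0.11  ]
(array([-0.7094,  1.0357, -0.7717, -1.8073,  1.1294, -0.    ]), np.float64(1.5654144647214707e-13))
row [0.0575, 0.004, 0.0261] [-0.3472, -0.0643, -0.0186] tcp [ 0.6124 -0.1641  0.085 ]
(array([-0.7094,  1.1023, -0.7465, -1.8489,  1.1294, -0.    ]), np.float64(2.4953508009906145e-10))
row [0.0635, 0.004, 0.0265] [-0.3472, -0.0643, -0.0186] tcp [ 0.6124 -0.1641  0.079 ]
(array([-0.7094,  1.118 , -0.74  , -1.858 ,  1.1294, -0.    ]), np.float64(1.1102230246251565e-15))
```

Emit:
apply_moves --plan '[-0.001, 0.001, 0.006, -0.09, -0.016, -0.005, -0.003, 0.002, 0.011, -0.17, -0.032, -0.01, -0.005, 0.003, 0.016, -0.26, -0.048, -0.014, -0.0074, 0.0045, 0.0218, -0.347, -0.064, -0.0186, -0.0074, 0.0045, 0.0218, -0.347, -0.064, -0.0186, -0.0074, 0.0045, 0.0218, -0.347, -0.064, -0.0186]'

```text
clock: 7.65
eef_pos: [0.6137, -0.1656, 0.1583]
tool_rot: [-0.149, 0.691, 0.144, 0.692]
ft_force: [0.8, 0.2, -2.0]
grip_width: 0.0452
```

```bash
python3 -c "
from h import *; st()"; python3 t2.py | grep row
```

```text
t 7.65 tcp [ 0.6137 -0.1656  0.1583] grasp [ 0.5966 -0.1731  0.1583] xax [ 0.0029 -0.007  -1.    ] zax [ 0.914   0.4057 -0.0002] F [ 0.7522  0.1665 -2.036 ] w 0.04520452592532584 q [-0.7094  0.9003 -0.8056 -1.7054  1.1271 -0.008 ]
row [0.0083, 0.0019, -0.0006] [-0.0023, -0.0002, 0.0076] tcp [ 0.6124 -0.1641  0.15  ]
row [0.0483, 0.0022, -0.0006] [-0.0023, -0.0002, 0.0076] tcp [ 0.6124 -0.1641  0.11  ]
row [0.0733, 0.0024, -0.0006] [-0.0023, -0.0002, 0.0076] tcp [ 0.6124 -0.1641  0.085 ]
row [0.0793, 0.0024, -0.0006] [-0.0023, -0.0002, 0.0076] tcp [ 0.6124 -0.1641  0.079 ]
```

Emit:
apply_moves --plan '[0.02, 0.001, 0, 0, 0, 0.004, 0.045, 0.002, 0, 0, 0, 0.007, 0.065, 0.002, 0, 0, 0, 0.007, 0.077, 0.002, 0, 0, 0, 0.007, 0.079, 0.002, 0, 0, 0, 0.007, 0.079, 0.002, 0, 0, 0, 0.007]'

```text
clock: 8.15
eef_pos: [0.6119, -0.1619, 0.0776]
tool_rot: [-0.146, 0.693, 0.149, 0.691]
ft_force: [-0.0, 0.1, -1.8]
grip_width: 0.0455
```

```bash
python3 -c "
from h import *; st()
c=shot('scene','s4'); crop(c,180,230,420,410,3,'s4c')"
```

```text
t 8.15 tcp [ 0.6119 -0.1619  0.0776] grasp [ 0.5948 -0.1696  0.0777] xax [-0.0035  0.0027 -1.    ] zax [ 0.9131  0.4076 -0.0021] F [-0.0072  0.0893 -1.7937] w 0.0454632327886989 q [-0.7064  1.1198 -0.744  -1.8589  1.1262 -0.0006]
```

View pics/s4c.png

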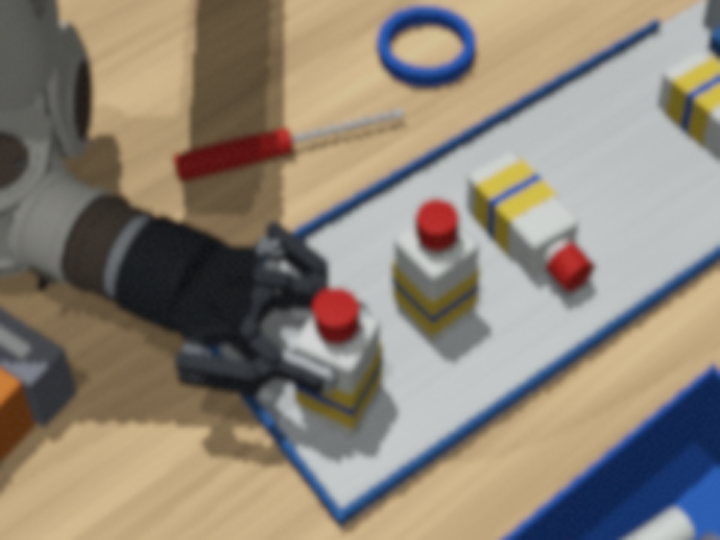

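Emit:
apply_moves --plan '[0.001, 0, 0, 0, 0, 0, 0.001, 0, 0, 0, 0, 0]'

```text
clock: 8.37
eef_pos: [0.6124, -0.1629, 0.0785]
tool_rot: [-0.147, 0.692, 0.147, 0.692]
ft_force: [-0.1, -0.3, -1.2]
grip_width: 0.0453
```

Emit:
apply_moves --plan '[0.001, 0, 0, 0, 0, 0, 0.001, 0, 0, 0, 0, 0]'

```text
clock: 8.53
eef_pos: [0.6125, -0.1631, 0.0771]
tool_rot: [-0.147, 0.692, 0.147, 0.692]
ft_force: [-0.2, -0.4, -2.5]
grip_width: 0.0452
```

Emit:
apply_moves --plan '[0.001, 0, 0, 0, 0, 0, 0.001, 0, 0, 0, 0, 0]'

```text
clock: 8.7
eef_pos: [0.6124, -0.1632, 0.076]
tool_rot: [-0.147, 0.691, 0.147, 0.692]
ft_force: [-0.6, -0.3, 1.8]
grip_width: 0.0454
```

Emit:
apply_moves --plan '[0, 0, 0, 0, 0, 0, 0, 0, 0, 0, 0, 0, 0, 0, 0, 0, 0, 0, 0, 0, 0, 0, 0, 0, 0, 0, 0, 0, 0, 0]' --grip 0.07

```text
clock: 9.12
eef_pos: [0.6124, -0.163, 0.0753]
tool_rot: [-0.147, 0.692, 0.147, 0.691]
ft_force: [-0.4, -0.4, 0.9]
grip_width: 0.0699
```

```bash
python3 -c "
from h import *; st()
c=shot('scene','s5'); crop(c,180,230,420,410,3,'s5c')
c=shot('top','t5'); crop(c,300,110,500,260,4,'t5c')"
```

```text
t 9.12 tcp [ 0.6124 -0.163   0.0753] grasp [ 0.5953 -0.1706  0.0754] xax [-0.0006  0.0005 -1.    ] zax [ 0.9133  0.4074 -0.0003] F [-0.4323 -0.4157  0.9164] w 0.06990606858978757 q [-0.7075  1.1276 -0.7381 -1.8649  1.1271 -0.    ]
```

View pics/s5c.png

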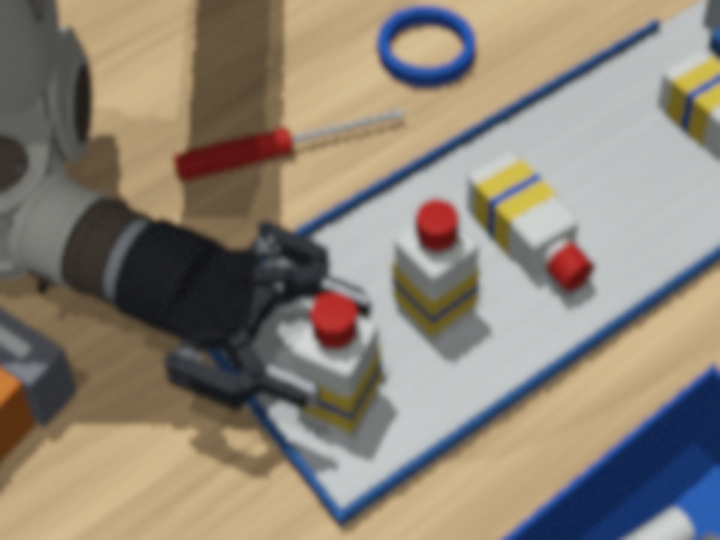

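View pics/t5c.png

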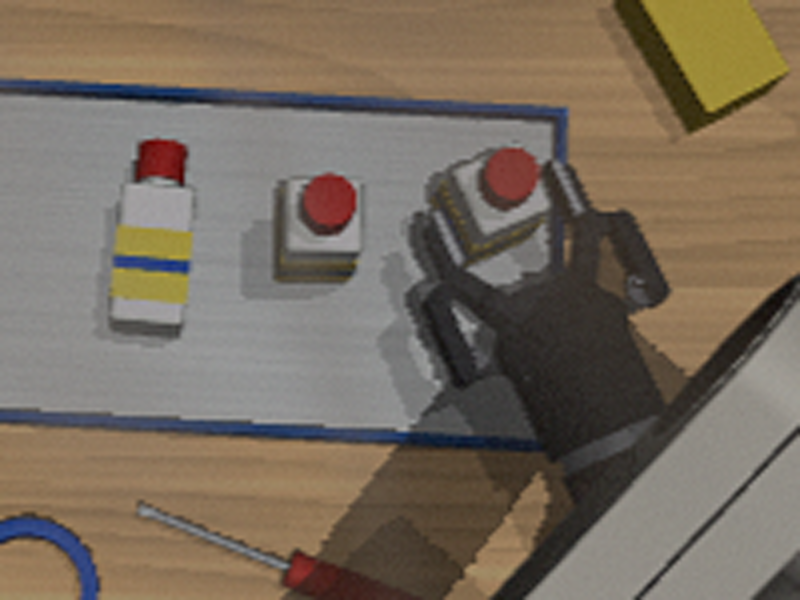

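```bash
cat > ck.py <<'E'
from h import *; from fk import *
def chk(g,yaw,pitch,q0=None):
    if q0 is None: q0=sensors.get_obs()["joint_pos"]
    Rt=toolR(yaw,pitch); p=np.asarray(g)+G*Rt.as_matrix()[:,2]
    q,e=ik(p,Rt,q0); m=np.minimum(q-LIM[:,0],LIM[:,1]-q).min()
    print("err %.4f"%e,q,"margin %.3f"%m); return q
E
python3 - <<'E'
from ck import *
y=.42+np.pi
for z,p in ((.12,1.57),(.17,1.57),(.2,1.57),(.2,1.2),(.2,.8)):
    g=[.5953,-.1706,z]; chk(g,y,-p); goto(g,y,-p)
# next: B. body centre .568,.0369 ang -.081
a=-.081
g=np.array([.568,.0369])+.024*np.array([np.cos(a),np.sin(a)])
for z in (.2,.032): chk([*g,z],a+np.pi,.25)
for psi in (-.6,-.4,-.2,0,.2,.4,.6,.8):
    print(psi); chk([*t2w(.03,-.04),.076],psi+np.pi,-np.pi/2+.25)
E
```

```text
err 0.0000 [-0.7075  1.0077 -0.7828 -1.7887  1.1275 -0.0017] margin 0.201
row [-0.0447, 0.0, 0.0] [-0.0004, 0.0004, -0.0008] tcp [ 0.6124 -0.163   0.12  ]
err 0.0000 [-0.7075  0.8665 -0.8176 -1.6822  1.1275 -0.0017] margin 0.272
row [-0.0947, 0.0001, 0.0] [-0.0004, 0.0004, -0.0008] tcp [ 0.6124 -0.163   0.17  ]
err 0.0000 [-0.7075  0.779  -0.83   -1.6071  1.1275 -0.0017] margin 0.260
row [-0.1247, 0.0001, -0.0] [-0.0004, 0.0004, -0.0008] tcp [ 0.6124 -0.163   0.2   ]
err 0.0000 [-0.6686  0.3521 -0.6974 -0.3518  0.9716 -0.6055] margin 0.393
row [-0.1179, 0.0001, -0.0013] [-0.0002, 0.3704, -0.0008] tcp [ 0.6112 -0.1635  0.1932]
err 0.0000 [-0.5558  0.2383 -0.4222  0.3868  0.6361 -0.7999] margin 0.668
row [-0.1116, 0.0001, -0.0053] [-0.0001, 0.7704, -0.0009] tcp [ 0.6075 -0.1651  0.187 ]
err 0.0000 [0.0442 0.6552 0.487  1.6507 0.0309 0.1213] margin 0.499
err 0.0000 [0.0442 0.7725 0.2516 1.298  0.0309 0.1213] margin 0.852
-0.6
err 0.0000 [ 0.491   0.7933 -0.8296 -1.1176 -1.0344  0.4439] margin 0.260
-0.4
err 0.0000 [ 0.4122  0.8565 -0.9531 -1.4541 -0.7799  0.2553] margin 0.137
-0.2
err 0.0000 [ 0.2926  0.9182 -1.0384 -1.6745 -0.476   0.132 ] margin 0.052
0
err 0.0029 [ 0.1401  0.9577 -1.08   -1.7858 -0.137   0.0348] margin 0.010
0.2
err 0.0000 [-0.0262  0.9514 -1.075  -1.7701  0.219  -0.0569] margin 0.015
0.4
err 0.0000 [-0.1732  0.9044 -1.0214 -1.6308  0.5532 -0.1583] margin 0.069
0.6
err 0.0000 [-0.283   0.841  -0.9269 -1.3855  0.8459 -0.2924] margin 0.163
0.8
err 0.0000 [-0.3524  0.779  -0.7932 -1.0111  1.0873 -0.5078] margin 0.297
```

Emit:
apply_moves --plan '[-0.01, 0, 0, 0, 0, 0, -0.03, 0, 0, 0, 0, 0, -0.05, 0, 0, 0, 0, 0, -0.07, 0, 0, 0, 0, 0, -0.095, 0, 0, 0, 0, 0, -0.125, 0, 0, 0, 0, 0, -0.125, 0, 0, 0, 0.1, 0, -0.123, 0, 0, 0, 0.2, 0, -0.12, 0, 0, 0, 0.3, 0, -0.118, 0, -0.001, 0, 0.4, 0, -0.117, 0, -0.002, 0, 0.5, 0, -0.115, 0, -0.003, 0, 0.6, 0]'

```text
clock: 10.22
eef_pos: [0.6138, -0.1667, 0.1908]
tool_rot: [-0.164, 0.796, 0.118, 0.571]
ft_force: [-0.1, 0.5, -0.9]
grip_width: 0.0699
```

Run:
```python
from ck import *
st()
a=-.081
g=np.array([.568,.0369])+.024*np.array([np.cos(a),np.sin(a)])
chk([*g,.2],a+np.pi,.25)
for k in (0.33,.66,1): 
    # interpolate yaw/pitch/pos
    p0=np.array([.5966,-.17,.2]); goto(p0+(np.array([*g,.2])-p0)*k,.42+np.pi+(a-.42)*k,-.97+(1.22)*k)
```

```text
t 10.22 tcp [ 0.6138 -0.1667  0.1908] grasp [ 0.5975 -0.1737  0.1967] xax [-0.294  -0.125  -0.9476] zax [ 0.8701  0.3752 -0.3195] F [-0.0566  0.4602 -0.8686] w 0.06991258841216076 q [-0.6761  0.3938 -0.7292 -0.4992  0.9921 -0.5407]
err 0.0000 [0.0442 0.6552 0.487  1.6507 0.0309 0.1213] margin 0.499
row [0.0005, 0.0649, 0.0193] [0.1229, 0.6768, 0.0943] tcp [ 0.6048 -0.0998  0.1842]
row [-0.0027, 0.1282, 0.0376] [0.2172, 1.0711, 0.2527] tcp [ 0.5966 -0.0345  0.1816]
row [-0.0091, 0.196, 0.0556] [0.2571, 1.4631, 0.4696] tcp [0.5873 0.0353 0.1819]
```

Emit:
apply_moves --plan '[0, 0.01, 0.003, 0.02, 0.11, 0.016, 0, 0.02, 0.006, 0.04, 0.22, 0.03, 0, 0.032, 0.009, 0.06, 0.33, 0.047, 0, 0.045, 0.014, 0.08, 0.44, 0.06, 0, 0.055, 0.016, 0.1, 0.55, 0.075, 0, 0.065, 0.019, 0.12, 0.67, 0.094, -0.001, 0.08, 0.024, 0.145, 0.77, 0.13, -0.002, 0.1, 0.03, 0.17, 0.87, 0.17, -0.002, 0.115, 0.034, 0.195, 0.97, 0.21, -0.003, 0.128, 0.038, 0.217, 1.07, 0.25, -0.004, 0.145, 0.042, 0.227, 1.17, 0.31, -0.006, 0.16, 0.046, 0.237, 1.27, 0.36]'

```text
clock: 11.22
eef_pos: [0.5927, -0.0005, 0.1834]
tool_rot: [-0.002, 1.0, 0.005, -0.022]
ft_force: [0.8, -1.2, 0.3]
grip_width: 0.0697
```

Run:
```python
from ck import *
st()
a=-.081
g=np.array([.568,.0369])+.024*np.array([np.cos(a),np.sin(a)])
goto([*g,.2],a+np.pi,.25)
goto([*g,.12],a+np.pi,.25)
```

```text
t 11.22 tcp [ 0.5927 -0.0005  0.1834] grasp [ 0.5936 -0.0007  0.2021] xax [-0.999  -0.0045  0.0446] zax [-0.0446  0.0089 -0.999 ] F [ 0.8072 -1.1697  0.2873] w 0.06968165056931735 q [-0.0053  0.4842  0.2335  1.3647  0.0087 -0.0098]
row [0.0052, 0.0359, 0.0021] [-0.0035, 0.2049, 0.0856] tcp [0.5873 0.0353 0.1819]
row [0.0016, 0.0351, 0.082] [-0.0035, 0.2049, 0.0856] tcp [0.5873 0.0353 0.1019]
```

Emit:
apply_moves --plan '[0.005, 0.036, 0.002, 0, 0.1, 0.04, 0.005, 0.036, 0.002, 0, 0.205, 0.086, 0.003, 0.035, 0.042, 0, 0.205, 0.086, 0.0016, 0.035, 0.082, 0, 0.205, 0.086, 0.0016, 0.035, 0.082, 0, 0.205, 0.086, 0.0016, 0.035, 0.082, 0, 0.205, 0.086]'

```text
clock: 11.72
eef_pos: [0.5852, 0.0337, 0.0983]
tool_rot: [0.04, 0.991, 0.003, -0.127]
ft_force: [-0.3, -0.8, 0.5]
grip_width: 0.07
```

Run:
```python
from ck import *
st()
a=-.081
g=np.array([.568,.0369])+.024*np.array([np.cos(a),np.sin(a)])
goto([*g,.033],a+np.pi,.25)
c=shot('top','t6'); crop(c,280,100,480,250,4,'t6c')
```

```text
t 11.72 tcp [0.5852 0.0337 0.0983] grasp [0.5899 0.0334 0.1164] xax [-0.9646  0.078   0.2521] zax [-0.2516  0.0167 -0.9677] F [-0.3386 -0.7516  0.4527] w 0.06996197534399165 q [0.0433 0.6996 0.3461 1.4707 0.0276 0.12  ]
row [-0.0229, 0.0021, 0.0802] [-0.0037, -0.0048, 0.0003] tcp [0.5873 0.0353 0.0149]
```

View pics/t6c.png

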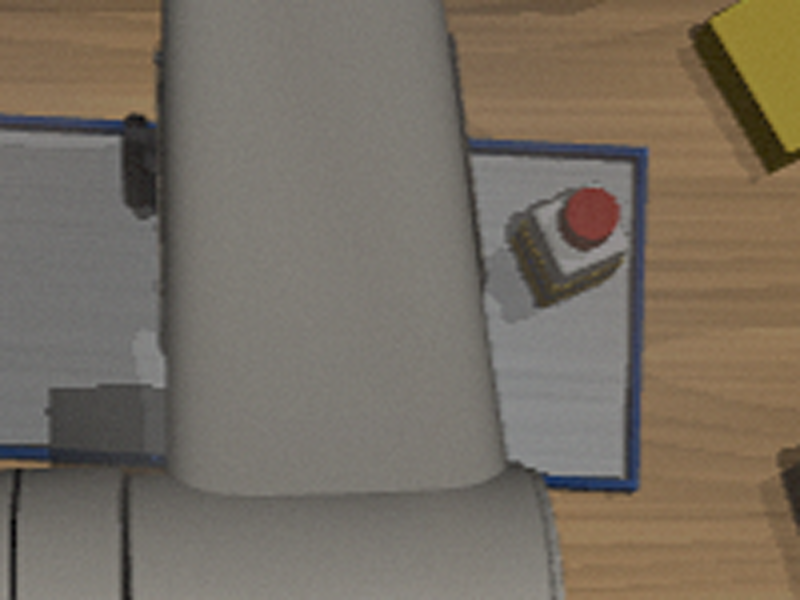

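Emit:
apply_moves --plan '[-0.006, 0.0005, 0.022, 0, 0, 0, -0.013, 0.001, 0.045, 0, 0, 0, -0.018, 0.001, 0.065, 0, 0, 0, -0.021, 0.001, 0.078, 0, 0, 0, -0.022, 0.001, 0.082, 0, 0, 0, -0.022, 0.001, 0.082, 0, 0, 0, -0.022, 0.001, 0.082, 0, 0, 0]'

```text
clock: 12.35
eef_pos: [0.5909, 0.0343, 0.0188]
tool_rot: [0.04, 0.992, 0.004, -0.121]
ft_force: [0.5, 0.8, 0.2]
grip_width: 0.0698
```

Emit:
apply_moves --plan '[0, 0, 0, 0, 0, 0, 0, 0, 0, 0, 0, 0, 0, 0, 0, 0, 0, 0, 0, 0, 0, 0, 0, 0, 0, 0, 0, 0, 0, 0, 0, 0, 0, 0, 0, 0, 0, 0, 0, 0, 0, 0, 0, 0, 0, 0, 0, 0]' --grip 0.03

```text
clock: 13.02
eef_pos: [0.5911, 0.0343, 0.0182]
tool_rot: [0.04, 0.992, 0.004, -0.121]
ft_force: [2.0, 0.5, 6.4]
grip_width: 0.0454
```

Run:
```python
from ck import *
st()
a=-.081
g=np.array([.568,.0369])+.024*np.array([np.cos(a),np.sin(a)])
o=sensors.get_obs(); r=R.from_quat(o["tool_rot"]).as_matrix(); gg=o["eef_pos"]-G*r[:,2]
print("along", (gg[:2]-[.568,.0369])@[np.cos(a),np.sin(a)])
goto([gg[0],gg[1],.15],a+np.pi,.25)
# final candidates
for psi in (-.5,.5,.6):
  for ty in (-.04,-.03): print(psi,ty); chk([*t2w(.03,ty),.076],psi+np.pi,-np.pi/2+.25); chk([*t2w(.03,ty),.15],psi+np.pi,-np.pi/2+.25)
```

```text
t 13.02 tcp [0.5911 0.0343 0.0182] grasp [0.5955 0.034  0.0364] xax [-0.9676  0.0782  0.2401] zax [-0.2395  0.017  -0.9708] F [1.9502 0.4869 6.431 ] w 0.04539133042884032 q [0.0439 0.7689 0.2594 1.3022 0.0275 0.1209]
along 0.02768093356969222
row [0.0274, -0.0002, -0.1103] [-0.0024, 0.0076, 0.0003] tcp [0.5909 0.0344 0.1319]
-0.5 -0.04
err 0.0000 [ 0.4566  0.8244 -0.8963 -1.3036 -0.9138  0.3374] margin 0.194
err 0.0000 [ 0.4566  0.5881 -0.9061 -1.0771 -0.9138  0.3374] margin 0.184
-0.5 -0.03
err 0.0000 [ 0.478   0.819  -0.8831 -1.2734 -0.9333  0.352 ] margin 0.207
err 0.0000 [ 0.478   0.5865 -0.8921 -1.05   -0.9333  0.352 ] margin 0.198
0.5 -0.04
err 0.0000 [-0.2332  0.8733 -0.9789 -1.5211  0.7056 -0.2193] margin 0.111
err 0.0000 [-0.2332  0.6108 -0.9954 -1.2752  0.7056 -0.2193] margin 0.095
0.5 -0.03
err 0.0000 [-0.2068  0.8774 -0.9834 -1.5369  0.6805 -0.2082] margin 0.107
err 0.0000 [-0.2068  0.6134 -1.0005 -1.29    0.6805 -0.2082] margin 0.090
0.6 -0.04
err 0.0000 [-0.283   0.841  -0.9269 -1.3855  0.8459 -0.2924] margin 0.163
err 0.0000 [-0.283   0.5955 -0.9391 -1.1522  0.8459 -0.2924] margin 0.151
0.6 -0.03
err 0.0000 [-0.2581  0.8456 -0.933  -1.4063  0.8228 -0.2788] margin 0.157
err 0.0000 [-0.2581  0.5982 -0.9459 -1.1719  0.8228 -0.2788] margin 0.144
```

```bash
cat > path.py <<'E'
from ck import *
def path(segs):
    """segs: list of (g,yaw,pitch,nrows). prints rows rel. to current measured pose"""
    o=sensors.get_obs(); R0=R.from_quat(o["tool_rot"]); p0=np.array(o["eef_pos"]); zz=R0.as_matrix()
    g0=p0-G*zz[:,2]
    # current yaw/pitch
    y0=np.arctan2(-zz[0,1],zz[1,1]) ; y0=np.arctan2(zz[0,1],-zz[1,1])
    xh=np.array([np.cos(y0),np.sin(y0),0]); pt0=np.arctan2(zz[:,2]@xh,-zz[2,2])
    print("cur g",g0,"yaw",y0,"pitch",pt0,"axis tilt",zz[2,1])
    q=o["joint_pos"]; out=[]
    cg,cy,cp=g0,y0,pt0
    for g,y,p,n in segs:
        g=np.asarray(g,float); y=cy+((y-cy+np.pi)%(2*np.pi)-np.pi)
        for k in range(1,n+1):
            f=k/n; G_=cg+(g-cg)*f; Rt=toolR(cy+(y-cy)*f,cp+(p-cp)*f); pp=G_+G*Rt.as_matrix()[:,2]
            q,e=ik(pp,Rt,q); m=np.minimum(q-LIM[:,0],LIM[:,1]-q).min()
            sh=R0.inv().apply(pp-p0); rv=(R0.inv()*Rt).as_rotvec()
            print(", ".join("%g"%round(v,3) for v in [*sh,*rv]),"   |e%.3f m%.2f z%.3f"%(e,m,pp[2]))
        cg,cy,cp=g,y,p
E
python3 - <<'E'
from path import *
o=sensors.get_obs(); r=R.from_quat(o["tool_rot"]).as_matrix(); gg=o["eef_pos"]-G*r[:,2]
a=-.081+np.pi
path([([gg[0],gg[1],.12],a,.2425,4),([*t2w(.03,-.04),.155],-.5+np.pi,-1.328,18)])
E
```

```text
cur g [0.5955 0.034  0.0364] yaw 3.0615082525722217 pitch 0.242450437515069 axis tilt -0.0022483015755193087
0.005, -0, -0.02, -0.002, 0, -0    |e0.000 m0.81 z0.039
0.01, -0, -0.041, -0.002, 0, -0    |e0.000 m0.77 z0.060
0.015, -0, -0.061, -0.002, 0, 0    |e0.000 m0.72 z0.081
0.02, -0, -0.081, -0.002, 0, 0    |e0.000 m0.68 z0.102
0.018, 0.001, -0.083, -0.007, -0.087, 0.023    |e0.000 m0.80 z0.103
0.017, 0.001, -0.085, -0.01, -0.174, 0.047    |e0.000 m0.93 z0.105
0.015, 0.002, -0.088, -0.01, -0.262, 0.07    |e0.000 m1.05 z0.107
0.014, 0.002, -0.09, -0.009, -0.349, 0.094    |e0.000 m1.04 z0.109
0.012, 0.003, -0.093, -0.005, -0.436, 0.118    |e0.000 m0.95 z0.111
0.011, 0.003, -0.096, 0, -0.522, 0.142    |e0.000 m0.86 z0.114
0.009, 0.004, -0.099, 0.008, -0.609, 0.166    |e0.000 m0.78 z0.116
0.008, 0.004, -0.102, 0.018, -0.696, 0.19    |e0.000 m0.69 z0.119
0.007, 0.004, -0.105, 0.03, -0.782, 0.214    |e0.000 m0.62 z0.121
0.006, 0.004, -0.108, 0.044, -0.868, 0.237    |e0.000 m0.55 z0.124
0.005, 0.004, -0.111, 0.061, -0.954, 0.26    |e0.000 m0.48 z0.127
0.004, 0.005, -0.114, 0.079, -1.04, 0.283    |e0.000 m0.42 z0.130
0.004, 0.005, -0.118, 0.1, -1.125, 0.304    |e0.000 m0.36 z0.134
0.003, 0.005, -0.121, 0.123, -1.21, 0.325    |e0.000 m0.31 z0.137
0.003, 0.005, -0.125, 0.148, -1.294, 0.346    |e0.000 m0.26 z0.140
0.003, 0.005, -0.128, 0.176, -1.378, 0.365    |e0.000 m0.23 z0.144
0.003, 0.005, -0.132, 0.206, -1.462, 0.383    |e0.000 m0.20 z0.147
0.003, 0.005, -0.136, 0.238, -1.545, 0.4    |e0.000 m0.18 z0.151
```

Emit:
apply_moves --plan '[0.002, 0, -0.008, 0, 0, 0, 0.006, 0, -0.025, 0, 0, 0, 0.011, 0, -0.045, 0, 0, 0, 0.017, 0, -0.068, 0, 0, 0, 0.018, 0.001, -0.083, -0.005, -0.087, 0.023, 0.017, 0.001, -0.085, -0.008, -0.174, 0.047, 0.015, 0.002, -0.088, -0.008, -0.262, 0.07, 0.014, 0.002, -0.09, -0.007, -0.349, 0.094, 0.012, 0.003, -0.093, -0.003, -0.436, 0.118, 0.011, 0.003, -0.096, 0, -0.522, 0.142, 0.009, 0.004, -0.099, 0.008, -0.609, 0.166, 0.008, 0.004, -0.102, 0.018, -0.696, 0.19]'

```text
clock: 14.02
eef_pos: [0.6061, 0.0372, 0.1176]
tool_rot: [0.13, 0.965, -0.03, 0.224]
ft_force: [0.4, 0.8, -2.5]
grip_width: 0.045
```

Run:
```python
from path import *
path([([*t2w(.03,-.04),.155],-.5+np.pi,-1.328,11)])
```

```text
cur g [0.5982 0.0394 0.1344] yaw 2.873285502596202 pitch -0.4554325461808823 axis tilt -0.0003153354155113683
-0.003, 0.001, -0.002, 0.01, -0.079, 0.019    |e0.000 m0.62 z0.120
-0.005, 0.001, -0.003, 0.021, -0.159, 0.036    |e0.000 m0.55 z0.123
-0.008, 0.002, -0.005, 0.034, -0.238, 0.053    |e0.000 m0.49 z0.126
-0.011, 0.002, -0.007, 0.048, -0.317, 0.069    |e0.000 m0.43 z0.129
-0.013, 0.002, -0.009, 0.064, -0.396, 0.084    |e0.000 m0.38 z0.131
-0.016, 0.003, -0.011, 0.081, -0.475, 0.098    |e0.000 m0.33 z0.134
-0.018, 0.003, -0.013, 0.1, -0.554, 0.111    |e0.000 m0.29 z0.138
-0.021, 0.003, -0.016, 0.119, -0.633, 0.123    |e0.000 m0.25 z0.141
-0.023, 0.004, -0.018, 0.14, -0.712, 0.133    |e0.000 m0.22 z0.144
-0.025, 0.004, -0.021, 0.163, -0.79, 0.143    |e0.000 m0.20 z0.147
-0.027, 0.004, -0.023, 0.186, -0.869, 0.15    |e0.000 m0.18 z0.151
```

Emit:
apply_moves --plan '[-0.003, 0.001, -0.002, 0.01, -0.1, 0.019, -0.005, 0.001, -0.003, 0.021, -0.18, 0.036, -0.008, 0.002, -0.005, 0.034, -0.26, 0.053, -0.011, 0.002, -0.007, 0.048, -0.34, 0.069, -0.013, 0.002, -0.009, 0.064, -0.42, 0.084, -0.016, 0.003, -0.011, 0.081, -0.5, 0.098, -0.018, 0.003, -0.013, 0.1, -0.57, 0.111, -0.021, 0.003, -0.016, 0.119, -0.65, 0.123, -0.023, 0.004, -0.018, 0.14, -0.73, 0.133, -0.025, 0.004, -0.021, 0.163, -0.8, 0.143, -0.027, 0.004, -0.023, 0.186, -0.869, 0.15, -0.027, 0.004, -0.023, 0.186, -0.869, 0.15]'

```text
clock: 15.02
eef_pos: [0.6207, 0.0384, 0.1446]
tool_rot: [0.192, 0.766, -0.154, 0.594]
ft_force: [-0.2, -0.3, -3.5]
grip_width: 0.0453
```

Run:
```python
from path import *
path([([*t2w(.03,-.04),.082],-.5+np.pi,-1.328,4)])
c=shot("scene","s7"); crop(c,180,180,480,400,2.6,"s7c")
```

```text
cur g [0.6048 0.047  0.1492] yaw 2.6456038363977985 pitch -1.3216673583430485 axis tilt -0.007639705532597962
0.016, -0, 0.004, -0.001, -0.002, 0.008    |e0.000 m0.18 z0.128
0.032, -0, 0.009, 0, -0.003, 0.008    |e0.000 m0.18 z0.111
0.049, -0, 0.013, 0.001, -0.005, 0.008    |e0.000 m0.18 z0.094
0.065, -0, 0.017, 0.002, -0.006, 0.008    |e0.000 m0.19 z0.078
```

View pics/s7c.png

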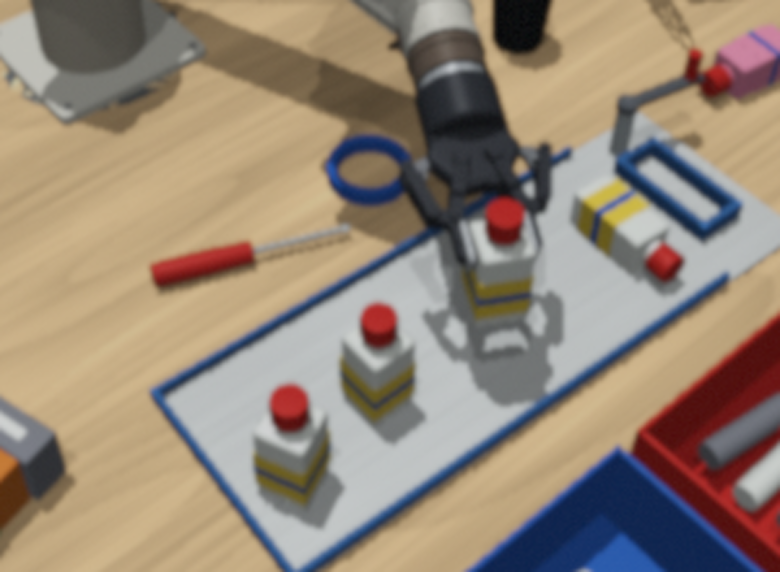

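Emit:
apply_moves --plan '[0.01, 0, 0.003, 0, 0, 0.003, 0.027, 0, 0.007, 0, -0.002, 0.006, 0.045, 0, 0.012, 0, -0.004, 0.008, 0.058, 0, 0.015, 0, -0.006, 0.008, 0.065, 0, 0.017, 0.002, -0.006, 0.008, 0.065, 0, 0.017, 0.002, -0.006, 0.008, 0.065, 0, 0.017, 0.002, -0.006, 0.008]'

```text
clock: 15.65
eef_pos: [0.6227, 0.0369, 0.0829]
tool_rot: [0.197, 0.761, -0.151, 0.599]
ft_force: [0.1, -0.3, -2.5]
grip_width: 0.0454
```

Run:
```python
from path import *
st()
path([([*t2w(.03,-.04),.075],-.5+np.pi,-1.328,6)])
```

```text
t 15.65 tcp [0.6227 0.0369 0.0829] grasp [0.6067 0.0457 0.0873] xax [-0.2055  0.1195 -0.9713] zax [ 0.8519 -0.4666 -0.2376] F [ 0.1115 -0.2933 -2.4807] w 0.04544207389769736 q [ 0.4559  0.8017 -0.8979 -1.298  -0.9175  0.3314]
cur g [0.6067 0.0457 0.0873] yaw 2.6390517013605903 pitch -1.3308690785550388 axis tilt 0.005929493149108012
0.002, -0, 0, 0.001, 0, -0.006    |e0.000 m0.19 z0.081
0.004, -0, 0, 0.001, 0.001, -0.006    |e0.000 m0.19 z0.079
0.006, -0, 0.001, 0, 0.001, -0.006    |e0.000 m0.19 z0.077
0.008, -0, 0.001, -0, 0.002, -0.006    |e0.000 m0.19 z0.075
0.01, -0, 0.001, -0.001, 0.002, -0.006    |e0.000 m0.19 z0.073
0.012, -0, 0.001, -0.001, 0.003, -0.006    |e0.000 m0.19 z0.071
```

Emit:
apply_moves --plan '[0.003, 0, 0, 0, 0, 0, 0.005, 0, 0.001, 0, 0, 0, 0.007, 0, 0.001, 0, 0, 0, 0.007, 0, 0.001, 0, 0, 0]'

```text
clock: 15.98
eef_pos: [0.6217, 0.0374, 0.0753]
tool_rot: [0.197, 0.761, -0.151, 0.599]
ft_force: [-0.1, 0.6, -1.9]
grip_width: 0.0453
```

Emit:
apply_moves --plan '[0.001, 0, 0, 0, 0, 0, 0.001, 0, 0, 0, 0, 0]'

```text
clock: 16.15
eef_pos: [0.6213, 0.0375, 0.0741]
tool_rot: [0.197, 0.762, -0.151, 0.599]
ft_force: [-0.8, -0.4, -1.5]
grip_width: 0.0454
```

Emit:
apply_moves --plan '[0.001, 0, 0, 0, 0, 0, 0.001, 0, 0, 0, 0, 0]'

```text
clock: 16.32
eef_pos: [0.6211, 0.0376, 0.073]
tool_rot: [0.197, 0.762, -0.151, 0.599]
ft_force: [0.5, 0.9, -1.4]
grip_width: 0.0451
```

Emit:
apply_moves --plan '[0.001, 0, 0, 0, 0, 0, 0.001, 0, 0, 0, 0, 0]'

```text
clock: 16.48
eef_pos: [0.6209, 0.0377, 0.072]
tool_rot: [0.197, 0.762, -0.151, 0.599]
ft_force: [0.4, -0.3, -2.7]
grip_width: 0.0455
```

Emit:
apply_moves --plan '[0.001, 0, 0, 0, 0, 0, 0.001, 0, 0, 0, 0, 0]'

```text
clock: 16.65
eef_pos: [0.6208, 0.0378, 0.0714]
tool_rot: [0.197, 0.761, -0.151, 0.599]
ft_force: [-0.3, -0.2, -1.2]
grip_width: 0.0454
```

Run:
```python
from h import *
c=shot("scene","s8"); crop(c,300,200,420,320,5,"s8c")
```

```text
(no output)
```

View pics/s8c.png

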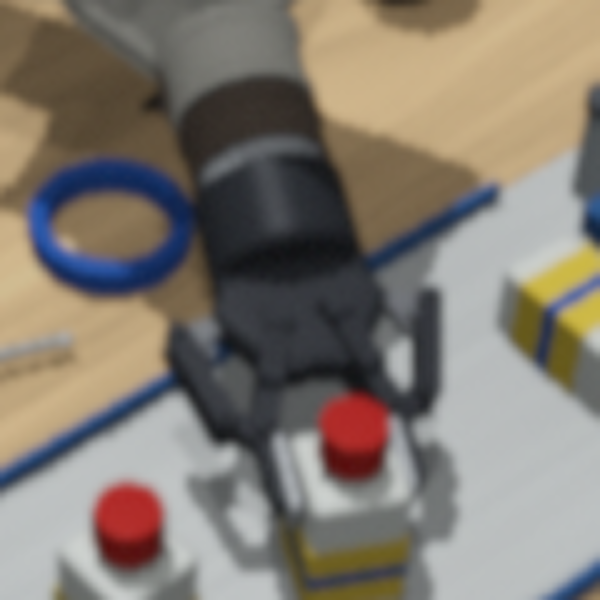

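Emit:
apply_moves --plan '[0.001, 0, 0, 0, 0, 0, 0.001, 0, 0, 0, 0, 0]'

```text
clock: 16.87
eef_pos: [0.6208, 0.0378, 0.0714]
tool_rot: [0.198, 0.761, -0.151, 0.6]
ft_force: [-1.1, 0.6, 5.6]
grip_width: 0.0453
```

Emit:
apply_moves --plan '[0.001, 0, 0, 0, 0, 0, 0.001, 0, 0, 0, 0, 0]'

```text
clock: 17.03
eef_pos: [0.6207, 0.0377, 0.0714]
tool_rot: [0.199, 0.76, -0.151, 0.6]
ft_force: [-3.2, -0.4, 10.4]
grip_width: 0.0453
```

Contact. Release.

Emit:
apply_moves --plan '[-0.001, 0, 0, 0, 0, 0, -0.001, 0, 0, 0, 0, 0, -0.001, 0, 0, 0, 0, 0, -0.001, 0, 0, 0, 0, 0, -0.001, 0, 0, 0, 0, 0]' --grip 0.07

```text
clock: 17.45
eef_pos: [0.6205, 0.038, 0.07]
tool_rot: [0.197, 0.762, -0.151, 0.599]
ft_force: [-0.4, 0.8, -0.6]
grip_width: 0.0698
```

Run:
```python
from path import *
st()
g=sensors.get_obs(); 
c=shot("scene","s9"); crop(c,280,180,440,300,5,"s9c")
a=-.068
gA=np.array([.5892,.2391])+.024*np.array([np.cos(a),np.sin(a)])
path([([.6050,.0465,.12],-.5+np.pi,-1.328,3),([.6050,.0465,.21],-.5+np.pi,-1.2,3),([*gA,.21],a+np.pi,.25,14)])
```

```text
t 17.45 tcp [0.6205 0.038  0.07  ] grasp [0.6046 0.0467 0.0745] xax [-0.206   0.1187 -0.9713] zax [ 0.852  -0.4664 -0.2377] F [-0.4368  0.802  -0.6028] w 0.06979933356920737 q [ 0.4605  0.842  -0.8962 -1.3342 -0.9214  0.3334]
cur g [0.6046 0.0467 0.0745] yaw 2.6394000367585475 pitch -1.330847818757854 axis tilt 0.005093065956601778
-0.015, 0, -0.003, 0.001, 0.001, -0.005    |e0.000 m0.19 z0.085
-0.03, 0, -0.007, -0, 0.002, -0.005    |e0.000 m0.18 z0.100
-0.044, 0, -0.01, -0.001, 0.003, -0.005    |e0.000 m0.18 z0.116
-0.073, 0, -0.018, -0.001, 0.046, -0.005    |e0.000 m0.20 z0.145
-0.101, 0.001, -0.025, -0.001, 0.088, -0.006    |e0.000 m0.23 z0.174
-0.129, 0.001, -0.032, -0.001, 0.131, -0.006    |e0.000 m0.28 z0.203
-0.126, 0.013, -0.038, -0.029, 0.234, -0.016    |e0.000 m0.35 z0.201
-0.123, 0.026, -0.045, -0.057, 0.338, -0.03    |e0.000 m0.43 z0.200
-0.119, 0.039, -0.051, -0.083, 0.441, -0.047    |e0.000 m0.51 z0.198
-0.116, 0.051, -0.058, -0.108, 0.545, -0.067    |e0.000 m0.60 z0.197
-0.113, 0.064, -0.065, -0.132, 0.648, -0.09    |e0.000 m0.69 z0.195
-0.11, 0.076, -0.072, -0.154, 0.751, -0.115    |e0.000 m0.79 z0.194
-0.107, 0.088, -0.079, -0.173, 0.853, -0.143    |e0.000 m0.89 z0.193
-0.104, 0.1, -0.087, -0.191, 0.955, -0.175    |e0.000 m1.00 z0.193
-0.102, 0.112, -0.094, -0.207, 1.056, -0.208    |e0.000 m1.12 z0.192
-0.1, 0.124, -0.102, -0.22, 1.157, -0.245    |e0.000 m1.00 z0.192
-0.097, 0.136, -0.11, -0.23, 1.258, -0.284    |e0.000 m0.85 z0.191
-0.095, 0.147, -0.117, -0.238, 1.358, -0.326    |e0.000 m0.70 z0.191
-0.094, 0.159, -0.125, -0.242, 1.457, -0.37    |e0.000 m0.54 z0.192
-0.092, 0.17, -0.132, -0.243, 1.555, -0.416    |e0.000 m0.37 z0.192
```

View pics/s9c.png

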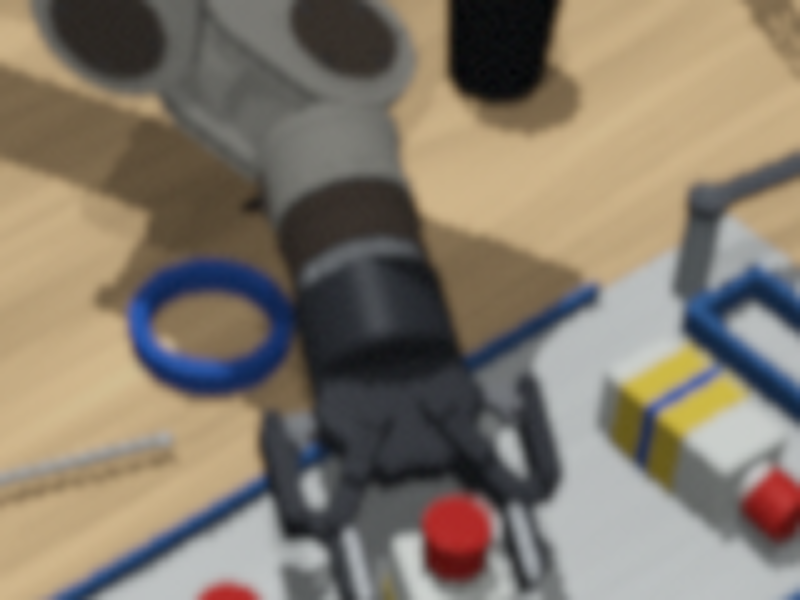

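Emit:
apply_moves --plan '[-0.015, 0, -0.003, 0, 0, 0, -0.03, 0, -0.007, 0, 0, 0, -0.05, 0, -0.012, 0, 0.003, 0, -0.073, 0, -0.018, 0, 0.046, 0, -0.101, 0, -0.025, 0, 0.088, 0, -0.129, 0, -0.032, 0, 0.131, 0, -0.126, 0.013, -0.038, -0.029, 0.234, -0.016, -0.123, 0.026, -0.045, -0.057, 0.338, -0.03, -0.119, 0.039, -0.051, -0.083, 0.441, -0.047, -0.116, 0.051, -0.058, -0.108, 0.545, -0.067, -0.113, 0.064, -0.065, -0.132, 0.648, -0.09, -0.11, 0.076, -0.072, -0.154, 0.751, -0.115]'

```text
clock: 18.5
eef_pos: [0.6165, 0.1261, 0.1949]
tool_rot: [0.159, 0.931, -0.057, 0.324]
ft_force: [1.3, 0.6, -1.6]
grip_width: 0.07
```

Run:
```python
from path import *
a=-.068
gA=np.array([.5892,.2391])+.024*np.array([np.cos(a),np.sin(a)])
path([([*gA,.18],a+np.pi,.25,9),([*gA,.12],a+np.pi,.25,2)])
```

```text
cur g [0.6055 0.13   0.2095] yaw 2.8014474128951465 pitch -0.6696127069671577 axis tilt -0.002297413372632326
0.006, 0.012, 0, -0.019, 0.102, -0.023    |e0.000 m0.80 z0.190
0.013, 0.024, 0.001, -0.035, 0.204, -0.05    |e0.000 m0.89 z0.186
0.019, 0.035, 0.001, -0.047, 0.306, -0.078    |e0.000 m1.00 z0.182
0.026, 0.047, 0.001, -0.057, 0.408, -0.108    |e0.000 m1.10 z0.178
0.032, 0.058, 0, -0.064, 0.51, -0.139    |e0.000 m1.03 z0.175
0.038, 0.07, 0, -0.068, 0.611, -0.171    |e0.000 m0.89 z0.171
0.044, 0.081, -0.001, -0.069, 0.712, -0.205    |e0.000 m0.75 z0.168
0.05, 0.092, -0.001, -0.066, 0.813, -0.24    |e0.000 m0.60 z0.165
0.055, 0.103, -0.002, -0.061, 0.913, -0.275    |e0.000 m0.44 z0.162
0.074, 0.103, 0.021, -0.061, 0.913, -0.275    |e0.000 m0.51 z0.132
0.093, 0.103, 0.045, -0.061, 0.913, -0.275    |e0.000 m0.58 z0.102
```

Emit:
apply_moves --plan '[0.006, 0.012, 0, -0.019, 0.102, -0.023, 0.013, 0.024, 0.001, -0.035, 0.204, -0.05, 0.019, 0.035, 0.001, -0.047, 0.306, -0.078, 0.026, 0.047, 0.001, -0.057, 0.408, -0.108, 0.032, 0.058, 0, -0.064, 0.51, -0.139, 0.038, 0.07, 0, -0.068, 0.611, -0.171, 0.044, 0.081, -0.001, -0.069, 0.712, -0.205, 0.05, 0.092, -0.001, -0.066, 0.813, -0.24, 0.055, 0.103, -0.002, -0.061, 0.913, -0.275, 0.074, 0.103, 0.021, -0.061, 0.913, -0.275, 0.093, 0.103, 0.045, -0.061, 0.913, -0.275, 0.093, 0.103, 0.045, -0.061, 0.913, -0.275]'

```text
clock: 19.5
eef_pos: [0.608, 0.2356, 0.0916]
tool_rot: [0.036, 0.991, 0.001, -0.128]
ft_force: [-1.8, -0.9, -1.6]
grip_width: 0.07
```

Run:
```python
from path import *
c=load("top"); print(at(c,255,98,.06),at(c,255,98,.0))
st()
s=shot("scene","s10"); crop(s,340,180,500,300,5,"s10c")
a=-.068
gA=np.array([.5892,.2391])+.024*np.array([np.cos(a),np.sin(a)])
path([([*gA,.034],a+np.pi,.25,5)])
for psi in (-.5,-.3,-.2,.9,1.,1.1):
  for ty in (.08,.15): print(psi,ty); chk([*t2w(.03,ty),.076],psi+np.pi,-np.pi/2+.25)
```

```text
[0.7548 0.2438 0.06  ] [0.7792 0.2526 0.    ]
t 19.5 tcp [0.608  0.2356 0.0916] grasp [0.6127 0.2354 0.1097] xax [-0.9648  0.0702  0.2536] zax [-0.2535  0.0103 -0.9673] F [-1.8489 -0.8794 -1.624 ] w 0.07003623450747934 q [0.3272 0.8359 0.5891 1.5641 0.0913 0.3879]
cur g [0.6128 0.2355 0.1136] yaw 3.070877749138929 pitch 0.25389304166897003 axis tilt -0.006613476727019256
-0.004, 0.001, 0.015, -0.006, -0.001, -0.002    |e0.000 m0.62 z0.080
-0.008, 0.001, 0.031, -0.006, -0.002, -0.003    |e0.000 m0.65 z0.064
-0.012, 0.002, 0.046, -0.006, -0.002, -0.003    |e0.000 m0.69 z0.048
-0.016, 0.002, 0.062, -0.006, -0.003, -0.004    |e0.000 m0.72 z0.032
-0.02, 0.003, 0.077, -0.006, -0.004, -0.004    |e0.000 m0.75 z0.016
-0.5 0.08
err 0.0000 [ 0.6804  0.7784 -0.7019 -0.8894 -1.1107  0.5413] margin 0.309
-0.5 0.15
err 0.0000 [ 0.7807  0.778  -0.5519 -0.6012 -1.1901  0.692 ] margin 0.230
-0.3 0.08
err 0.0000 [ 0.6195  0.8231 -0.8425 -1.267  -0.8797  0.3138] margin 0.247
-0.3 0.15
err 0.0000 [ 0.7363  0.8056 -0.719  -1.0599 -0.9859  0.3959] margin 0.371
-0.2 0.08
err 0.0000 [ 0.5756  0.8469 -0.8974 -1.4009 -0.7455  0.238 ] margin 0.193
-0.2 0.15
err 0.0000 [ 0.7025  0.8222 -0.7829 -1.2142 -0.8641  0.3037] margin 0.307
0.9 0.08
err 0.0000 [-0.1139  0.807  -0.7989 -1.1559  0.9658 -0.3782] margin 0.291
0.9 0.15
err 0.0000 [ 0.0446  0.828  -0.8023 -1.2591  0.8204 -0.2774] margin 0.288
1.0 0.08
err 0.0000 [-0.1426  0.7848 -0.7268 -0.9603  1.0789 -0.4967] margin 0.361
1.0 0.15
err 0.0000 [ 0.0079  0.8111 -0.7417 -1.116   0.9461 -0.362 ] margin 0.348
1.1 0.08
err 0.0000 [-0.1633  0.7654 -0.6393 -0.7039  1.177  -0.6618] margin 0.263
1.1 0.15
err 0.0000 [-0.0206  0.7952 -0.6707 -0.9353  1.06   -0.4731] margin 0.380
```

View pics/s10c.png

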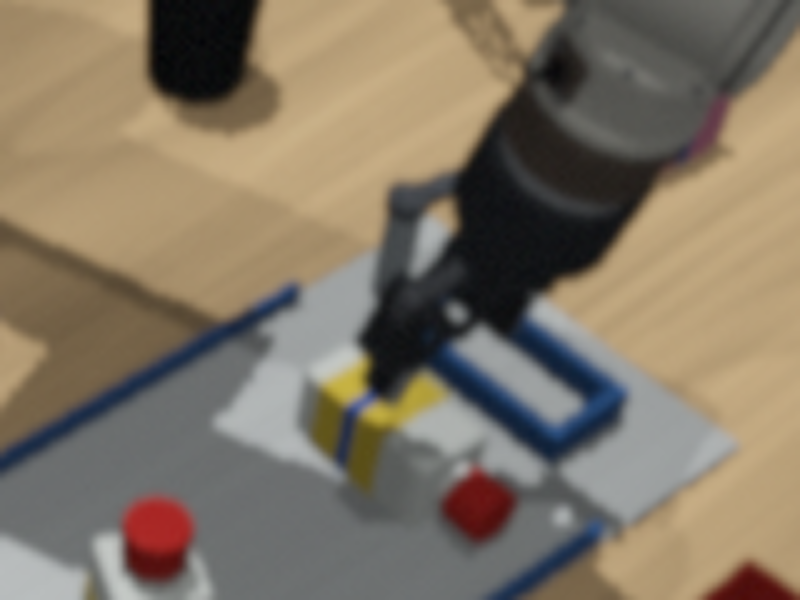

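Emit:
apply_moves --plan '[-0.004, 0.001, 0.015, 0, 0, 0, -0.008, 0.001, 0.031, 0, 0, 0, -0.012, 0.002, 0.046, 0, 0, 0, -0.016, 0.002, 0.062, 0, 0, 0, -0.019, 0.002, 0.073, 0, 0, 0, -0.02, 0.002, 0.077, 0, 0, 0, -0.02, 0.002, 0.077, 0, 0, 0, -0.02, 0.002, 0.077, 0, 0, 0]'

```text
clock: 20.22
eef_pos: [0.6125, 0.2387, 0.0231]
tool_rot: [0.035, 0.992, 0.004, -0.121]
ft_force: [0.1, -0.3, 0.9]
grip_width: 0.07
```

Emit:
apply_moves --plan '[0, 0, 0, 0, 0, 0, 0, 0, 0, 0, 0, 0, 0, 0, 0, 0, 0, 0, 0, 0, 0, 0, 0, 0, 0, 0, 0, 0, 0, 0, 0, 0, 0, 0, 0, 0, 0, 0, 0, 0, 0, 0, 0, 0, 0, 0, 0, 0]' --grip 0.03

```text
clock: 20.88
eef_pos: [0.6133, 0.2389, 0.0233]
tool_rot: [0.035, 0.992, 0.004, -0.12]
ft_force: [0.8, -0.3, 5.7]
grip_width: 0.0453
```

Run:
```python
from path import *
st(); a=-.068
o=sensors.get_obs(); r=R.from_quat(o["tool_rot"]).as_matrix(); gg=o["eef_pos"]-G*r[:,2]
print("along", .044+(gg[:2]-[.5892,.2391])@[np.cos(a),np.sin(a)])
pit=np.arcsin(r[2,0]); print(pit)
path([([gg[0],gg[1],.12],a+np.pi,pit,4),([*t2w(.03,.09),.155],-.2+np.pi,pit-np.pi/2,18)])
```

```text
t 20.88 tcp [0.6133 0.2389 0.0233] grasp [0.6178 0.2386 0.0415] xax [-0.9688  0.069   0.2381] zax [-0.2375  0.016  -0.9712] F [ 0.8143 -0.3397  5.6799] w 0.04527020424493603 q [0.329  0.8803 0.4998 1.4127 0.092  0.3897]
along 0.07254721481303021
0.24039387301625134
cur g [0.6178 0.2386 0.0415] yaw 3.0707597952193457 pitch 0.24039406264420904 axis tilt -0.0008922620187464233
0.005, -0, -0.019, -0.001, -0, -0.001    |e0.000 m0.70 z0.043
0.009, -0, -0.038, -0.001, -0, -0.002    |e0.000 m0.66 z0.063
0.014, -0, -0.057, -0, -0, -0.002    |e0.000 m0.62 z0.082
0.019, -0, -0.076, -0, -0, -0.003    |e0.000 m0.58 z0.102
0.018, -0.004, -0.078, -0.002, -0.087, 0.004    |e0.000 m0.71 z0.103
0.017, -0.007, -0.08, -0.003, -0.175, 0.012    |e0.000 m0.84 z0.105
0.016, -0.011, -0.082, -0.003, -0.262, 0.019    |e0.000 m0.97 z0.107
0.015, -0.014, -0.085, -0.003, -0.349, 0.027    |e0.000 m1.09 z0.109
0.014, -0.018, -0.087, -0.002, -0.436, 0.034    |e0.000 m1.12 z0.111
0.013, -0.021, -0.09, -0, -0.524, 0.042    |e0.000 m1.03 z0.114
0.012, -0.025, -0.093, 0.002, -0.611, 0.049    |e0.000 m0.93 z0.116
0.011, -0.029, -0.095, 0.005, -0.698, 0.057    |e0.000 m0.84 z0.119
0.011, -0.032, -0.098, 0.009, -0.785, 0.064    |e0.000 m0.76 z0.122
0.01, -0.036, -0.101, 0.013, -0.872, 0.072    |e0.000 m0.68 z0.124
0.01, -0.04, -0.105, 0.018, -0.959, 0.079    |e0.000 m0.60 z0.127
0.01, -0.043, -0.108, 0.024, -1.047, 0.086    |e0.000 m0.52 z0.130
0.009, -0.047, -0.111, 0.03, -1.134, 0.093    |e0.000 m0.45 z0.134
0.009, -0.051, -0.115, 0.038, -1.221, 0.099    |e0.000 m0.39 z0.137
0.009, -0.054, -0.118, 0.045, -1.308, 0.106    |e0.000 m0.32 z0.140
0.01, -0.058, -0.121, 0.054, -1.395, 0.112    |e0.000 m0.27 z0.144
0.01, -0.062, -0.125, 0.063, -1.481, 0.118    |e0.000 m0.23 z0.147
0.011, -0.065, -0.128, 0.074, -1.568, 0.123    |e0.000 m0.19 z0.151
```

Emit:
apply_moves --plan '[0.002, 0, -0.008, 0, 0, 0, 0.006, 0, -0.025, 0, 0, 0, 0.011, 0, -0.045, 0, 0, 0, 0.016, 0, -0.066, 0, 0, 0, 0.018, -0.004, -0.078, -0.002, -0.087, 0.004, 0.017, -0.007, -0.08, -0.003, -0.175, 0.012, 0.016, -0.011, -0.082, -0.003, -0.262, 0.019, 0.015, -0.014, -0.085, -0.003, -0.349, 0.027, 0.014, -0.018, -0.087, -0.002, -0.436, 0.034, 0.013, -0.021, -0.09, 0, -0.524, 0.042, 0.012, -0.025, -0.093, 0.002, -0.611, 0.049, 0.011, -0.029, -0.095, 0.005, -0.698, 0.057]'

```text
clock: 21.88
eef_pos: [0.6215, 0.2086, 0.117]
tool_rot: [0.062, 0.972, -0.015, 0.227]
ft_force: [-0.5, 0.7, -3.3]
grip_width: 0.0453
```

Run:
```python
from path import *
path([([*t2w(.03,.09),.155],-.2+np.pi,.2404-np.pi/2,11)])
```

```text
cur g [0.6133 0.2097 0.1338] yaw 3.014594242312698 pitch -0.4580247874392463 axis tilt -0.0008273239634552995
-0.003, -0.003, -0.002, 0.002, -0.079, 0.006    |e0.000 m0.76 z0.120
-0.005, -0.006, -0.004, 0.006, -0.159, 0.012    |e0.000 m0.69 z0.122
-0.007, -0.009, -0.005, 0.01, -0.238, 0.017    |e0.000 m0.61 z0.125
-0.01, -0.013, -0.008, 0.015, -0.317, 0.022    |e0.000 m0.55 z0.128
-0.012, -0.016, -0.01, 0.02, -0.396, 0.027    |e0.000 m0.48 z0.131
-0.015, -0.019, -0.012, 0.025, -0.476, 0.031    |e0.000 m0.42 z0.134
-0.017, -0.022, -0.014, 0.031, -0.555, 0.035    |e0.000 m0.36 z0.137
-0.019, -0.025, -0.017, 0.037, -0.634, 0.039    |e0.000 m0.31 z0.141
-0.021, -0.029, -0.019, 0.044, -0.714, 0.042    |e0.000 m0.26 z0.144
-0.023, -0.032, -0.022, 0.051, -0.793, 0.045    |e0.000 m0.22 z0.147
-0.026, -0.035, -0.025, 0.058, -0.872, 0.048    |e0.000 m0.19 z0.151
```

Emit:
apply_moves --plan '[-0.003, -0.003, -0.002, 0.002, -0.1, 0.006, -0.005, -0.006, -0.004, 0.006, -0.18, 0.012, -0.007, -0.009, -0.005, 0.01, -0.26, 0.017, -0.01, -0.013, -0.008, 0.015, -0.34, 0.022, -0.012, -0.016, -0.01, 0.02, -0.42, 0.027, -0.015, -0.019, -0.012, 0.025, -0.5, 0.031, -0.017, -0.022, -0.014, 0.031, -0.57, 0.035, -0.019, -0.025, -0.017, 0.037, -0.65, 0.039, -0.021, -0.029, -0.019, 0.044, -0.73, 0.042, -0.023, -0.032, -0.022, 0.051, -0.8, 0.045, -0.026, -0.035, -0.025, 0.058, -0.872, 0.048, -0.026, -0.035, -0.025, 0.058, -0.872, 0.048]'

```text
clock: 22.88
eef_pos: [0.6285, 0.1722, 0.1461]
tool_rot: [0.077, 0.785, -0.063, 0.611]
ft_force: [-0.0, 0.4, -3.8]
grip_width: 0.0453
```

Run:
```python
from path import *
path([([*t2w(.03,.09),.083],-.2+np.pi,.2404-np.pi/2,4)])
c=shot("scene","s11"); crop(c,280,180,480,330,4,"s11c")
```

```text
cur g [0.6108 0.1758 0.1507] yaw 2.9427540930371685 pitch -1.3233742864135043 axis tilt -0.005252187692230514
0.016, 0, 0.004, -0.001, -0.002, 0.005    |e0.000 m0.19 z0.129
0.033, 0, 0.008, -0.001, -0.004, 0.005    |e0.000 m0.19 z0.112
0.049, 0, 0.013, -0, -0.005, 0.005    |e0.000 m0.20 z0.095
0.065, 0.001, 0.017, -0, -0.007, 0.005    |e0.000 m0.20 z0.079
```

View pics/s11c.png

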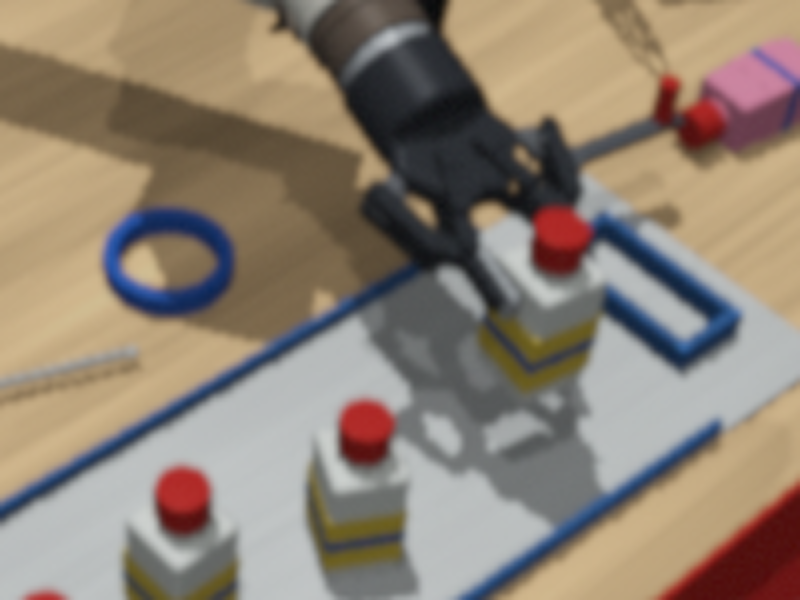

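Emit:
apply_moves --plan '[0.01, 0, 0.003, 0, 0, 0.003, 0.027, 0, 0.007, 0, -0.002, 0.005, 0.045, 0, 0.012, 0, -0.004, 0.005, 0.058, 0, 0.015, 0, -0.006, 0.005, 0.064, 0, 0.017, 0, -0.007, 0.005, 0.064, 0, 0.017, 0, -0.007, 0.005, 0.064, 0, 0.017, 0, -0.007, 0.005]'

```text
clock: 23.52
eef_pos: [0.6317, 0.1727, 0.0846]
tool_rot: [0.08, 0.782, -0.06, 0.616]
ft_force: [0.3, 0.1, -1.9]
grip_width: 0.0448
```

Run:
```python
from path import *
st()
path([([*t2w(.03,.09),.075],-.2+np.pi,.2404-np.pi/2,6)])
c=shot("scene","s12"); crop(c,340,180,480,290,5.5,"s12c")
```

```text
t 23.52 tcp [0.6317 0.1727 0.0846] grasp [0.6138 0.1763 0.089 ] xax [-0.2291  0.0516 -0.972 ] zax [ 0.9527 -0.1929 -0.2348] F [ 0.3366  0.1067 -1.9119] w 0.04480830430450625 q [ 0.5939  0.8181 -0.8825 -1.3689 -0.7656  0.2394]
cur g [0.6138 0.1763 0.089 ] yaw 2.940658601459808 pitch -1.33378825554148 axis tilt 0.004929660954066231
0.002, -0, 0, 0.001, 0.001, -0.005    |e0.000 m0.21 z0.082
0.005, -0, 0, 0.001, 0.001, -0.005    |e0.000 m0.21 z0.080
0.007, -0.001, 0, 0.001, 0.002, -0.005    |e0.000 m0.21 z0.078
0.009, -0.001, 0, 0.001, 0.002, -0.005    |e0.000 m0.21 z0.075
0.012, -0.001, 0.001, 0, 0.003, -0.005    |e0.000 m0.21 z0.073
0.014, -0.001, 0.001, 0, 0.003, -0.005    |e0.000 m0.21 z0.071
```

View pics/s12c.png

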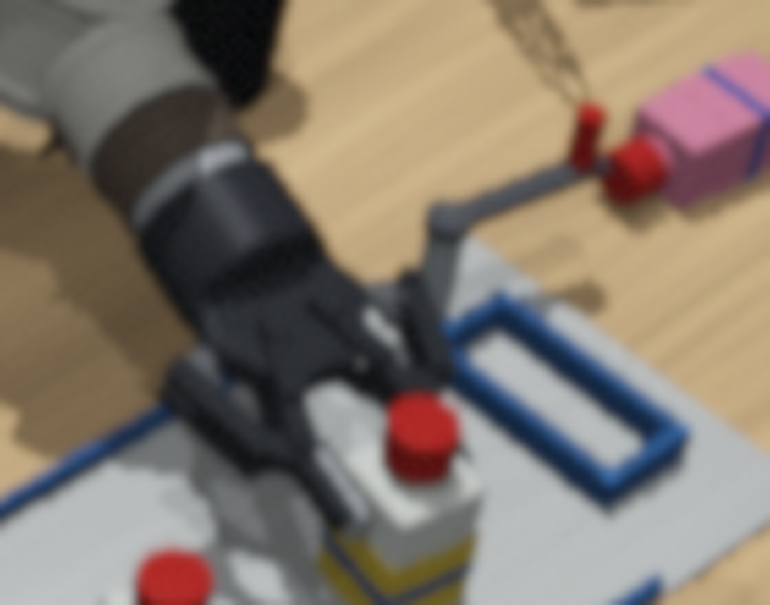

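Emit:
apply_moves --plan '[0.003, 0, 0, 0, 0, 0, 0.005, 0, 0, 0, 0, 0, 0.0075, 0, 0, 0, 0.003, 0, 0.0075, 0, 0, 0, 0.003, 0, 0.0075, 0, 0, 0, 0.003, 0]'

```text
clock: 23.98
eef_pos: [0.6294, 0.1729, 0.0769]
tool_rot: [0.08, 0.782, -0.06, 0.615]
ft_force: [-0.7, 0.3, -2.3]
grip_width: 0.0449
```

Emit:
apply_moves --plan '[0.001, 0, 0, 0, 0, 0, 0.001, 0, 0, 0, 0, 0]'

```text
clock: 24.15
eef_pos: [0.6291, 0.1729, 0.0758]
tool_rot: [0.08, 0.782, -0.06, 0.615]
ft_force: [-0.3, -0.3, -2.5]
grip_width: 0.045
```

Emit:
apply_moves --plan '[0.001, 0, 0, 0, 0, 0, 0.001, 0, 0, 0, 0, 0]'

```text
clock: 24.32
eef_pos: [0.6289, 0.1729, 0.0747]
tool_rot: [0.08, 0.783, -0.06, 0.614]
ft_force: [-0.1, 0.1, -1.9]
grip_width: 0.0452
```

Emit:
apply_moves --plan '[0.001, 0, 0, 0, 0, 0, 0.001, 0, 0, 0, 0, 0]'

```text
clock: 24.48
eef_pos: [0.6287, 0.173, 0.0737]
tool_rot: [0.08, 0.783, -0.06, 0.614]
ft_force: [0.7, 0.9, -1.4]
grip_width: 0.0452
```

Emit:
apply_moves --plan '[0.001, 0, 0, 0, 0, 0, 0.001, 0, 0, 0, 0, 0]'

```text
clock: 24.65
eef_pos: [0.6284, 0.1731, 0.0728]
tool_rot: [0.08, 0.783, -0.06, 0.614]
ft_force: [-0.1, 0.5, -3.1]
grip_width: 0.0453
```

Emit:
apply_moves --plan '[0.001, 0, 0, 0, 0, 0, 0.001, 0, 0, 0, 0, 0]'

```text
clock: 24.82
eef_pos: [0.6284, 0.1731, 0.0722]
tool_rot: [0.081, 0.782, -0.06, 0.615]
ft_force: [0.2, -0.7, -1.6]
grip_width: 0.0449
```

Emit:
apply_moves --plan '[0.001, 0, 0, 0, 0, 0, 0.001, 0, 0, 0, 0, 0]'

```text
clock: 24.98
eef_pos: [0.6283, 0.173, 0.0721]
tool_rot: [0.081, 0.782, -0.06, 0.615]
ft_force: [-1.0, -1.7, 3.0]
grip_width: 0.0453
```

Contact; release.

Emit:
apply_moves --plan '[0, 0, 0, 0, 0, 0, 0, 0, 0, 0, 0, 0, 0, 0, 0, 0, 0, 0, 0, 0, 0, 0, 0, 0, 0, 0, 0, 0, 0, 0]' --grip 0.07

```text
clock: 25.4
eef_pos: [0.628, 0.1732, 0.0709]
tool_rot: [0.08, 0.783, -0.06, 0.615]
ft_force: [-0.1, -0.2, -0.1]
grip_width: 0.07
```

Run:
```python
from path import *
st()
c=shot("scene","s13"); crop(c,340,180,480,290,5.5,"s13c")
o=sensors.get_obs(); r=R.from_quat(o["tool_rot"]).as_matrix(); gg=o["eef_pos"]-G*r[:,2]
path([([gg[0],gg[1],.12],-.2+np.pi,.2404-np.pi/2,3),([gg[0],gg[1],.22],-.2+np.pi,-1.2,4),([.5,.1,.3],-.1+np.pi,-.3,9)])
```

```text
t 25.4 tcp [0.628  0.1732 0.0709] grasp [0.6102 0.1768 0.0754] xax [-0.2319  0.0516 -0.9714] zax [ 0.9521 -0.1926 -0.2375] F [-0.1204 -0.21   -0.0779] w 0.06999122212348508 q [ 0.5994  0.8571 -0.8829 -1.4028 -0.7701  0.244 ]
cur g [0.6102 0.1768 0.0754] yaw 2.94088863179649 pitch -1.331010840706821 axis tilt 0.004491055842080954
-0.014, 0, -0.004, 0.001, 0, -0.004    |e0.000 m0.20 z0.086
-0.029, 0, -0.007, 0.001, 0, -0.004    |e0.000 m0.20 z0.101
-0.043, 0, -0.011, 0, 0.001, -0.005    |e0.000 m0.19 z0.116
-0.067, 0, -0.017, 0, 0.033, -0.005    |e0.000 m0.20 z0.140
-0.091, 0, -0.023, 0.001, 0.066, -0.005    |e0.000 m0.22 z0.164
-0.114, 0.001, -0.029, 0.001, 0.098, -0.005    |e0.000 m0.25 z0.189
-0.138, 0.001, -0.035, 0.001, 0.131, -0.004    |e0.000 m0.29 z0.213
-0.142, -0.01, -0.047, -0.01, 0.231, -0.008    |e0.000 m0.33 z0.220
-0.147, -0.021, -0.06, -0.019, 0.331, -0.013    |e0.000 m0.39 z0.228
-0.151, -0.031, -0.072, -0.029, 0.431, -0.019    |e0.000 m0.45 z0.235
-0.156, -0.042, -0.085, -0.038, 0.531, -0.026    |e0.000 m0.52 z0.243
-0.161, -0.053, -0.099, -0.046, 0.631, -0.034    |e0.000 m0.60 z0.250
-0.165, -0.063, -0.112, -0.054, 0.731, -0.043    |e0.000 m0.68 z0.258
-0.17, -0.074, -0.125, -0.061, 0.831, -0.053    |e0.000 m0.76 z0.266
-0.175, -0.085, -0.139, -0.068, 0.931, -0.064    |e0.000 m0.85 z0.274
-0.181, -0.096, -0.153, -0.073, 1.03, -0.076    |e0.000 m0.94 z0.282
```

View pics/s13c.png

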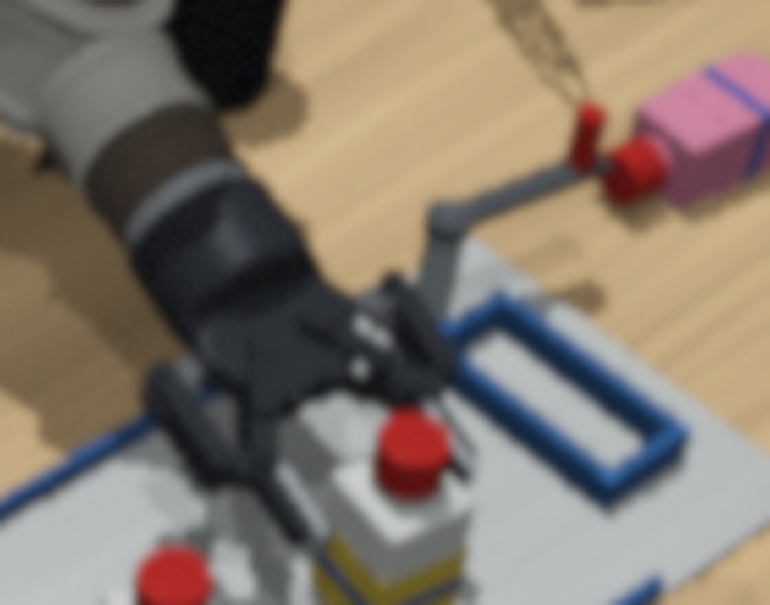

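Emit:
apply_moves --plan '[-0.014, 0, -0.004, 0, 0, 0, -0.029, 0, -0.007, 0, 0, 0, -0.043, 0, -0.011, 0, 0, 0, -0.067, 0, -0.017, 0, 0.033, 0, -0.091, 0, -0.023, 0, 0.066, 0, -0.114, 0.001, -0.029, 0, 0.098, 0, -0.138, 0.001, -0.035, 0, 0.131, 0, -0.142, -0.01, -0.047, -0.01, 0.231, -0.008, -0.147, -0.021, -0.06, -0.019, 0.331, -0.013, -0.151, -0.031, -0.072, -0.029, 0.431, -0.019, -0.156, -0.042, -0.085, -0.038, 0.531, -0.026, -0.161, -0.053, -0.099, -0.046, 0.631, -0.034]'

```text
clock: 26.45
eef_pos: [0.565, 0.1348, 0.2472]
tool_rot: [0.07, 0.921, -0.03, 0.381]
ft_force: [2.2, -0.1, -0.8]
grip_width: 0.0701
```

Run:
```python
from path import *
st(); shot("top","t14"); c=load("top"); crop(c,165,100,565,270,2,"t14c"); s=shot("scene","s14")
```

```text
t 26.45 tcp [0.565  0.1348 0.2472] grasp [0.552  0.1368 0.2604] xax [-0.6994  0.1054 -0.7069] zax [ 0.6985 -0.1085 -0.7073] F [ 2.2243 -0.0878 -0.8402] w 0.07013113429056077 q [ 0.4436 -0.0283 -0.5665  0.3421 -0.4091  0.4456]
```

View pics/t14.png

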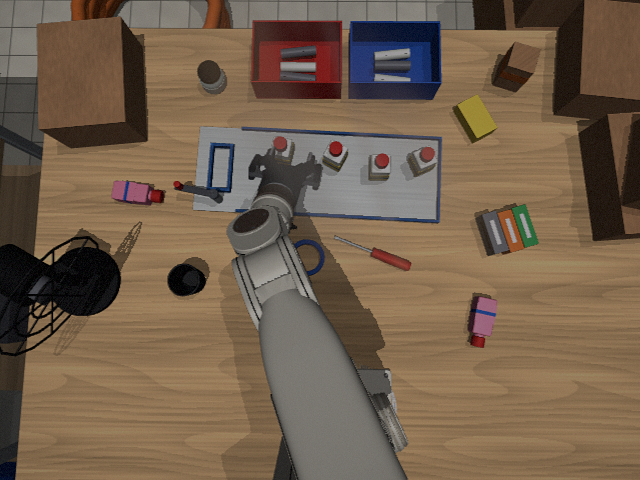

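View pics/s14.png

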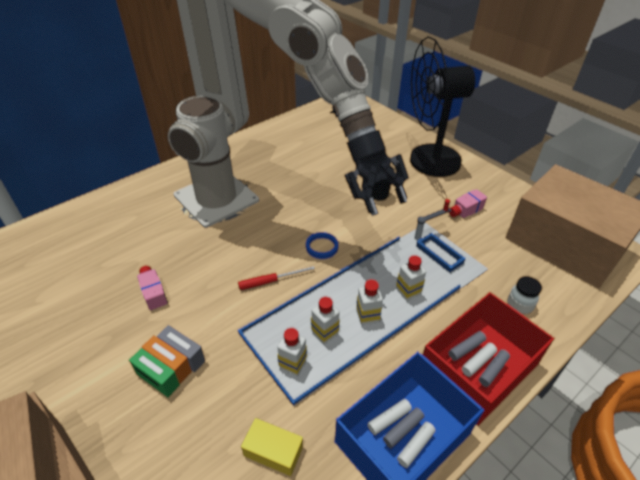

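Run:
```python
from path import *
c=load("top"); crop(c,465,185,555,265,8,"cc2")
path([([.42,-.12,.28],2.3,0.,16),([.40,-.38,.25],1.861,0.,7)])
```

```text
cur g [0.5548 0.1363 0.2652] yaw 2.9864439279140558 pitch -0.7937649848453777 axis tilt 0.00032728230425738136
0.004, -0.018, -0.005, 0.03, 0.05, 0.031    |e0.000 m0.56 z0.252
0.009, -0.035, -0.01, 0.058, 0.099, 0.063    |e0.000 m0.59 z0.253
0.013, -0.053, -0.015, 0.085, 0.149, 0.097    |e0.000 m0.63 z0.253
0.018, -0.07, -0.02, 0.11, 0.198, 0.132    |e0.000 m0.66 z0.253
0.022, -0.088, -0.025, 0.134, 0.247, 0.168    |e0.000 m0.69 z0.254
0.026, -0.105, -0.03, 0.156, 0.296, 0.206    |e0.000 m0.72 z0.254
0.031, -0.122, -0.035, 0.176, 0.345, 0.245    |e0.000 m0.75 z0.255
0.035, -0.139, -0.04, 0.194, 0.393, 0.286    |e0.000 m0.78 z0.255
0.039, -0.157, -0.046, 0.211, 0.441, 0.327    |e0.000 m0.80 z0.256
0.044, -0.174, -0.051, 0.225, 0.488, 0.37    |e0.000 m0.83 z0.257
0.048, -0.19, -0.056, 0.238, 0.535, 0.414    |e0.000 m0.86 z0.257
0.052, -0.207, -0.061, 0.249, 0.582, 0.459    |e0.000 m0.89 z0.258
0.056, -0.224, -0.067, 0.258, 0.628, 0.505    |e0.000 m0.91 z0.259
0.06, -0.241, -0.072, 0.265, 0.673, 0.552    |e0.000 m0.86 z0.260
0.064, -0.257, -0.077, 0.27, 0.718, 0.6    |e0.000 m0.81 z0.260
0.068, -0.274, -0.083, 0.272, 0.762, 0.649    |e0.000 m0.77 z0.261
0.069, -0.311, -0.078, 0.297, 0.755, 0.709    |e0.000 m0.78 z0.257
0.07, -0.348, -0.073, 0.322, 0.749, 0.768    |e0.000 m0.78 z0.253
0.071, -0.385, -0.067, 0.347, 0.741, 0.827    |e0.000 m0.79 z0.248
0.072, -0.423, -0.062, 0.372, 0.733, 0.886    |e0.000 m0.79 z0.244
0.073, -0.46, -0.057, 0.396, 0.725, 0.945    |e0.000 m0.79 z0.240
0.074, -0.497, -0.052, 0.421, 0.716, 1.004    |e0.000 m0.78 z0.236
0.075, -0.534, -0.047, 0.446, 0.706, 1.063    |e0.000 m0.78 z0.231
```

View pics/cc2.png

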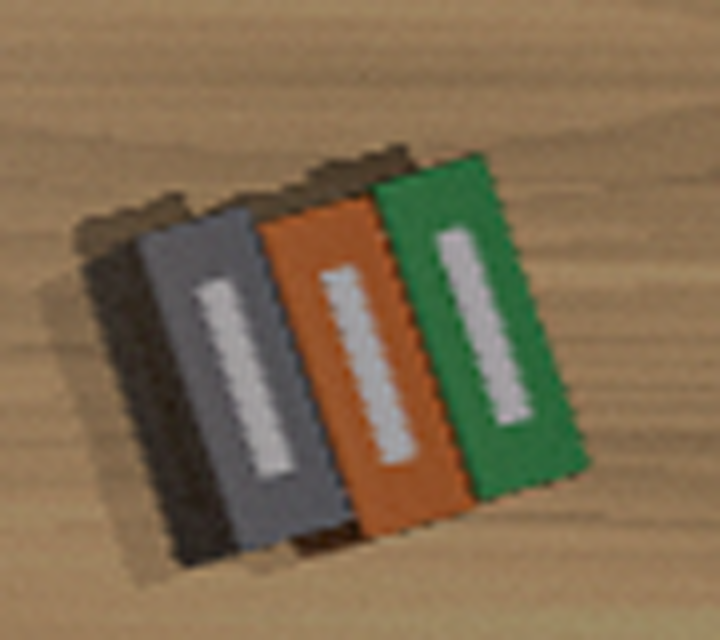

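Emit:
apply_moves --plan '[0.009, -0.035, -0.01, 0.058, 0.099, 0.063, 0.018, -0.07, -0.02, 0.11, 0.198, 0.132, 0.026, -0.105, -0.03, 0.156, 0.296, 0.206, 0.035, -0.139, -0.04, 0.194, 0.393, 0.286, 0.044, -0.174, -0.051, 0.225, 0.488, 0.37, 0.052, -0.207, -0.061, 0.249, 0.582, 0.459, 0.06, -0.241, -0.072, 0.265, 0.673, 0.552, 0.068, -0.274, -0.083, 0.272, 0.762, 0.649, 0.069, -0.311, -0.078, 0.297, 0.755, 0.709, 0.07, -0.348, -0.073, 0.322, 0.749, 0.768, 0.071, -0.385, -0.067, 0.347, 0.741, 0.827, 0.072, -0.423, -0.062, 0.372, 0.733, 0.886]' --grip 0

```text
clock: 27.55
eef_pos: [0.4097, -0.2707, 0.2378]
tool_rot: [0.52, 0.854, -0.002, -0.001]
ft_force: [1.4, 0.8, -1.1]
grip_width: -0.0002
```

Run:
```python
from path import *
st()
path([([.40,-.38,.25],1.861,0.,8)])
```

```text
t 27.55 tcp [ 0.4097 -0.2707  0.2378] grasp [ 0.4097 -0.2707  0.2565] xax [-0.4599  0.888  -0.0014] zax [-0.0036 -0.0035 -1.    ] F [ 1.3786  0.7749 -1.0646] w -0.00015348974250884822 q [-0.5809  0.221  -0.0035  1.3474 -0.0049  0.5121]
cur g [ 0.4097 -0.2707  0.2565] yaw 2.048621221438941 pitch -0.0014291224888270278 axis tilt -0.004844238590175842
-0.012, -0.007, 0.001, -0.005, 0, 0.023    |e0.000 m0.80 z0.237
-0.023, -0.015, 0.002, -0.005, 0, 0.047    |e0.000 m0.80 z0.236
-0.035, -0.022, 0.003, -0.005, 0.001, 0.07    |e0.000 m0.80 z0.235
-0.046, -0.029, 0.003, -0.005, 0.001, 0.094    |e0.000 m0.79 z0.235
-0.058, -0.037, 0.004, -0.005, 0.001, 0.117    |e0.000 m0.79 z0.234
-0.069, -0.044, 0.005, -0.005, 0.001, 0.141    |e0.000 m0.79 z0.233
-0.081, -0.051, 0.006, -0.005, 0.002, 0.164    |e0.000 m0.78 z0.232
-0.093, -0.059, 0.007, -0.005, 0.002, 0.188    |e0.000 m0.78 z0.231
```

Emit:
apply_moves --plan '[-0.023, -0.015, 0.002, -0.005, 0, 0.047, -0.046, -0.029, 0.003, -0.005, 0, 0.094, -0.07, -0.044, 0.005, -0.005, 0, 0.141, -0.093, -0.059, 0.007, -0.005, 0.002, 0.188, -0.093, -0.059, 0.007, -0.005, 0.002, 0.188, -0.093, -0.059, 0.007, -0.005, 0.002, 0.188]'

```text
clock: 28.05
eef_pos: [0.3998, -0.3794, 0.2309]
tool_rot: [0.597, 0.802, 0.0, -0.001]
ft_force: [0.2, 0.6, -0.2]
grip_width: 0.0002
```

Run:
```python
from path import *
st(); shot("wrist","w15"); st()
```

```text
t 28.05 tcp [ 0.3998 -0.3794  0.2309] grasp [ 0.3999 -0.3794  0.2496] xax [-0.2869  0.9579  0.002 ] zax [-0.0012  0.0017 -1.    ] F [ 0.1919  0.6475 -0.2002] w 0.00018798343700586345 q [-0.7594  0.3447  0.1465  1.3746  0.0005  0.5204]
t 28.1 tcp [ 0.3999 -0.3782  0.2315] grasp [ 0.4    -0.3783  0.2502] xax [-0.2884  0.9575  0.0024] zax [-0.0011  0.0021 -1.    ] F [ 0.0963  0.54   -0.4947] w 8.741761884683678e-05 q [-0.7579  0.3432  0.146   1.3758  0.0008  0.5204]
```

View pics/w15.png

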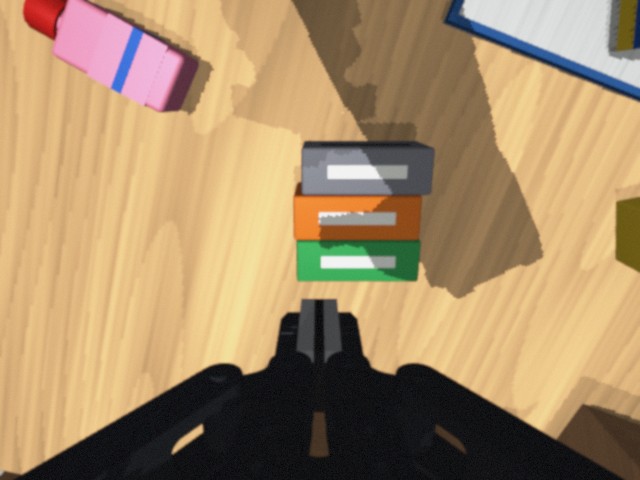

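Run:
```python
from path import *
c=load("wrist")
def box(n,pts,z=.06):
    w=np.array([at(c,u,v,z)[:2] for u,v in pts]); m=w.mean(0); l=(w[1]+w[2]-w[0]-w[3])/2; s=(w[0]+w[1]-w[2]-w[3])/2
    print(n,m,"len",np.linalg.norm(l),"wid",np.linalg.norm(s),"ang",np.arctan2(l[1],l[0])); return m,np.arctan2(l[1],l[0])
m,a=box("orange",[(293.5,195),(420.5,194),(420.5,240),(293.5,241)])
box("grey",[(302,142),(433,143),(432,192),(302,194)])
box("green",[(297,241),(419,240),(419,281),(297,281)])
```

```text
orange [ 0.4294 -0.3764] len 0.09923481808684154 wid 0.037274885898300955 ang 0.29924546961207066
grey [ 0.4246 -0.3374] len 0.09817396749565259 wid 0.03792878433048137 ang 0.29530313307812933
green [ 0.4415 -0.4106] len 0.09864708388957176 wid 0.03514049513194189 ang 0.29536541965087765
```

Run:
```python
from path import *
a=.295; d=np.array([np.cos(a),np.sin(a)]); c0=np.array([.4297,-.377])
yaw=a+np.pi/2
P=lambda s,z:[*(c0+s*d),z]
path([(P(-.09,.2),yaw,0,4),(P(-.09,.05),yaw,0,5)])
chk(P(-.022,.05),yaw,0)
```

```text
cur g [ 0.4    -0.3783  0.2502] yaw 1.8633321129087814 pitch 0.0023689247913417596 axis tilt -0.00048184029953798186
-0.002, -0.015, 0.013, -0, -0.001, -0.001    |e0.000 m0.81 z0.219
-0.004, -0.031, 0.025, -0, -0.001, -0.001    |e0.000 m0.85 z0.206
-0.006, -0.046, 0.038, -0, -0.002, -0.002    |e0.000 m0.88 z0.194
-0.008, -0.061, 0.05, -0, -0.002, -0.002    |e0.000 m0.92 z0.181
-0.008, -0.061, 0.08, -0, -0.002, -0.002    |e0.000 m0.99 z0.151
-0.008, -0.061, 0.11, -0, -0.002, -0.002    |e0.000 m0.98 z0.121
-0.008, -0.061, 0.14, -0, -0.002, -0.002    |e0.000 m0.94 z0.091
-0.008, -0.061, 0.17, -0, -0.002, -0.002    |e0.000 m0.90 z0.061
-0.008, -0.061, 0.2, -0, -0.002, -0.002    |e0.000 m0.87 z0.031
err 0.0000 [-0.7535  0.5206 -0.1357  0.9144  0.      0.5223] margin 0.954
```

Emit:
apply_moves --plan '[-0.002, -0.015, 0.013, 0, 0, 0, -0.004, -0.031, 0.025, 0, 0, 0, -0.006, -0.046, 0.038, 0, 0, 0, -0.008, -0.061, 0.05, 0, -0.002, -0.002, -0.008, -0.061, 0.08, 0, -0.002, -0.002, -0.008, -0.061, 0.11, 0, -0.002, -0.002, -0.008, -0.061, 0.14, 0, -0.002, -0.002, -0.008, -0.061, 0.17, 0, -0.002, -0.002, -0.008, -0.061, 0.19, 0, -0.002, -0.002, -0.008, -0.061, 0.2, 0, -0.002, -0.002, -0.008, -0.061, 0.2, 0, -0.002, -0.002, -0.008, -0.061, 0.2, 0, -0.002, -0.002]'

```text
clock: 29.1
eef_pos: [0.3442, -0.4025, 0.0339]
tool_rot: [0.595, 0.804, -0.0, 0.001]
ft_force: [0.8, 0.2, -0.1]
grip_width: -0.0005
```

Run:
```python
from path import *
st()
s=shot("scene","s16"); crop(s,100,280,260,400,5,"s16c")
a=.295; d=np.array([np.cos(a),np.sin(a)]); c0=np.array([.4297,-.377])
P=lambda s,z:[*(c0+s*d),z]
path([(P(-.018,.05),a+np.pi/2,0,9)])
```

```text
t 29.1 tcp [ 0.3442 -0.4025  0.0339] grasp [ 0.3442 -0.4025  0.0526] xax [-0.2916  0.9565 -0.001 ] zax [ 0.0007 -0.0008 -1.    ] F [ 0.8213  0.1656 -0.1375] w -0.0005165469924894635 q [-0.8632  0.4664 -0.2219  0.8814 -0.      0.4116]
cur g [ 0.3448 -0.4033  0.0536] yaw 1.866422032693482 pitch -0.003022629025883225 axis tilt 0.0013311208669534152
0, 0.008, 0, 0.001, 0, 0    |e0.000 m0.88 z0.035
0, 0.016, 0.001, 0.001, 0.001, 0    |e0.000 m0.89 z0.034
0, 0.024, 0.001, 0.001, 0.001, 0    |e0.000 m0.90 z0.034
0, 0.031, 0.002, 0.001, 0.001, 0    |e0.000 m0.91 z0.033
0, 0.039, 0.002, 0.001, 0.002, 0    |e0.000 m0.92 z0.033
0, 0.047, 0.002, 0.001, 0.002, 0    |e0.000 m0.93 z0.033
0, 0.055, 0.003, 0.001, 0.002, 0    |e0.000 m0.94 z0.032
0, 0.063, 0.003, 0.001, 0.003, 0.001    |e0.000 m0.95 z0.032
0.001, 0.071, 0.004, 0.001, 0.003, 0.001    |e0.000 m0.96 z0.031
```

View pics/s16c.png

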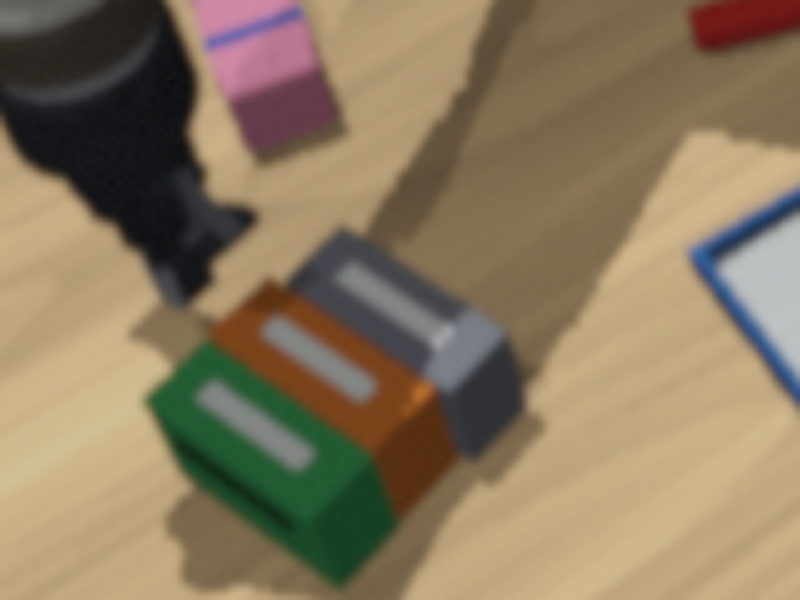

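Emit:
apply_moves --plan '[0, 0.006, 0.001, 0, 0, 0, 0, 0.012, 0.001, 0, 0, 0, 0, 0.018, 0.001, 0, 0, 0, 0, 0.023, 0.001, 0, 0, 0, 0, 0.028, 0.002, 0, 0, 0, 0, 0.033, 0.002, 0, 0, 0, 0, 0.038, 0.002, 0, 0, 0]'

```text
clock: 29.73
eef_pos: [0.3802, -0.392, 0.0319]
tool_rot: [0.596, 0.803, -0.0, 0.0]
ft_force: [-2.2, 0.0, 1.6]
grip_width: 0.0001
```

Emit:
apply_moves --plan '[0, 0.005, 0, 0, 0, 0, 0, 0.01, 0, 0, 0, 0, 0, 0.015, 0, 0, 0, 0, 0, 0.02, 0, 0, 0, 0, 0, 0.025, 0, 0, 0, 0, 0, 0.03, 0, 0, 0, 0, 0, 0.033, 0, 0, 0, 0, 0, 0.033, 0, 0, 0, 0]'

```text
clock: 30.4
eef_pos: [0.4127, -0.3822, 0.0318]
tool_rot: [0.595, 0.803, 0.0, 0.001]
ft_force: [0.6, -0.6, -0.6]
grip_width: -0.0
```

Run:
```python
from path import *
st()
s=shot("scene","s17"); crop(s,100,280,260,400,5,"s17c")
s=shot("top","t17"); crop(s,455,165,575,265,6,"t17c")
```

```text
t 30.4 tcp [ 0.4127 -0.3822  0.0318] grasp [ 0.4127 -0.3821  0.0505] xax [-0.2911  0.9567 -0.001 ] zax [ 0.0017 -0.0005 -1.    ] F [ 0.5975 -0.6374 -0.5586] w -3.972285772289963e-05 q [-0.7474  0.5224 -0.1308  0.916   0.0008  0.528 ]
```

View pics/s17c.png

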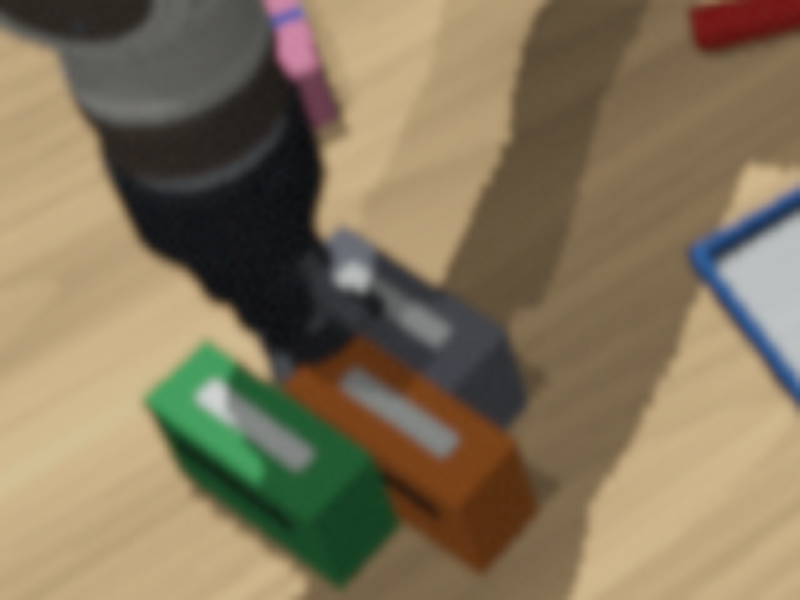

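View pics/t17c.png

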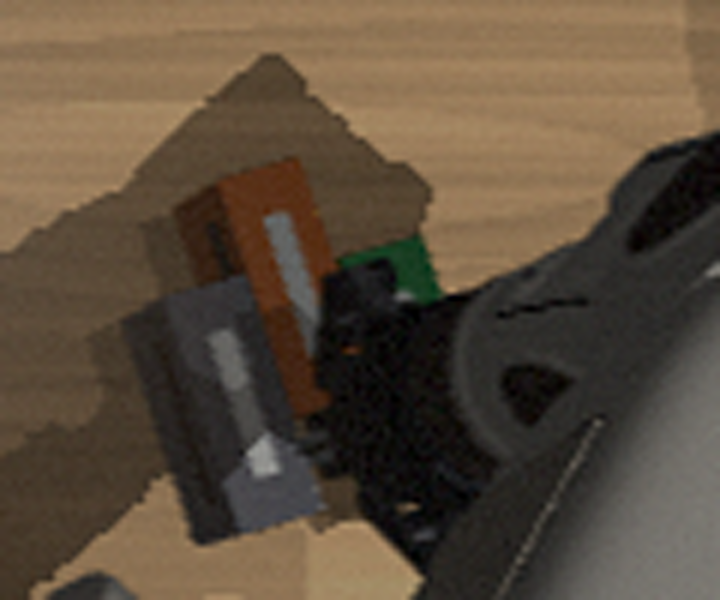

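Emit:
apply_moves --plan '[0, 0.005, 0, 0, 0, 0, 0, 0.01, 0, 0, 0, 0, 0, 0.015, 0, 0, 0, 0, 0, 0.02, 0, 0, 0, 0, 0, 0.025, 0, 0, 0, 0, 0, 0.03, 0, 0, 0, 0, 0, 0.035, 0, 0, 0, 0, 0, 0.04, 0, 0, 0, 0, 0, 0.045, 0, 0, 0, 0, 0, 0.05, 0, 0, 0, 0, 0, 0.055, 0, 0, 0, 0, 0, 0.055, 0, 0, 0, 0]'

```text
clock: 31.5
eef_pos: [0.4656, -0.3663, 0.032]
tool_rot: [0.595, 0.803, 0.0, 0.001]
ft_force: [0.2, -0.2, -0.1]
grip_width: -0.0001
```

Emit:
apply_moves --plan '[0, 0, -0.03, 0, 0, 0, 0, 0, -0.06, 0, 0, 0, 0, 0, -0.1, 0, 0, 0, 0, 0, -0.14, 0, 0, 0, -0.01, 0.02, -0.17, 0, 0, 0, -0.02, 0.04, -0.18, 0, 0, 0, -0.02, 0.04, -0.18, 0, 0, 0, -0.02, 0.04, -0.18, 0, 0, 0]'

```text
clock: 32.17
eef_pos: [0.5094, -0.3741, 0.2126]
tool_rot: [0.595, 0.803, -0.0, 0.002]
ft_force: [0.3, -0.4, -0.8]
grip_width: 0.0001
```

Run:
```python
from path import *
st(); shot("wrist","w18"); s=shot("scene","s18")
```

```text
t 32.17 tcp [ 0.5094 -0.3741  0.2126] grasp [ 0.5094 -0.3741  0.2313] xax [-0.2911  0.9567 -0.0026] zax [ 0.0025 -0.002  -1.    ] F [ 0.3368 -0.4146 -0.8127] w 0.00011219131772993353 q [-0.6334  0.5146  0.3593  1.4123 -0.0001  0.6421]
```

View pics/w18.png

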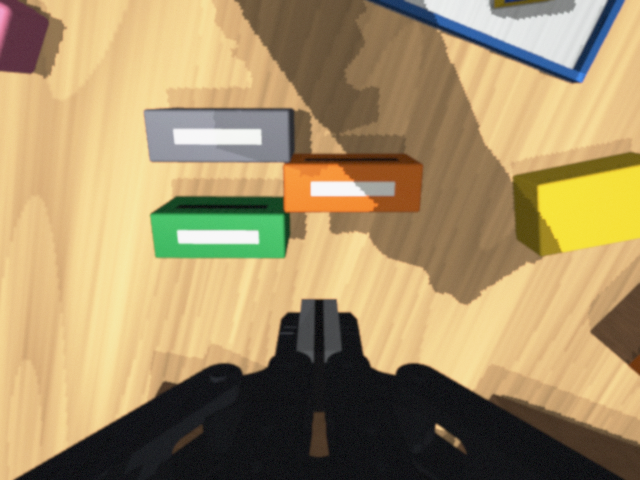

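View pics/s18.png

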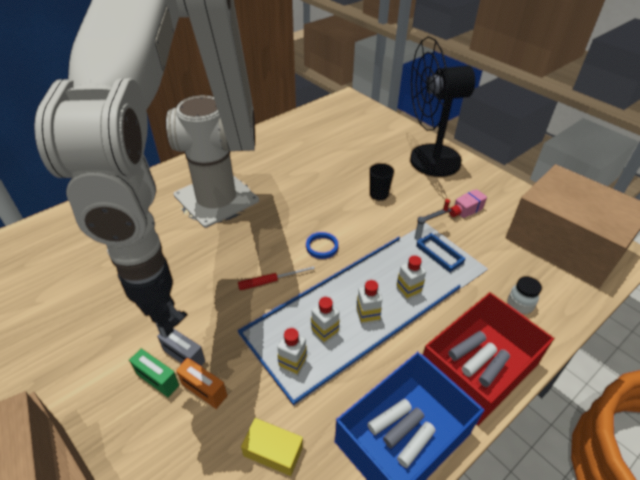

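Run:
```python
from path import *
c=load("wrist")
w=np.array([at(c,u,v,.06)[:2] for u,v in [(285,163),(421,164),(419.5,211),(285,210)]]); m=w.mean(0); l=(w[1]+w[2]-w[0]-w[3])/2; s=(w[0]+w[1]-w[2]-w[3])/2
a=np.arctan2(l[1],l[0]); print(m,np.linalg.norm(l),np.linalg.norm(s),a,np.arctan2(s[1],s[0])-np.pi/2)
path([([*m,.2],a+np.pi,0,14),([*m,.12],a+np.pi,0,3)])
```

```text
[ 0.5261 -0.3466] 0.09725283584089829 0.03423766334457567 0.28737823201253077 0.30544527688019274
cur g [ 0.5073 -0.3733  0.2292] yaw 1.8652165928066768 pitch 0.0014180859852954025 axis tilt -0.0014003612097578076
0.001, 0.002, 0.002, -0.001, -0, -0.112    |e0.000 m0.74 z0.208
0.003, 0.004, 0.004, -0.001, -0, -0.223    |e0.000 m0.75 z0.206
0.004, 0.006, 0.006, -0.001, -0.001, -0.335    |e0.000 m0.75 z0.204
0.006, 0.007, 0.008, -0.001, -0.001, -0.447    |e0.000 m0.76 z0.202
0.007, 0.009, 0.01, -0.001, -0.001, -0.558    |e0.000 m0.76 z0.200
0.009, 0.011, 0.013, -0.001, -0.001, -0.67    |e0.000 m0.77 z0.198
0.01, 0.013, 0.015, -0, -0.001, -0.782    |e0.000 m0.77 z0.196
0.011, 0.015, 0.017, -0, -0.001, -0.894    |e0.000 m0.78 z0.194
0.013, 0.017, 0.019, -0, -0.002, -1.005    |e0.000 m0.78 z0.192
0.014, 0.018, 0.021, -0, -0.002, -1.117    |e0.000 m0.79 z0.190
0.016, 0.02, 0.023, -0, -0.002, -1.229    |e0.000 m0.79 z0.188
0.017, 0.022, 0.025, -0, -0.002, -1.34    |e0.000 m0.80 z0.185
0.019, 0.024, 0.027, -0, -0.002, -1.452    |e0.000 m0.80 z0.183
0.02, 0.026, 0.029, 0, -0.002, -1.564    |e0.000 m0.81 z0.181
0.02, 0.026, 0.056, 0, -0.002, -1.564    |e0.000 m0.87 z0.155
0.02, 0.026, 0.083, 0, -0.002, -1.564    |e0.000 m0.93 z0.128
0.02, 0.026, 0.109, 0, -0.002, -1.564    |e0.000 m0.99 z0.101
```

Emit:
apply_moves --plan '[0.001, 0.002, 0.002, 0, 0, -0.12, 0.003, 0.004, 0.004, 0, 0, -0.24, 0.004, 0.006, 0.006, 0, 0, -0.36, 0.006, 0.007, 0.008, 0, 0, -0.48, 0.007, 0.009, 0.01, 0, 0, -0.6, 0.009, 0.011, 0.013, 0, 0, -0.72, 0.01, 0.013, 0.015, 0, 0, -0.84, 0.011, 0.015, 0.017, 0, 0, -0.96, 0.013, 0.017, 0.019, 0, 0, -1.08, 0.015, 0.019, 0.022, 0, 0, -1.2, 0.017, 0.022, 0.025, 0, 0, -1.32, 0.019, 0.024, 0.027, 0, 0, -1.44]' --grip 0.08

```text
clock: 33.27
eef_pos: [0.5239, -0.348, 0.1829]
tool_rot: [-0.084, 0.996, 0.001, -0.001]
ft_force: [-0.4, 0.6, 0.1]
grip_width: 0.08
```

Run:
```python
from path import *
m=[.5262,-.3462]; a=.296
path([([*m,.14],a+np.pi,0,3)])
```

```text
cur g [ 0.524  -0.3481  0.2016] yaw -2.972747645634248 pitch 0.002480895530738975 axis tilt 0.001970849475790868
-0.001, 0, 0.021, 0.002, -0.001, -0.042    |e0.000 m0.85 z0.162
-0.002, 0.001, 0.041, 0.002, -0.002, -0.085    |e0.000 m0.90 z0.142
-0.003, 0.001, 0.062, 0.002, -0.002, -0.127    |e0.000 m0.95 z0.121
```

Emit:
apply_moves --plan '[-0.001, 0, 0.021, 0.002, 0, -0.042, -0.002, 0.001, 0.041, 0.002, -0.002, -0.085, -0.003, 0.001, 0.062, 0.002, -0.002, -0.127, -0.003, 0.001, 0.062, 0.002, -0.002, -0.127, -0.003, 0.001, 0.062, 0.002, -0.002, -0.127]'

```text
clock: 33.68
eef_pos: [0.5262, -0.3463, 0.1206]
tool_rot: [-0.144, 0.99, 0.001, -0.001]
ft_force: [-0.6, 0.0, 0.8]
grip_width: 0.0799
```

Run:
```python
from path import *
shot("wrist","w19"); shot("scene","s19")
st()
m=[.5262,-.3462]; a=.296
path([([*m,.047],a+np.pi,0,4)])
```

```text
t 33.78 tcp [ 0.5284 -0.3476  0.1236] grasp [ 0.5283 -0.3476  0.1423] xax [-0.9584 -0.2853 -0.0024] zax [ 0.0033 -0.0025 -1.    ] F [-0.009  -0.0871  0.5218] w 0.079970728612339 q [-0.5818  0.5591  0.1991  1.2067 -0.0003 -0.8711]
cur g [ 0.5283 -0.3476  0.1423] yaw -2.852279565926314 pitch -0.0024371511496211213 axis tilt -0.003290371586769229
0, 0.001, 0.024, -0.003, 0.001, -0.002    |e0.000 m0.99 z0.100
0.001, 0.001, 0.048, -0.003, 0.001, -0.003    |e0.000 m1.04 z0.076
0.001, 0.002, 0.071, -0.003, 0.002, -0.005    |e0.000 m1.09 z0.052
0.002, 0.002, 0.095, -0.003, 0.002, -0.007    |e0.000 m1.14 z0.028
```

View pics/w19.png

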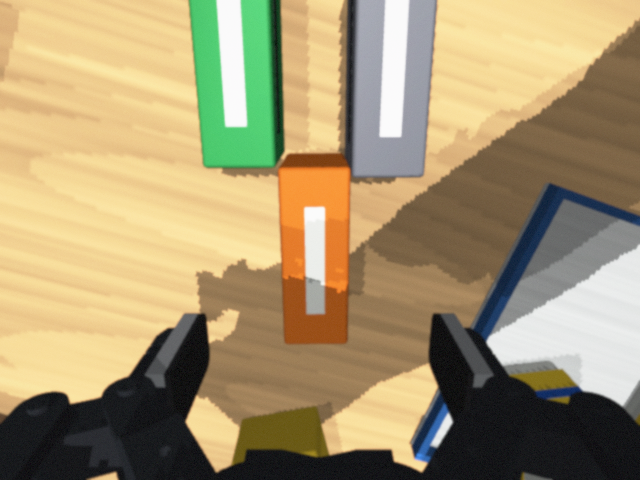

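Emit:
apply_moves --plan '[0, 0.001, 0.024, 0, 0, 0, 0.001, 0.001, 0.048, 0, 0, 0, 0.001, 0.002, 0.07, 0, 0, 0, 0.001, 0.002, 0.085, 0, 0, 0, 0.002, 0.002, 0.095, 0, 0, 0, 0.002, 0.002, 0.095, 0, 0, 0, 0.002, 0.002, 0.095, 0, 0, 0]'

```text
clock: 34.37
eef_pos: [0.5267, -0.3467, 0.0288]
tool_rot: [-0.145, 0.989, -0.002, 0.002]
ft_force: [0.8, -0.6, 0.7]
grip_width: 0.0801
```

Emit:
apply_moves --plan '[0, 0, 0, 0, 0, 0, 0, 0, 0, 0, 0, 0, 0, 0, 0, 0, 0, 0, 0, 0, 0, 0, 0, 0, 0, 0, 0, 0, 0, 0, 0, 0, 0, 0, 0, 0, 0, 0, 0, 0, 0, 0, 0, 0, 0, 0, 0, 0, 0, 0, 0, 0, 0, 0]' --grip 0.02

```text
clock: 35.12
eef_pos: [0.5274, -0.3469, 0.0294]
tool_rot: [-0.145, 0.989, -0.002, 0.002]
ft_force: [0.2, -0.5, 5.6]
grip_width: 0.035
```

Run:
```python
from path import *
st()
o=sensors.get_obs(); r=R.from_quat(o["tool_rot"]).as_matrix(); gg=o["eef_pos"]-G*r[:,2]
a=.29
path([([gg[0],gg[1],.2],a+np.pi,0,6)])
```

```text
t 35.12 tcp [ 0.5274 -0.3469  0.0294] grasp [ 0.5273 -0.3469  0.0481] xax [-0.9581 -0.2865 -0.0042] zax [ 0.0055 -0.0039 -1.    ] F [ 0.229  -0.4839  5.59  ] w 0.03504236696980838 q [-0.5818  0.6377  0.0726  0.999  -0.0002 -0.8723]
cur g [ 0.5273 -0.3469  0.0481] yaw -2.8510331391192336 pitch -0.004157680483357521 axis tilt -0.0053345451555627124
-0, -0, -0.025, -0.005, 0.001, 0    |e0.000 m1.09 z0.055
-0, -0, -0.051, -0.005, 0.001, 0    |e0.000 m1.04 z0.080
-0, -0, -0.076, -0.005, 0.002, 0    |e0.000 m0.98 z0.105
-0, -0, -0.101, -0.005, 0.003, 0    |e0.000 m0.92 z0.131
-0, -0.001, -0.127, -0.005, 0.003, 0    |e0.000 m0.87 z0.156
-0.001, -0.001, -0.152, -0.005, 0.004, 0.001    |e0.000 m0.81 z0.181
```

Emit:
apply_moves --plan '[0, 0, -0.01, 0, 0, 0, 0, 0, -0.03, 0, 0, 0, 0, 0, -0.055, 0, 0, 0, 0, 0, -0.085, 0, 0, 0, 0, 0, -0.12, 0, 0, 0, 0, 0, -0.155, 0, 0, 0, 0, 0, -0.18, 0, 0, 0, 0, 0, -0.18, 0, 0, 0]'

```text
clock: 35.78
eef_pos: [0.5282, -0.3473, 0.2153]
tool_rot: [-0.145, 0.989, -0.005, 0.006]
ft_force: [0.2, 0.4, -1.4]
grip_width: 0.035
```

Run:
```python
from path import *
st(); shot("scene","s20"); c=load("scene"); crop(c,100,200,260,420,3,"s20c"); shot("wrist","w20")
path([([.46,-.1,.23],.12+np.pi,0,8),([.52,.2,.23],-.0+np.pi,0,8),([.588,.30,.2],-.045+np.pi,0,4)])
```

```text
t 35.78 tcp [ 0.5282 -0.3473  0.2153] grasp [ 0.5279 -0.3471  0.234 ] xax [-0.958  -0.2865 -0.0095] zax [ 0.0124 -0.0083 -0.9999] F [ 0.1657  0.391  -1.3942] w 0.034987199490878855 q [-0.5816  0.5038  0.3487  1.4008 -0.0001 -0.8722]
cur g [ 0.526  -0.3459  0.2279] yaw -2.850974135904296 pitch -0.0036637747516419434 axis tilt -0.0045933737687892185
-0.001, 0.032, -0, -0.005, 0.001, 0.021    |e0.000 m0.78 z0.209
-0.002, 0.064, -0.001, -0.004, 0.001, 0.043    |e0.000 m0.80 z0.210
-0.003, 0.096, -0.001, -0.004, 0.002, 0.064    |e0.000 m0.82 z0.210
-0.004, 0.127, -0.002, -0.004, 0.002, 0.085    |e0.000 m0.84 z0.210
-0.004, 0.159, -0.002, -0.004, 0.003, 0.107    |e0.000 m0.85 z0.211
-0.005, 0.191, -0.002, -0.004, 0.003, 0.128    |e0.000 m0.86 z0.211
-0.006, 0.223, -0.003, -0.004, 0.004, 0.149    |e0.000 m0.87 z0.211
-0.007, 0.255, -0.003, -0.004, 0.004, 0.171    |e0.000 m0.88 z0.211
-0.025, 0.288, -0.003, -0.004, 0.004, 0.186    |e0.000 m0.88 z0.211
-0.043, 0.322, -0.003, -0.004, 0.004, 0.201    |e0.000 m0.88 z0.211
-0.061, 0.356, -0.004, -0.004, 0.004, 0.216    |e0.000 m0.87 z0.211
-0.079, 0.39, -0.004, -0.004, 0.004, 0.231    |e0.000 m0.87 z0.211
-0.097, 0.423, -0.004, -0.004, 0.004, 0.246    |e0.000 m0.86 z0.211
-0.115, 0.457, -0.004, -0.004, 0.004, 0.261    |e0.000 m0.85 z0.211
-0.133, 0.491, -0.004, -0.004, 0.004, 0.276    |e0.000 m0.84 z0.211
-0.151, 0.525, -0.004, -0.004, 0.004, 0.291    |e0.000 m0.82 z0.211
-0.174, 0.544, 0.004, -0.004, 0.004, 0.302    |e0.000 m0.81 z0.204
-0.197, 0.563, 0.011, -0.004, 0.004, 0.313    |e0.000 m0.80 z0.196
-0.221, 0.582, 0.019, -0.004, 0.004, 0.324    |e0.000 m0.79 z0.189
-0.244, 0.601, 0.026, -0.004, 0.004, 0.336    |e0.000 m0.77 z0.181
```

View pics/w20.png

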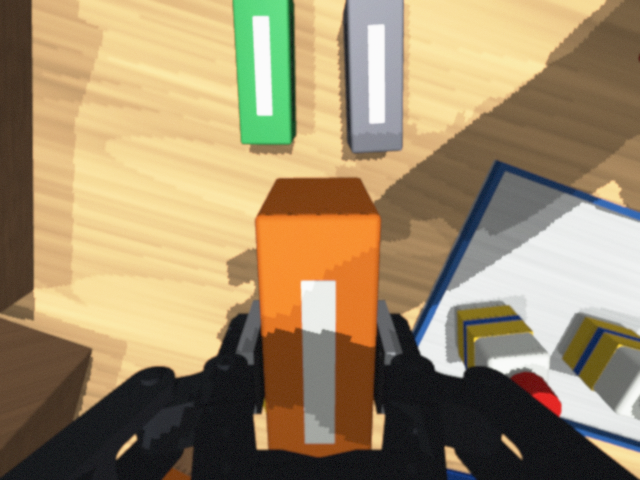

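View pics/s20c.png

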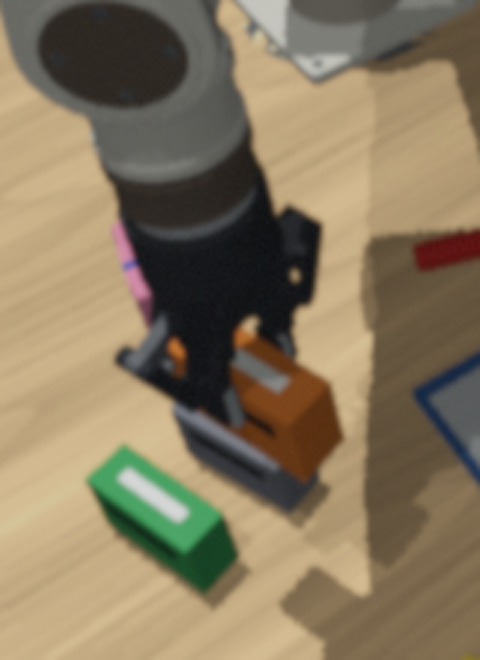

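Run:
```python
from h import *
c=load("wrist"); T=c["tool_from_camera"]
def tl(u,v,z):
    d=T[:3,:3]@np.array([(u-c["cx"])/c["fx"],-(v-c["cy"])/c["fy"],-1.]); o=T[:3,3]; return o+d*(z-o[2])/d[2]
for z in (-.0307,-.033,-.028):
    print(z,tl(257,215,z),tl(379,215,z),"strip",tl(318,281,z),tl(318,443,z), "far edge",tl(270,452,z))
```

```text
-0.0307 [ 0.0509 -0.0161 -0.0307] [ 0.0509  0.0178 -0.0307] strip [ 0.0309  0.0009 -0.0307] [-0.029   0.0008 -0.0307] far edge [-0.0329 -0.0156 -0.0307]
-0.033 [ 0.0515 -0.0157 -0.033 ] [ 0.0515  0.0175 -0.033 ] strip [ 0.0319  0.0009 -0.033 ] [-0.0267  0.0008 -0.033 ] far edge [-0.0305 -0.0152 -0.033 ]
-0.028 [ 0.0502 -0.0165 -0.028 ] [ 0.0502  0.0183 -0.028 ] strip [ 0.0297  0.0009 -0.028 ] [-0.0317  0.0008 -0.028 ] far edge [-0.0356 -0.016  -0.028 ]
```

Emit:
apply_moves --plan '[-0.001, 0.015, 0, 0, 0, 0.01, -0.002, 0.045, 0, 0, 0, 0.03, -0.003, 0.08, -0.001, 0, 0, 0.053, -0.004, 0.117, -0.001, 0, 0, 0.078, -0.004, 0.154, -0.002, 0, 0, 0.103, -0.005, 0.191, -0.002, 0, 0, 0.128, -0.006, 0.228, -0.003, 0, 0, 0.153, -0.01, 0.265, -0.003, -0.004, 0.004, 0.176, -0.03, 0.298, -0.003, -0.004, 0.004, 0.19, -0.05, 0.332, -0.004, -0.004, 0.004, 0.205, -0.068, 0.366, -0.004, -0.004, 0.004, 0.22, -0.086, 0.398, -0.004, -0.004, 0.004, 0.235]'

```text
clock: 36.88
eef_pos: [0.4924, 0.062, 0.2089]
tool_rot: [-0.028, 1.0, 0.0, -0.003]
ft_force: [1.0, -0.3, -1.5]
grip_width: 0.0351
```

Run:
```python
from path import *
st()
path([([.54,.2,.23],-.0+np.pi,0,6),([.588,.30,.2],-.045+np.pi,0,4)])
```

```text
t 36.88 tcp [0.4924 0.062  0.2089] grasp [0.4925 0.062  0.2276] xax [-0.9985 -0.0551  0.006 ] zax [-0.006   0.0005 -1.    ] F [ 1.0111 -0.2716 -1.4843] w 0.0351029291293475 q [ 0.1245  0.2489 -0.0431  1.2847  0.0013  0.0693]
cur g [0.4925 0.062  0.2276] yaw -3.086440671654869 pitch 0.006004813868039061 axis tilt 0.0008635460089457976
-0.009, 0.023, -0, 0.001, -0.001, 0.009    |e0.000 m0.86 z0.209
-0.018, 0.045, -0.001, 0.001, -0.002, 0.018    |e0.000 m0.85 z0.210
-0.028, 0.068, -0.001, 0.001, -0.003, 0.028    |e0.000 m0.84 z0.210
-0.037, 0.09, -0.002, 0.001, -0.004, 0.037    |e0.000 m0.83 z0.210
-0.046, 0.113, -0.002, 0.001, -0.005, 0.046    |e0.000 m0.82 z0.211
-0.055, 0.135, -0.003, 0.001, -0.006, 0.055    |e0.000 m0.80 z0.211
-0.069, 0.159, 0.005, 0.001, -0.006, 0.066    |e0.000 m0.80 z0.204
-0.082, 0.184, 0.012, 0.001, -0.006, 0.078    |e0.000 m0.79 z0.196
-0.095, 0.208, 0.02, 0.001, -0.006, 0.089    |e0.000 m0.78 z0.189
-0.109, 0.232, 0.027, 0.001, -0.006, 0.1    |e0.000 m0.77 z0.181
```

Emit:
apply_moves --plan '[-0.009, 0.023, 0, 0, 0, 0.009, -0.02, 0.05, -0.001, 0, 0, 0.02, -0.033, 0.08, -0.001, 0, 0, 0.033, -0.046, 0.11, -0.002, 0, -0.005, 0.046, -0.065, 0.135, 0, 0, -0.006, 0.06, -0.08, 0.155, 0.005, 0, -0.006, 0.075, -0.1, 0.17, 0.01, 0, -0.006, 0.1, -0.105, 0.17, 0.015, 0, -0.006, 0.1, -0.105, 0.17, 0.015, 0, -0.006, 0.1, -0.105, 0.17, 0.015, 0, -0.006, 0.1]'

```text
clock: 37.72
eef_pos: [0.5879, 0.2348, 0.1932]
tool_rot: [0.022, 1.0, -0.001, -0.001]
ft_force: [-0.4, 0.2, -1.4]
grip_width: 0.0352
```

Run:
```python
from path import *
st(); shot("wrist","w21"); st()
s=shot("scene","s21"); s=shot("top","t21")
```

```text
t 37.72 tcp [0.5879 0.2348 0.1932] grasp [0.5879 0.2348 0.2119] xax [-0.999   0.0444  0.001 ] zax [-0.001  -0.0014 -1.    ] F [-0.4426  0.2191 -1.4456] w 0.03516079956683489 q [ 0.3804  0.5274  0.3301  1.375  -0.0009  0.4248]
t 37.77 tcp [0.5881 0.2346 0.1943] grasp [0.5881 0.2346 0.213 ] xax [-0.999   0.0448 -0.0007] zax [ 0.0006 -0.0007 -1.    ] F [-0.5435  0.0848 -1.4843] w 0.03525857192243519 q [ 0.38    0.5257  0.3303  1.375  -0.0008  0.4248]
```

View pics/w21.png

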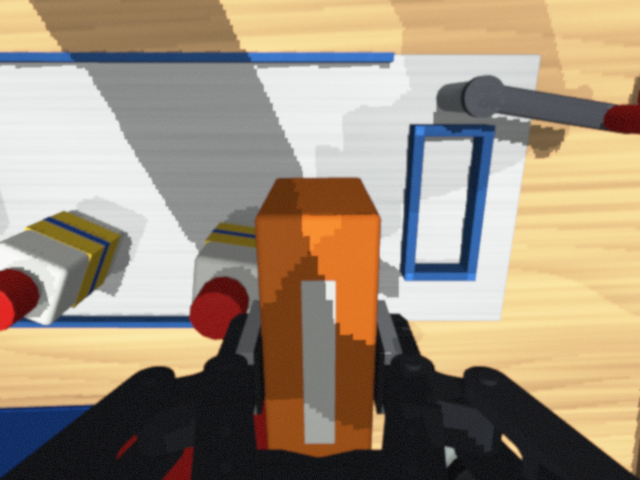

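View pics/s21.png

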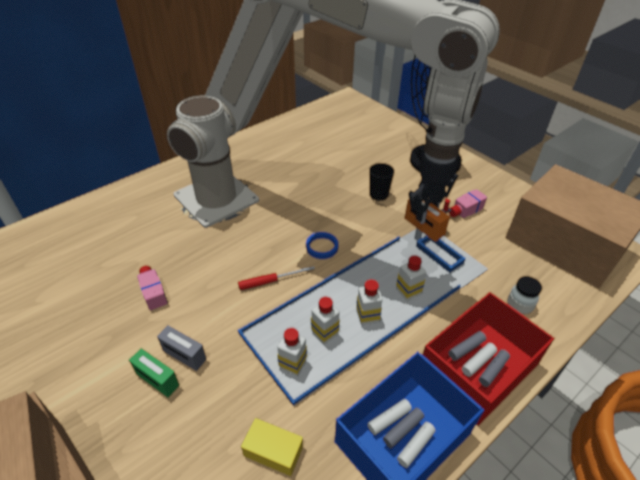

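Pocket is visible in the wrist view (outer rim corners near (409,125), (494,126), (475,280), (402,278)). Measure it precisely.

Run:
```python
from h import *
c=load("wrist"); crop(c,390,110,510,295,4,"w21c")
```

```text
(no output)
```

View pics/w21c.png

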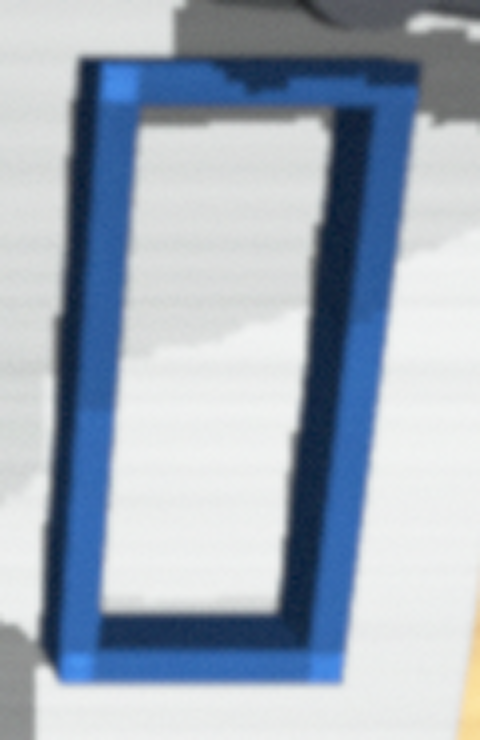

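Run:
```python
from h import *
c=load("wrist")
def box(n,pts,z):
    w=np.array([at(c,390+(U+.5)/4-.5,110+(V+.5)/4-.5,z)[:2] for U,V in pts]); m=w.mean(0); l=(w[2]+w[3]-w[0]-w[1])/2; s=(w[1]+w[2]-w[0]-w[3])/2
    print(n,m,np.linalg.norm(l),np.linalg.norm(s),"ang",np.arctan2(l[1],l[0]),np.arctan2(s[1],s[0])-np.pi/2,"\n",w)
box("in",[(140,106),(373,106),(312,650),(100,650)],.028)
box("out",[(102,62),(418,62),(342,683),(62,683)],.028)
```

```text
in [0.5885 0.3331] 0.10620708748830314 0.04221222707535418 ang -0.037937397298706446 -0.044068108914015136 
 [[0.5345 0.3142]
 [0.5363 0.3561]
 [0.6425 0.3523]
 [0.6406 0.3099]]
out [0.5882 0.333 ] 0.1210831430996036 0.05645843024606245 ang -0.03863284138532748 -0.04407059611072084 
 [[0.5265 0.3071]
 [0.529  0.3635]
 [0.65   0.3588]
 [0.6475 0.3025]]
```

Run:
```python
from path import *
path([([.588,.256,.105],-.042+np.pi,0,6)])
```

```text
cur g [0.5887 0.2347 0.2147] yaw 3.0962237964086956 pitch -0.0034667193023819507 axis tilt 0.0007359641012391195
0, 0.004, 0.018, 0.001, 0.001, -0.001    |e0.000 m0.81 z0.178
0.001, 0.007, 0.037, 0.001, 0.001, -0.001    |e0.000 m0.85 z0.159
0.001, 0.011, 0.055, 0.001, 0.002, -0.002    |e0.000 m0.89 z0.141
0.001, 0.014, 0.073, 0.001, 0.002, -0.002    |e0.000 m0.93 z0.123
0.002, 0.018, 0.091, 0.001, 0.003, -0.003    |e0.000 m0.97 z0.105
0.002, 0.021, 0.11, 0.001, 0.003, -0.003    |e0.000 m1.01 z0.086
```

Emit:
apply_moves --plan '[0, 0.004, 0.018, 0, 0, 0, 0.001, 0.007, 0.037, 0, 0, 0, 0.001, 0.011, 0.06, 0, 0, 0, 0.001, 0.016, 0.083, 0, 0.003, -0.003, 0.001, 0.021, 0.1, 0, 0.003, -0.003, 0.002, 0.021, 0.11, 0, 0.003, -0.003, 0.002, 0.021, 0.11, 0, 0.003, -0.003, 0.002, 0.021, 0.11, 0, 0.003, -0.003, 0.002, 0.021, 0.11, 0, 0.003, -0.003, 0.002, 0.021, 0.11, 0, 0.003, -0.003]'

```text
clock: 38.7
eef_pos: [0.5901, 0.257, 0.088]
tool_rot: [0.021, 1.0, 0.001, 0.002]
ft_force: [-0.1, -0.1, -0.2]
grip_width: 0.0352
```

Run:
```python
from path import *
st(); c=shot("wrist","w22"); st(); crop(c,340,60,640,300,2.6,"w22c")
```

```text
t 38.7 tcp [0.5901 0.257  0.088 ] grasp [0.5901 0.257  0.1067] xax [-0.9991  0.0419 -0.0046] zax [ 0.0047  0.0025 -1.    ] F [-0.1057 -0.064  -0.1587] w 0.035205554453804425 q [0.4105 0.6066 0.1845 1.1433 0.0004 0.4524]
t 38.75 tcp [0.59   0.257  0.0878] grasp [0.59   0.257  0.1065] xax [-0.9991  0.0418 -0.0043] zax [ 0.0044  0.0024 -1.    ] F [-0.3017 -0.7265 -0.552 ] w 0.03486409856109729 q [0.4106 0.6068 0.1843 1.1432 0.0004 0.4525]
```

View pics/w22c.png

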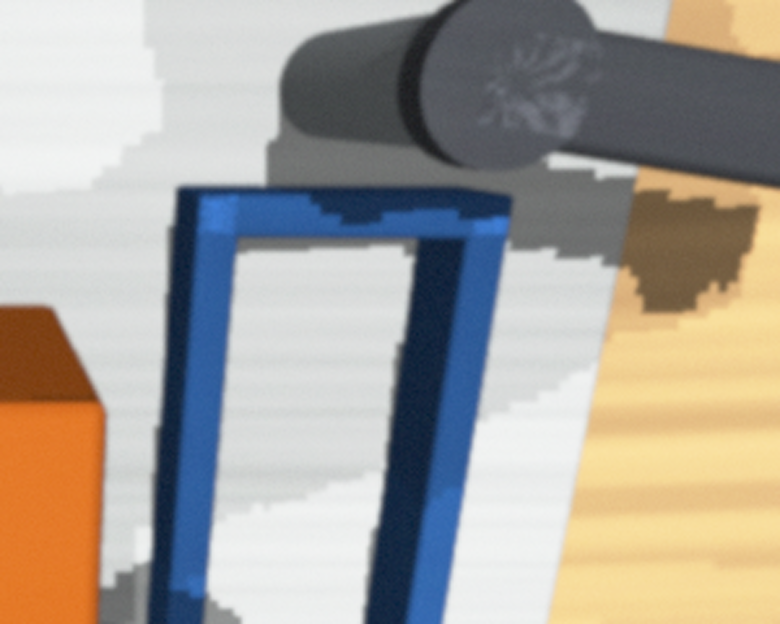

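Run:
```python
from h import *
c=load("wrist"); s=2.6
f=lambda U,V,z=.028: at(c,340+(U+.5)/s-.5,60+(V+.5)/s-.5,z)[:2]
a,b=f(237,238),f(463,240); l,r=f(203,600),f(408,620)
print(a,b,l,r,"w",np.linalg.norm(b-a))
m=(a+b)/2; th=-.0435; e=np.array([np.cos(th),np.sin(th)])
print("edge ang L",np.arctan2(*(l-a)[::-1]),"R",np.arctan2(*(r-b)[::-1]), "short",np.arctan2(*(b-a)[::-1])-np.pi/2)
print("centre",m+.053*e)
# block top right edge in this image
T=c["tool_from_camera"]
for z in (-.0307,):
    for (u,v) in [(257,215),(379.5,215)]:
        pass
print(w2t(m+.053*e), "TR",TR)
```

```text
[0.5346 0.3141] [0.5367 0.3559] [0.6081 0.3104] [0.6145 0.3531] w 0.04181877994836009
edge ang L -0.05125328414587033 R -0.03610961734507487 short -0.05096457456928927
centre [0.5886 0.3327]
[0.0005 0.2456] TR [ 0.577   0.0874 -0.0452]
```

Run:
```python
from path import *
path([([.5895,.3318,.095],-.044+np.pi,0,6)])
```

```text
cur g [0.59   0.257  0.1065] yaw 3.0997829289762744 pitch -0.004338512888776905 axis tilt 0.002537519651358369
0.001, 0.012, 0.002, 0.003, 0.001, 0    |e0.000 m1.00 z0.086
0.001, 0.025, 0.004, 0.003, 0.001, 0.001    |e0.000 m1.00 z0.084
0.002, 0.037, 0.006, 0.003, 0.002, 0.001    |e0.000 m0.99 z0.082
0.002, 0.05, 0.008, 0.003, 0.003, 0.001    |e0.000 m0.98 z0.080
0.003, 0.062, 0.01, 0.003, 0.004, 0.002    |e0.000 m0.98 z0.078
0.004, 0.075, 0.012, 0.003, 0.004, 0.002    |e0.000 m0.97 z0.076
```

Emit:
apply_moves --plan '[0.001, 0.012, 0, 0.003, 0.001, 0, 0.001, 0.025, 0, 0.003, 0.002, 0.001, 0.002, 0.037, 0, 0.003, 0.003, 0.001, 0.003, 0.05, 0.002, 0.003, 0.004, 0.001, 0.003, 0.062, 0.006, 0.003, 0.004, 0.002, 0.004, 0.07, 0.01, 0.003, 0.004, 0.002, 0.004, 0.075, 0.012, 0.003, 0.004, 0.002, 0.004, 0.075, 0.012, 0.003, 0.004, 0.002, 0.004, 0.075, 0.012, 0.003, 0.004, 0.002, 0.004, 0.075, 0.012, 0.003, 0.004, 0.002]'

```text
clock: 39.58
eef_pos: [0.5881, 0.3315, 0.0738]
tool_rot: [0.022, 1.0, -0.001, -0.001]
ft_force: [0.6, -0.7, -1.6]
grip_width: 0.0352
```

Run:
```python
from path import *
st(); c=shot("wrist","w23"); s=shot("scene","s23"); crop(s,390,180,510,290,6,"s23c")
path([([.5895,.3318,.066],-.044+np.pi,0,3),([.5895,.3318,.054],-.044+np.pi,0,3)])
```

```text
t 39.58 tcp [0.5881 0.3315 0.0738] grasp [0.5881 0.3316 0.0925] xax [-0.999   0.0438  0.0029] zax [-0.003  -0.0022 -1.    ] F [ 0.5519 -0.6609 -1.6097] w 0.035221139116940504 q [ 0.5136  0.6859  0.2896  1.1782 -0.0005  0.5574]
cur g [0.5884 0.3314 0.0929] yaw 3.0972865229106934 pitch 0.002374592563600507 axis tilt -0.001852110910275521
-0, 0, 0.009, -0.002, -0.001, -0    |e0.000 m0.99 z0.065
-0.001, 0, 0.018, -0.002, -0.002, -0    |e0.000 m1.01 z0.056
-0.001, 0.001, 0.027, -0.002, -0.002, -0    |e0.000 m1.02 z0.047
-0.001, 0.001, 0.031, -0.002, -0.002, -0    |e0.000 m1.03 z0.043
-0.001, 0.001, 0.035, -0.002, -0.002, -0    |e0.000 m1.03 z0.039
-0.001, 0.001, 0.039, -0.002, -0.002, -0    |e0.000 m1.04 z0.035
```

View pics/s23c.png

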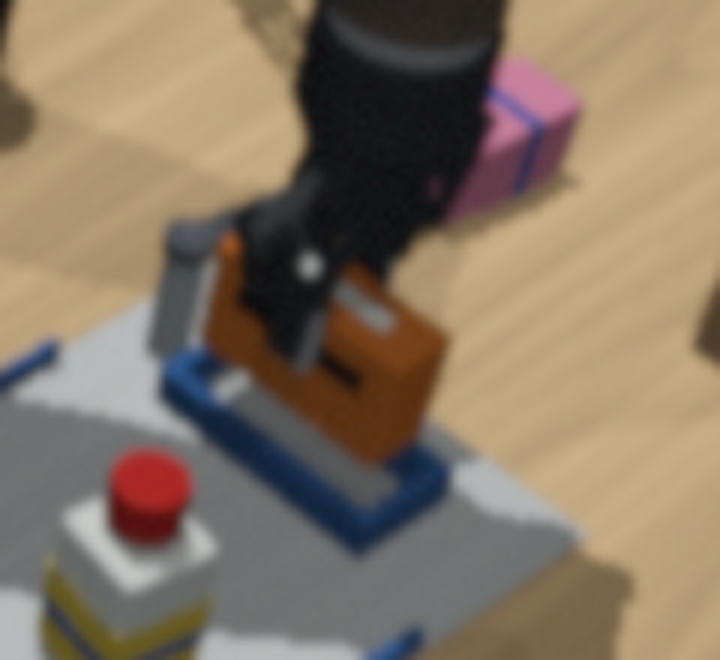

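View pics/w23.png

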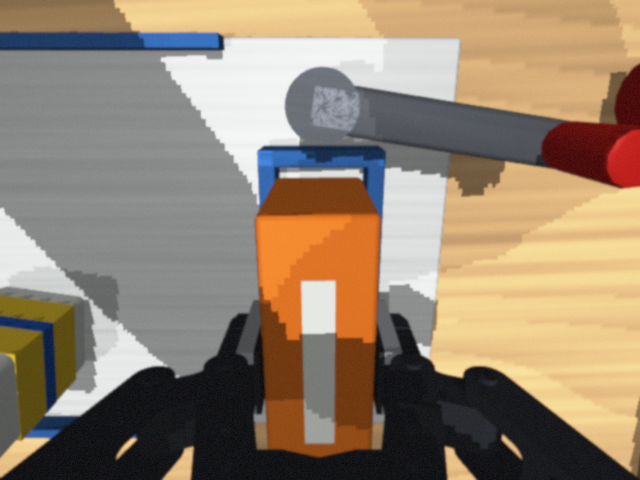

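Emit:
apply_moves --plan '[-0.001, 0, 0.007, -0.002, -0.002, 0, -0.001, 0, 0.014, -0.002, -0.002, 0, -0.001, 0, 0.02, -0.002, -0.002, 0, -0.001, 0, 0.024, -0.002, -0.002, 0, -0.001, 0, 0.024, -0.002, -0.002, 0]'

```text
clock: 40.1
eef_pos: [0.5879, 0.3312, 0.048]
tool_rot: [0.022, 1.0, -0.001, -0.002]
ft_force: [-1.2, 0.1, -1.4]
grip_width: 0.0355
```

Run:
```python
from path import *
st(); c=shot("wrist","w24");crop(c,200,100,440,260,3.3,"w24c")
path([([.5893,.3318,.054],-.044+np.pi,0,5)])
```

```text
t 40.1 tcp [0.5879 0.3312 0.048 ] grasp [0.588  0.3312 0.0667] xax [-0.999   0.0436  0.0034] zax [-0.0035 -0.0014 -1.    ] F [-1.203   0.0959 -1.4207] w 0.03553075845808744 q [0.5128 0.7067 0.257  1.1248 0.0005 0.5564]
cur g [0.5883 0.3315 0.0675] yaw 3.098107769107808 pitch 0.0025638981652924176 axis tilt -0.000990022912587271
-0, 0, 0.003, -0.001, -0.001, 0    |e0.000 m1.03 z0.046
-0, 0, 0.005, -0.001, -0.001, 0    |e0.000 m1.03 z0.043
-0.001, 0, 0.008, -0.001, -0.002, 0    |e0.000 m1.03 z0.041
-0.001, 0, 0.011, -0.001, -0.002, 0    |e0.000 m1.03 z0.038
-0.001, 0, 0.013, -0.001, -0.003, 0.001    |e0.000 m1.04 z0.035
```

View pics/w24c.png

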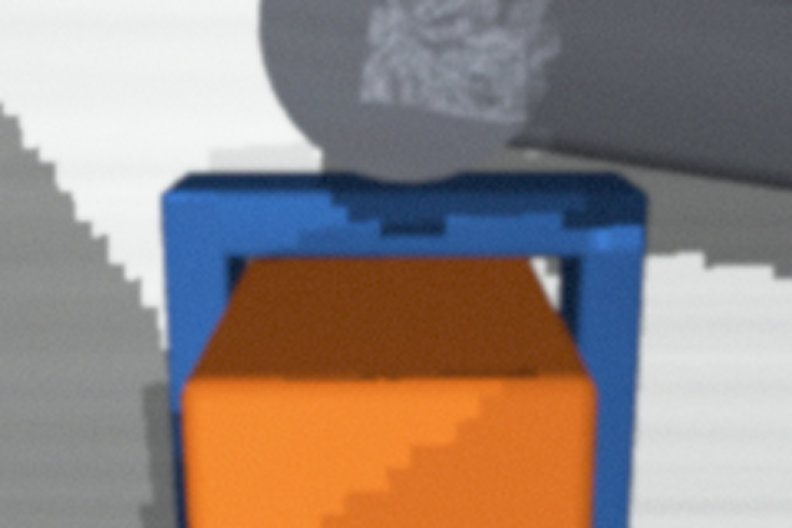

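Emit:
apply_moves --plan '[-0.001, 0.001, 0.003, 0, 0, 0, -0.001, 0.001, 0.006, 0, 0, 0, -0.001, 0.001, 0.009, 0, 0, 0, -0.001, 0.001, 0.011, 0, 0, 0, -0.001, 0.001, 0.012, 0, 0, 0, -0.001, 0.001, 0.012, 0, 0, 0]'

```text
clock: 40.65
eef_pos: [0.5898, 0.3328, 0.0376]
tool_rot: [0.022, 1.0, -0.0, -0.001]
ft_force: [-0.2, -0.1, -1.2]
grip_width: 0.0353
```

Emit:
apply_moves --plan '[0, 0, 0.001, 0, 0, 0, 0, 0, 0.001, 0, 0, 0]'

```text
clock: 40.82
eef_pos: [0.5901, 0.3329, 0.037]
tool_rot: [0.022, 1.0, 0.0, -0.0]
ft_force: [0.3, -0.6, -0.6]
grip_width: 0.0354
```

Emit:
apply_moves --plan '[0, 0, 0.001, 0, 0, 0, 0, 0, 0.001, 0, 0, 0]'

```text
clock: 40.98
eef_pos: [0.59, 0.3329, 0.036]
tool_rot: [0.022, 1.0, 0.0, -0.0]
ft_force: [0.7, -0.1, -1.1]
grip_width: 0.0354
```

Emit:
apply_moves --plan '[0, 0, 0.001, 0, 0, 0, 0, 0, 0.001, 0, 0, 0]'

```text
clock: 41.15
eef_pos: [0.5902, 0.333, 0.0355]
tool_rot: [0.022, 1.0, 0.0, 0.0]
ft_force: [-0.9, -0.1, 1.6]
grip_width: 0.0352
```

Emit:
apply_moves --plan '[0, 0, 0.001, 0, 0, 0, 0, 0, 0.001, 0, 0, 0]'

```text
clock: 41.32
eef_pos: [0.5901, 0.333, 0.0354]
tool_rot: [0.022, 1.0, 0.0, 0.0]
ft_force: [-3.0, -1.6, 5.2]
grip_width: 0.0354
```

Run:
```python
from path import *
st(); c=shot("wrist","w25");crop(c,200,100,440,260,3.3,"w25c")
```

```text
t 41.32 tcp [0.5901 0.333  0.0354] grasp [0.5901 0.333  0.0541] xax [-0.9991  0.0433 -0.0002] zax [ 0.0003  0.0006 -1.    ] F [-2.9638 -1.5729  5.1976] w 0.035434640453761365 q [0.5136 0.7202 0.2471 1.0972 0.0004 0.557 ]
```

View pics/w25c.png

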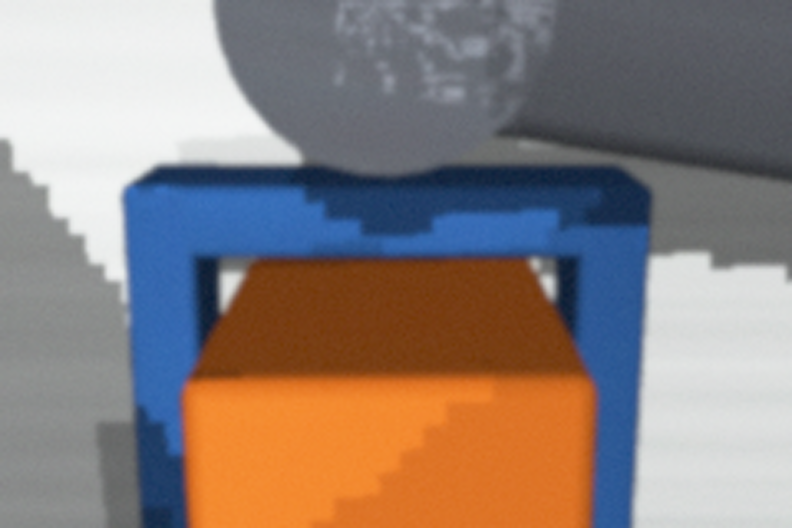

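Emit:
apply_moves --plan '[0, 0, 0, 0, 0, 0, 0, 0, 0, 0, 0, 0, 0, 0, 0, 0, 0, 0, 0, 0, 0, 0, 0, 0, 0, 0, -0.03, 0, 0, 0, 0, 0, -0.06, 0, 0, 0, 0, 0, -0.1, 0, 0, 0, 0, 0, -0.14, 0, 0, 0, 0, 0, -0.16, 0, 0, 0, 0, 0, -0.16, 0, 0, 0, 0, 0, -0.16, 0, 0, 0]' --grip 0.06

```text
clock: 42.28
eef_pos: [0.5912, 0.3334, 0.1961]
tool_rot: [0.022, 1.0, 0.001, 0.002]
ft_force: [-0.1, 0.6, -1.2]
grip_width: 0.0599
```

Run:
```python
from path import *
st(); c=shot("wrist","w26"); s=shot("scene","s26"); crop(s,390,180,510,290,6,"s26c")
```

```text
t 42.28 tcp [0.5912 0.3334 0.1961] grasp [0.5911 0.3334 0.2148] xax [-0.999   0.0435 -0.0032] zax [ 0.0033  0.0024 -1.    ] F [-0.0551  0.5518 -1.2255] w 0.05990296542061948 q [0.5133 0.6227 0.4988 1.4429 0.0005 0.5568]
```

View pics/w26.png

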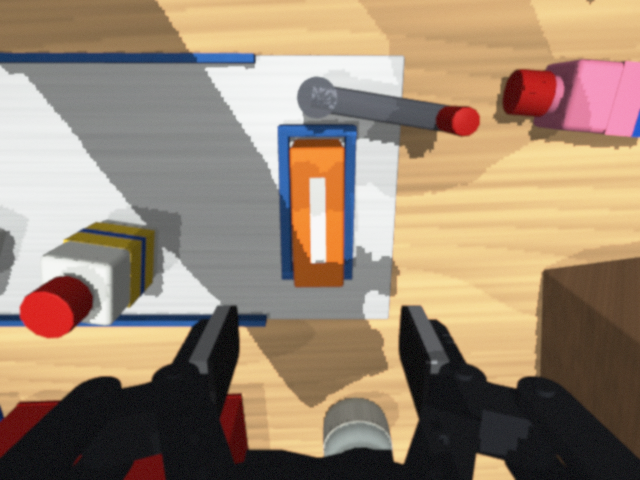

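View pics/s26c.png

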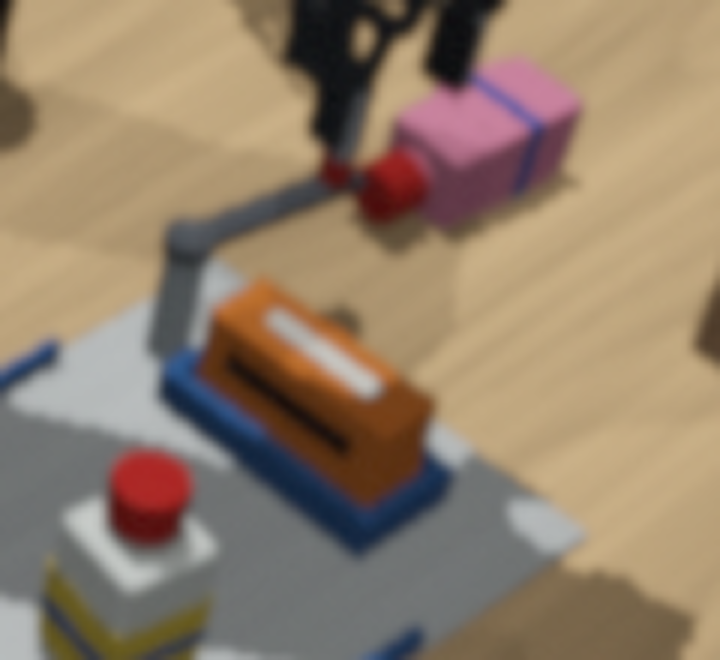

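Run:
```python
from path import *
t=dict(np.load("pics/last_top.npz")); w=load("wrist")
im=shot("top","t27"); crop(im,160,165,240,225,8,"t27c"); crop(w,290,60,490,160,4,"w26c")
crop(load("scene"),410,190,490,250,8,"s26d")
```

```text
(no output)
```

View pics/w26c.png

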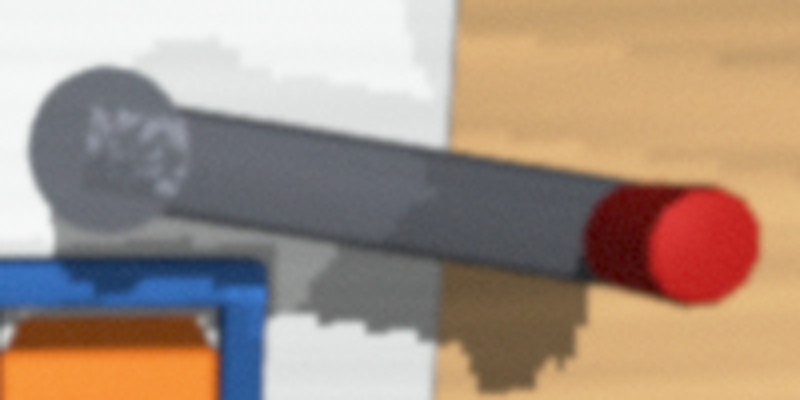

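View pics/t27c.png

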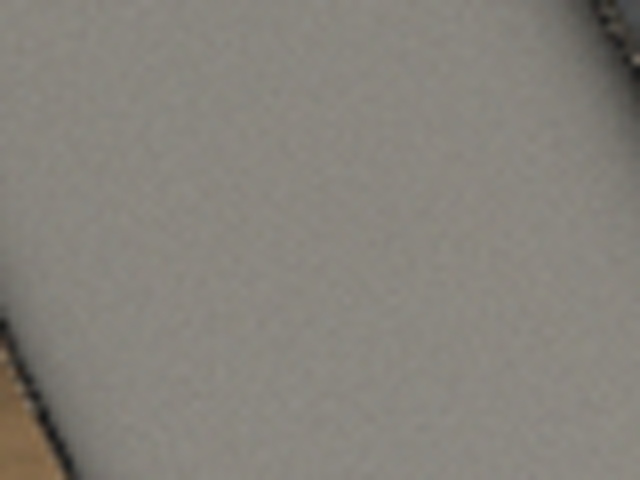

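Run:
```python
from path import *
w=load("wrist")
pv=np.array([.5087,.3355]); th=-.044; e=np.array([np.cos(th),np.sin(th)]); n=np.array([-e[1],e[0]])
T=dict(fx=510.6515,fy=510.6515,cx=319.821,cy=232.4556,pose=np.array([[.0119,.9915,-.1295,.2612],[-.9999,.0106,-.0107,.0657],[-.0092,.1297,.9915,1.2729],[0,0,0,1.]]))
for z in (.0775,.0905,.1115):
    a=at(w,465.6,121.6,z)[:2]; b=at(T,176.2,183.6,z)[:2]
    for n_,p in (("w",a),("t",b)):
        d=p-pv; print(z,n_,p,"r",np.hypot(*d),"theta",np.arctan2(d@n,d@e))
print("base",at(w,449,119,.0775), "pivot top",at(w,290+110/4,60+148/4,.0775))
```

```text
0.0775 w [0.5265 0.4264] r 0.09258778554772415 theta 1.4215475505540587
0.0775 t [0.5318 0.4243] r 0.09174639079059653 theta 1.3607720066519893
0.0905 w [0.5256 0.4219] r 0.08806884281370903 theta 1.4215092981189112
0.0905 t [0.5288 0.4204] r 0.08725232523735386 theta 1.3821811468327148
0.1115 w [0.5242 0.4148] r 0.08076901255543165 theta 1.4214384637622535
0.1115 t [0.5241 0.4141] r 0.08008951231151679 theta 1.4218061205308021
base [0.5245 0.4162 0.0775] pivot top [0.5085 0.3374 0.0775]
```

```bash
cat > lev.py <<'E'
from path import *
th0=-.044; PV=np.array([.5087,.3355])
def L(theta,off,z=.1037,r=.08):
    a=theta+th0; g=PV+r*np.array([np.cos(a),np.sin(a)])+off*np.array([-np.sin(a),np.cos(a)])
    return ([*g,z],a+np.pi/2,0)
E
python3 - <<'E'
from lev import *
path([(*L(1.42,.032,.2),4),(*L(1.42,.032),5)])
E
```

```text
cur g [0.5893 0.3324 0.2104] yaw 3.0981960977958174 pitch 0.0038876067397264234 axis tilt -0.001830286215176077
0.025, 0.021, 0.003, -0.002, -0.001, 0.038    |e0.000 m0.73 z0.189
0.05, 0.042, 0.005, -0.002, -0.002, 0.076    |e0.000 m0.75 z0.187
0.075, 0.063, 0.008, -0.002, -0.003, 0.114    |e0.000 m0.77 z0.184
0.1, 0.084, 0.011, -0.002, -0.004, 0.151    |e0.000 m0.78 z0.181
0.1, 0.084, 0.03, -0.002, -0.004, 0.151    |e0.000 m0.83 z0.162
0.1, 0.084, 0.049, -0.002, -0.004, 0.151    |e0.000 m0.87 z0.143
0.1, 0.084, 0.068, -0.002, -0.004, 0.151    |e0.000 m0.92 z0.124
0.1, 0.084, 0.088, -0.002, -0.004, 0.151    |e0.000 m0.96 z0.104
0.1, 0.084, 0.107, -0.002, -0.004, 0.151    |e0.000 m1.00 z0.085
```

Emit:
apply_moves --plan '[0.025, 0.021, 0.003, 0, 0, 0.038, 0.05, 0.042, 0.005, 0, 0, 0.076, 0.075, 0.063, 0.008, 0, 0, 0.114, 0.1, 0.084, 0.011, 0, -0.002, 0.151, 0.1, 0.084, 0.011, 0, -0.004, 0.151, 0.1, 0.084, 0.03, 0, -0.004, 0.151, 0.1, 0.084, 0.05, 0, -0.004, 0.151, 0.1, 0.084, 0.075, 0, -0.004, 0.151, 0.1, 0.084, 0.095, 0, -0.004, 0.151, 0.1, 0.084, 0.106, 0, -0.004, 0.151, 0.1, 0.084, 0.106, 0, -0.004, 0.151, 0.1, 0.084, 0.106, 0, -0.004, 0.151]' --grip 0

```text
clock: 43.43
eef_pos: [0.4934, 0.4204, 0.0868]
tool_rot: [0.097, 0.995, -0.001, 0.001]
ft_force: [0.1, 0.2, 0.1]
grip_width: 0.0001
```

Run:
```python
from lev import *
st(); s=shot("scene","s28"); crop(s,390,150,510,260,6,"s28c")
path([(*L(1.42,.021),2)]+[(*L(1.42-.118*k,.020),1) for k in range(1,13)]+[(*L(-.0,.019),1)])
```

```text
t 43.43 tcp [0.4934 0.4204 0.0868] grasp [0.4933 0.4205 0.1055] xax [-0.9811  0.1933 -0.0017] zax [ 0.0013 -0.0022 -1.    ] F [0.0537 0.2259 0.1242] w 5.10957292265357e-05 q [ 0.7069  0.6207  0.2063  1.1568 -0.0025  0.9014]
cur g [0.4941 0.4212 0.107 ] yaw 2.9470611635029536 pitch -0.0034947894692809868 axis tilt 0.0004501956444438485
-0.005, -0.001, 0.002, 0, 0.002, 0    |e0.000 m0.99 z0.087
-0.01, -0.001, 0.003, 0, 0.003, 0    |e0.000 m0.99 z0.085
-0.02, 0.001, 0.003, 0.001, 0.003, 0.118    |e0.000 m0.98 z0.085
-0.03, 0.001, 0.003, 0.001, 0.003, 0.236    |e0.000 m0.96 z0.085
-0.04, 0.001, 0.003, 0.001, 0.003, 0.354    |e0.000 m0.95 z0.085
-0.049, -0.001, 0.003, 0.001, 0.003, 0.472    |e0.000 m0.95 z0.085
-0.059, -0.004, 0.004, 0.001, 0.003, 0.59    |e0.000 m0.94 z0.085
-0.068, -0.007, 0.004, 0.002, 0.003, 0.708    |e0.000 m0.93 z0.085
-0.076, -0.012, 0.004, 0.002, 0.003, 0.826    |e0.000 m0.92 z0.085
-0.084, -0.018, 0.004, 0.002, 0.003, 0.944    |e0.000 m0.92 z0.085
-0.091, -0.025, 0.004, 0.002, 0.003, 1.062    |e0.000 m0.92 z0.085
-0.097, -0.032, 0.004, 0.002, 0.003, 1.18    |e0.000 m0.92 z0.085
-0.102, -0.04, 0.004, 0.003, 0.003, 1.298    |e0.000 m0.93 z0.085
-0.107, -0.049, 0.004, 0.003, 0.003, 1.416    |e0.000 m0.93 z0.085
-0.107, -0.05, 0.004, 0.003, 0.003, 1.42    |e0.000 m0.94 z0.085
```

View pics/s28c.png

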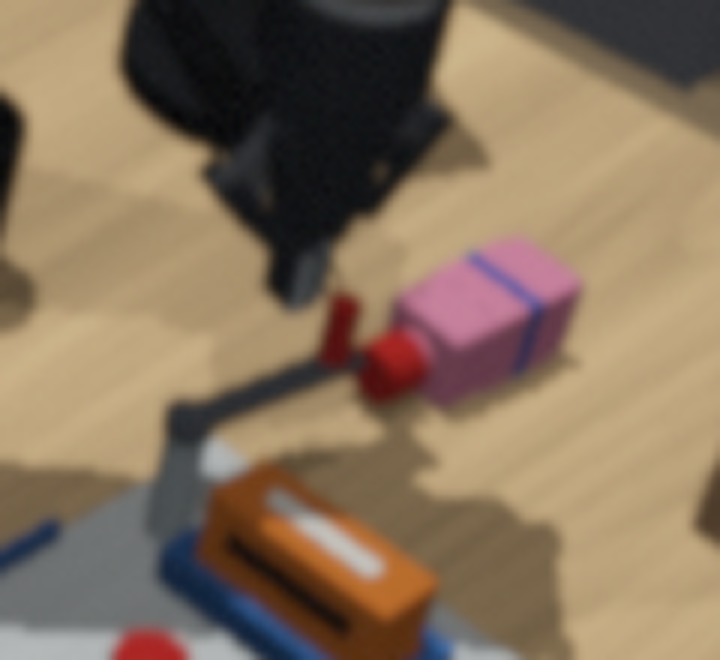

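Emit:
apply_moves --plan '[-0.005, -0.001, 0.002, 0, 0, 0, -0.01, -0.001, 0.003, 0, 0, 0, -0.02, 0.001, 0.003, 0, 0.003, 0.118, -0.03, 0.001, 0.003, 0, 0.003, 0.236, -0.04, 0.001, 0.003, 0, 0.003, 0.354, -0.049, -0.001, 0.003, 0, 0.003, 0.472, -0.059, -0.004, 0.004, 0, 0.003, 0.59, -0.068, -0.007, 0.004, 0, 0.003, 0.708, -0.068, -0.007, 0.004, 0, 0.003, 0.708]'

```text
clock: 44.23
eef_pos: [0.5617, 0.4003, 0.0853]
tool_rot: [0.438, 0.899, 0.002, 0.001]
ft_force: [-0.0, -0.1, -0.4]
grip_width: 0.0003
```

Run:
```python
from lev import *
st(); s=shot("scene","s29"); crop(s,390,150,510,260,6,"s29c")
path([(*L(1.42-.118*k,.020),1) for k in range(7,13)]+[(*L(-.0,.019),1),(*L(-.0,.016),2)])
```

```text
t 44.23 tcp [0.5617 0.4003 0.0853] grasp [0.5616 0.4003 0.104 ] xax [-0.6165  0.7874 -0.0003] zax [ 0.0034  0.0023 -1.    ] F [-0.0043 -0.1188 -0.4469] w 0.0002812184805105878 q [ 0.6192  0.7005  0.3479  1.2141 -0.0001  1.5258]
cur g [0.5607 0.4007 0.1039] yaw 2.2398618111956607 pitch 0.0001763256947495029 axis tilt 0.0034855633777761486
-0.008, 0.001, 0, 0.003, -0, 0.119    |e0.000 m0.92 z0.085
-0.018, 0.001, 0, 0.003, -0.001, 0.237    |e0.000 m0.92 z0.085
-0.028, 0.001, 0, 0.003, -0.001, 0.355    |e0.000 m0.92 z0.085
-0.038, -0.001, 0, 0.003, -0.001, 0.473    |e0.000 m0.92 z0.085
-0.047, -0.004, 0, 0.003, -0.001, 0.591    |e0.000 m0.93 z0.085
-0.056, -0.008, 0, 0.003, -0.001, 0.709    |e0.000 m0.93 z0.085
-0.057, -0.008, 0, 0.003, -0.001, 0.713    |e0.000 m0.94 z0.085
-0.058, -0.009, 0, 0.003, -0.001, 0.713    |e0.000 m0.94 z0.085
-0.059, -0.01, 0, 0.003, -0.001, 0.713    |e0.000 m0.94 z0.085
```

View pics/s29c.png

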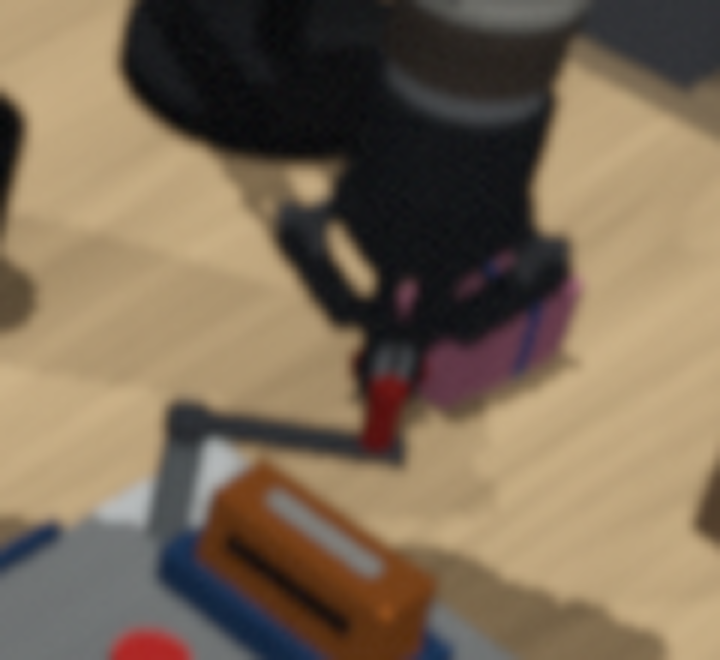

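Lever is following. Continue to shut.

Emit:
apply_moves --plan '[-0.008, 0.001, 0, 0, 0, 0.119, -0.018, 0.001, 0, 0, 0, 0.237, -0.028, 0.001, 0, 0, 0, 0.355, -0.038, -0.001, 0, 0, 0, 0.473, -0.047, -0.004, 0, 0, 0, 0.591, -0.056, -0.008, 0, 0, 0, 0.709, -0.056, -0.008, 0, 0, 0, 0.709]'

```text
clock: 44.87
eef_pos: [0.5883, 0.3517, 0.0851]
tool_rot: [0.721, 0.692, 0.002, -0.0]
ft_force: [-0.1, 0.3, 0.9]
grip_width: 0.0002
```

Run:
```python
from lev import *
st(); s=shot("scene","s30"); crop(s,390,150,510,260,6,"s30c"); w=shot("wrist","w30")
path([(*L(0,.019),1),(*L(-.0,.016),1),(*L(-.0,.014),1)])
```

```text
t 44.87 tcp [0.5883 0.3517 0.0851] grasp [0.5882 0.3517 0.1038] xax [0.041  0.9992 0.0026] zax [ 0.002   0.0026 -1.    ] F [-0.0859  0.3137  0.9199] w 0.00022408063542309246 q [0.5383 0.6927 0.333  1.2081 0.0012 2.1501]
cur g [0.5876 0.3523 0.1035] yaw 1.5346295452463536 pitch 0.0015345329744835962 axis tilt 0.0013576791045086028
-0.001, 0.002, -0, 0.001, -0.002, 0.008    |e0.000 m0.94 z0.085
-0.004, 0.002, -0, 0.001, -0.002, 0.008    |e0.000 m0.94 z0.085
-0.006, 0.002, -0, 0.001, -0.002, 0.008    |e0.000 m0.94 z0.085
```

View pics/s30c.png

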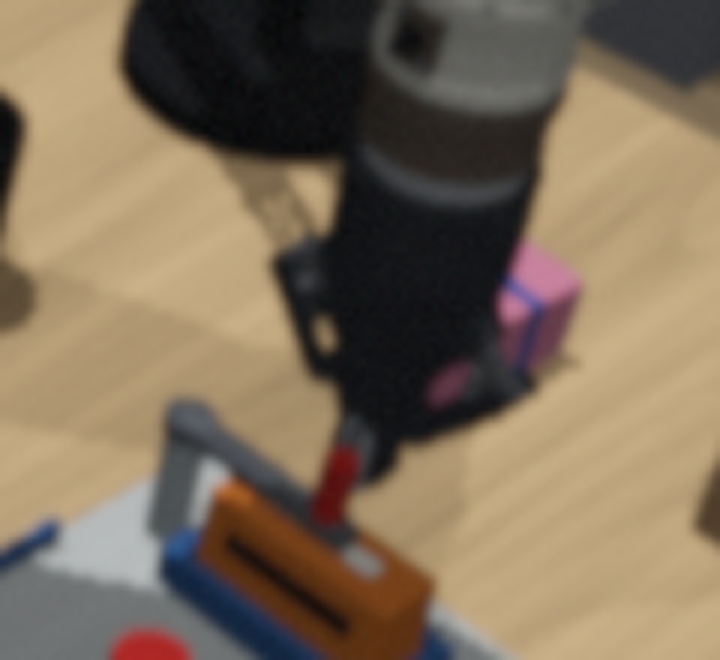

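View pics/w30.png

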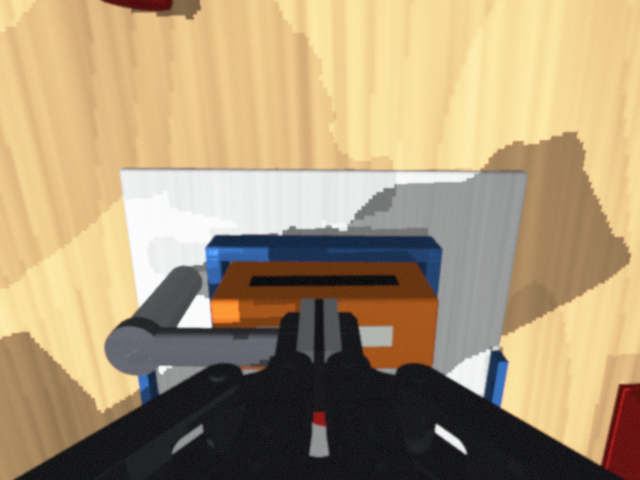

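Emit:
apply_moves --plan '[-0.001, 0.001, 0, 0, 0, 0, -0.002, 0.001, 0, 0, 0, 0, -0.003, 0.001, 0, 0, 0, 0, -0.003, 0.001, 0, 0, 0, 0]'

```text
clock: 45.3
eef_pos: [0.5884, 0.3512, 0.0845]
tool_rot: [0.72, 0.694, 0.002, -0.001]
ft_force: [0.2, 3.8, -0.4]
grip_width: -0.0003
```

Emit:
apply_moves --plan '[-0.001, 0, 0, 0, 0, 0, -0.002, 0, 0, 0, 0, 0, -0.002, 0, 0, 0, 0, 0]'

```text
clock: 45.55
eef_pos: [0.5884, 0.3511, 0.0846]
tool_rot: [0.72, 0.694, 0.003, -0.002]
ft_force: [0.0, 9.1, -1.2]
grip_width: 0.0
```

Emit:
apply_moves --plan '[-0.001, 0, 0, 0, 0, 0, -0.002, 0, 0, 0, 0, 0, -0.002, 0, 0, 0, 0, 0]'

```text
clock: 45.8
eef_pos: [0.5884, 0.351, 0.0847]
tool_rot: [0.72, 0.694, 0.005, -0.003]
ft_force: [0.7, 14.0, -3.4]
grip_width: -0.0
```

Emit:
apply_moves --plan '[0.006, 0, 0, 0, 0, 0, 0.015, 0, 0, 0, 0, 0, 0.03, 0, 0, 0, 0, 0, 0.04, 0, -0.02, 0, 0, 0, 0.05, 0, -0.05, 0, 0, 0, 0.05, 0, -0.09, 0, 0, 0, 0.05, 0, -0.13, 0, 0, 0, 0.05, 0, -0.16, 0, 0, 0, 0.05, 0, -0.16, 0, 0, 0]'

```text
clock: 46.55
eef_pos: [0.5925, 0.3965, 0.2537]
tool_rot: [0.721, 0.693, 0.008, 0.002]
ft_force: [0.4, -0.0, 1.8]
grip_width: 0.0002
```

Run:
```python
from lev import *
st(); s=shot("scene","s31"); w=shot("wrist","w31"); crop(s,390,180,510,290,6,"s31c")
```

```text
t 46.55 tcp [0.5925 0.3965 0.2537] grasp [0.5923 0.3964 0.2724] xax [0.0399 0.9992 0.0088] zax [ 0.013   0.0083 -0.9999] F [ 0.4116 -0.0132  1.763 ] w 0.00024935135270955647 q [ 0.5899  0.6988  0.7811  1.6377 -0.0004  2.2007]
```

View pics/w31.png

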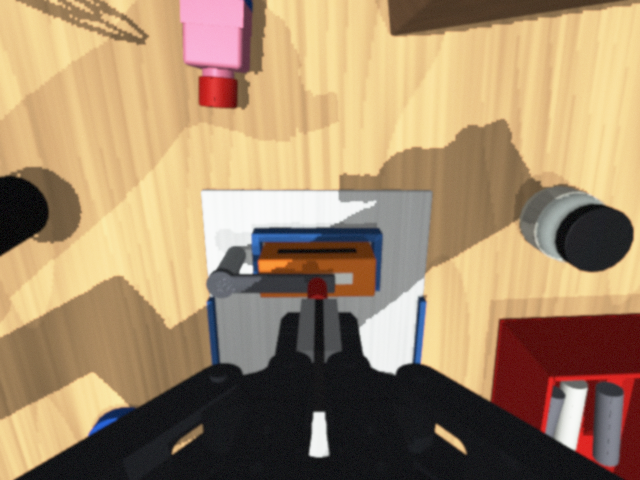

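View pics/s31.png

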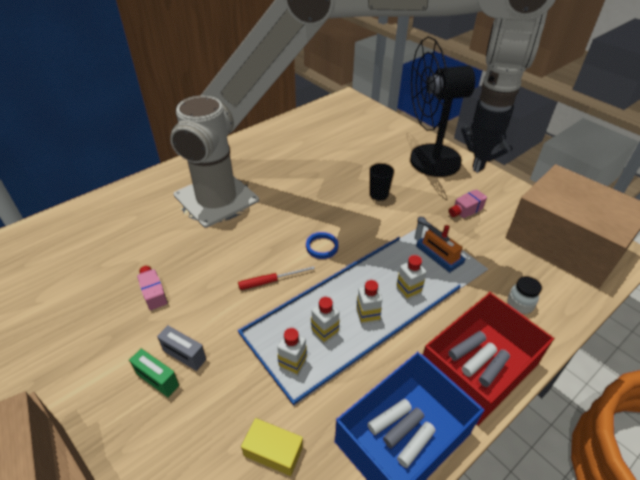

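Run:
```python
from lev import *
path([([.40,.1,.33],1.9,0,11)])
```

```text
cur g [0.5909 0.3953 0.2652] yaw 1.5305241496720758 pitch 0.003143412490105167 axis tilt 0.0045400910964780074
-0.028, -0.016, -0.006, 0.005, -0, -0.034    |e0.000 m0.56 z0.252
-0.055, -0.033, -0.012, 0.005, -0, -0.067    |e0.000 m0.59 z0.258
-0.083, -0.049, -0.018, 0.005, -0.001, -0.101    |e0.000 m0.62 z0.264
-0.11, -0.065, -0.024, 0.005, -0.001, -0.134    |e0.000 m0.64 z0.270
-0.138, -0.081, -0.03, 0.005, -0.001, -0.168    |e0.000 m0.65 z0.276
-0.165, -0.098, -0.036, 0.005, -0.001, -0.202    |e0.000 m0.66 z0.282
-0.193, -0.114, -0.042, 0.005, -0.001, -0.235    |e0.000 m0.67 z0.288
-0.22, -0.13, -0.048, 0.005, -0.002, -0.269    |e0.000 m0.67 z0.294
-0.248, -0.146, -0.054, 0.005, -0.002, -0.302    |e0.000 m0.66 z0.300
-0.275, -0.162, -0.06, 0.005, -0.002, -0.336    |e0.000 m0.65 z0.305
-0.303, -0.179, -0.067, 0.005, -0.002, -0.369    |e0.000 m0.64 z0.311
```

Emit:
apply_moves --plan '[-0.028, -0.016, -0.01, 0, 0, -0.034, -0.055, -0.033, -0.02, 0, 0, -0.067, -0.083, -0.049, -0.028, 0, 0, -0.101, -0.11, -0.065, -0.034, 0, 0, -0.134, -0.138, -0.081, -0.04, 0, 0, -0.168, -0.165, -0.098, -0.046, 0, 0, -0.2, -0.193, -0.114, -0.052, 0, 0, -0.235, -0.22, -0.13, -0.058, 0, 0, -0.27, -0.248, -0.146, -0.06, 0, 0, -0.3, -0.275, -0.162, -0.064, 0, 0, -0.33, -0.3, -0.18, -0.067, 0, 0, -0.37, -0.3, -0.18, -0.067, 0, 0, -0.37]'

```text
clock: 47.65
eef_pos: [0.3941, 0.0989, 0.31]
tool_rot: [0.582, 0.813, -0.002, -0.001]
ft_force: [-0.1, -0.3, -0.0]
grip_width: 0.0
```

Run:
```python
from lev import *
st(); c=shot("top","t32"); crop(c,180,110,330,230,5,"t32c"); s=shot("scene","s32")
```

```text
t 47.65 tcp [0.3941 0.0989 0.31  ] grasp [0.3942 0.099  0.3287] xax [-0.3215  0.9469 -0.0004] zax [-0.0033 -0.0016 -1.    ] F [-0.097  -0.3146 -0.0423] w 2.072531166600401e-05 q [ 0.2465  0.034  -0.0346  1.5059 -0.0007  1.4899]
```

View pics/t32c.png

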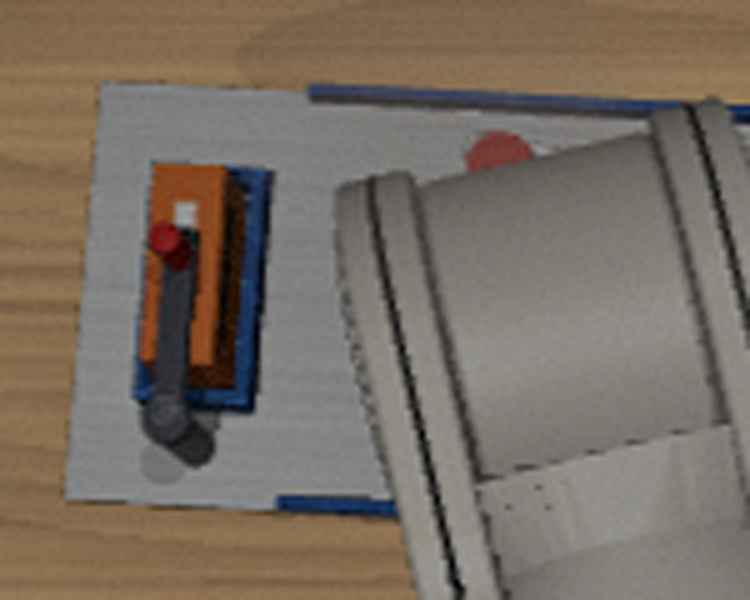

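View pics/t32.png

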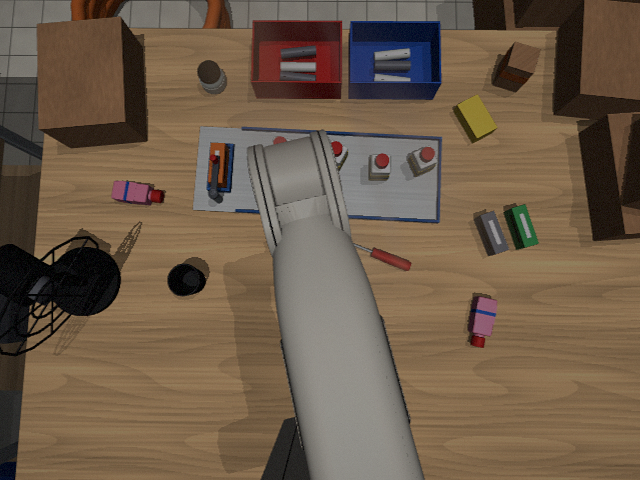

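Run:
```python
from lev import *
c=load("top"); f=lambda U,V,z: at(c,180+(U+.5)/5-.5,110+(V+.5)/5-.5,z)[:2]
k=f(164,238,.1115); p=f(167,415,.0775); d=k-p; print(k,p,np.hypot(*d),"theta",np.arctan2(d[1],d[0])-TR[2])
b=[f(153,165,.066),f(226,168,.066),f(211,365,.066),f(141,362,.066)]; print(np.mean(b,0), w2t(np.mean(b,0)))
```

```text
[0.5881 0.332 ] [0.5107 0.335 ] 0.07744468282334062 theta 0.0070758420290792726
[0.5878 0.3328] [-0.0004  0.2457]
```

View pics/s32.png

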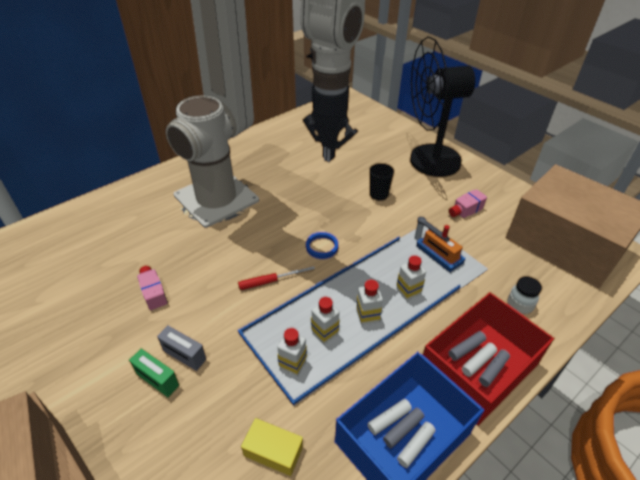

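The lever angle measures about 0.007 rad (shut) and the block is centred and seated. All four bottles and both spares are standing, and the arm is clear of everything. Handing in.

Run:
```python
from workcell import bot
print(bot.job_done())
```

```text
the job is handed in; nothing more can be done
None
```

The tray is ready and the job was handed in at about 48 s on the robot clock; the hand-in reports no verdict.

- **Bottles:** I stood the three tipped bottles upright in the lane. One was placed about 60 mm off its spot, toward the middle of the lane, to keep the gripper clear of the lever. The bottle that already stood was not touched, and all four stand in the last scene picture.
- **Stop block:** I pushed it out lengthwise from between the spares and lowered it into the pocket. The gripper reading put its underside on the pocket floor, and the last top picture puts it at tray (-0.4, 245.7) mm, within about 1 mm of the pocket centre. It was not knocked aside at any point I looked.
- **Spare blocks:** Both still stand on the bench where they began.
- **Lever:** I pushed it until it met its end stop, where the force rose to about 14 N with no more movement. The last top picture gives about 0.007 rad, with the arm parallel to the block.

**Checks that disagreed:**
- The top and wrist cameras differed by about 3 mm on the pocket's y position. I used the wrist reading, corrected for a 1 mm offset.
- The third bottle leaned a few degrees in the grip but settled flat when released.
- One bottle's first approach to horizontal ran into a joint limit about 4° short; I turned the tool and finished it.

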